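# Pack the finished boards and battery into the carrying case

### The job

Open the blue carrying case by raising its lid until it stays up by itself. Put every white board from the stand (each can be gripped only after it has been slid along its lane until it overhangs the stand's front edge) and the yellow battery pack into the case, the boards lying flat with the chips up and never dropped on the bench, then close the lid. Leave the solder spool, the brass tin and the pick where they are.

Things in the scene. Friction and masses are not known exactly. Their poses are not given: they have to be found in the camera images.
- stand: Fixed stand, origin at its underside's centre; deck 200 (x) x 188 (y) mm, surface 60 mm up. Black ribs along x, 5 wide, 6 mm high, bound three lanes 56 mm wide, centred on y = -61, 0, +61 mm, open at both ends. Front edge, for the overhang: x = -100 mm (nearest the robot); feet 37 mm behind it. No room for a finger beside a board; 30 mm or more of free deck behind each.
- board_a_c (a point): Centre (half-way up) of controller board A: stiff white plate 110 long (its x) x 50 wide (its y) x 5 mm, about 60 g, black chips at most 1 mm high on top (its z points up). Lies flat in any of the stand's lanes, long side along the lane, none of it overhanging. May be absent.
- board_b_c (a point): Centre (half-way up) of controller board B: stiff white plate 110 long (its x) x 50 wide (its y) x 5 mm, about 60 g, black chips at most 1 mm high on top (its z points up). Lies flat in any of the stand's lanes, long side along the lane, none of it overhanging. May be absent.
- board_c_c (a point): Centre (half-way up) of controller board C: stiff white plate 110 long (its x) x 50 wide (its y) x 5 mm, about 60 g, black chips at most 1 mm high on top (its z points up). Lies flat in any of the stand's lanes, long side along the lane, none of it overhanging. May be absent.
- case: Fixed blue open-topped case: 190 (its x) x 170 (its y) x 55 mm high outside, walls and floor 5 mm, origin at its underside's centre. Its +x points to the lid's hinge (about to the robot's left), -x to the lid's free edge. Room for one stack of boards, long side along the case's y, in the -x half and the battery beside it in the +x half.
- lid (a joint): Angle of the case's lid (blue, 6 mm thick, about 0.28 kg, hinged along the case's upper +x edge, damped): 0 closed, grows as it opens; it falls shut by itself below about 1.45 rad, and leans back by itself to its stop at 1.95 rad above about 1.6 rad.
- lid_hinge (a point): Middle of the lid's hinge line (fixed to the case, 55 mm up), which runs along the case's y.
- lid_bar (a point): Middle of the lid's steel handle bar: round, 10 mm thick, 74 mm clear between its two posts, parallel to the hinge. Lid closed, it lies 170 mm from the hinge toward the case's -x and 45 mm above the lid's underside (39 mm above its top). The point turns with the lid; the bar may turn between the fingers.
- battery_c (a point): Centre (half-way up) of the battery pack: yellow block with a black band, 70 long (its x) x 36 wide (its y) x 22 mm high, about 110 g, lying on the bench to the robot's right.
- spool: Bystander: solder spool with yellow flanges, 60 mm across, 50 mm high, standing; origin at the centre of its underside.
- tin: Bystander: round brass tin, 60 mm across, 26 mm high; origin at the centre of its underside.
- pick: Bystander: pick with a blue handle, 170 mm long along its x, 12 mm high, lying on the bench; origin near its middle, on the underside.
There are look-alikes about, which are no part of the job. Of the things that look like the part that bears battery_c, take the one that is farthest to the robot's left at the start. Leave any green look-alike of the part that bears board_b_c alone.

How it is judged:
By the outcome, as a careful person would: the job done as asked, in the order asked, and still so for the second after the job is handed in, with the robot touching nothing.
Of board_a, board_b, board_c only 2 to 3 are there at a start; the rules pass over those that are not, and their reading is None.
At some moment in a run one of battery may be knocked a few centimetres aside while the robot is not near it.
It also fails if it takes over 210 s, if anything falls off the work surface, if the arm or the gripper's body presses on something with over 40 N, if the wrist force passes 120 N, or if a joint passes its speed limit or range.

### The arm

A 7-joint arm with a two-finger parallel gripper is mounted at the origin on the work surface. World frame = base frame: x ahead of the robot, y to its left, z up, the work surface at z = 0. Lengths are in m, angles in rad, forces in N, time in s.
With the tool pointing down it reaches from about 0.425 to 0.875 m from the base axis. Payload 4.7 kg.
Tool frame: the origin (TCP) lies midway between the tips of the shut fingers; the grasp point (between the pads) lies 19 mm behind it; z points along the fingers, y is the direction in which the jaws open and shut (so a half turn about z gives the same grasp; the last joint's range is limited). The gripper opens to 87 mm and grips with 3 to 60 N. Pads are 19 mm wide; open, the fingers measure 117 mm over their backs; the gripper's body (75 mm by 190 mm) begins 51 mm behind the grasp point.
Start: joints at [1.326, 0.321, -0.07, 1.45, 0.023, 1.371, -0.057], TCP at [0.166, -0.628, 0.203] pointing down, gripper open.
Joint ranges: [-2.86, 2.86], [-0.3, 2.09], [-1.38, 1.24], [0.06, 2.45], [-1.56, 4.7], [0.09, 2.05], [-2.69, 2.69]. Speed limits (rad/s): [2.57, 2.57, 3.14, 3.14, 3.14, 3.14, 3.14].

### API

Orientations are given as a rotation vector (axis times angle).
In Python, from bench import * gives the robot as it stands. The module is installed in compiled form; this text tells all that it offers.
- The arm moves only by the tool play_rows, never from a script. Its argument "series" is one flat list of numbers, 7 for each row, row after row: the opening in per cent of the stroke, from 0 (shut) to 100 (fully open), then the shift along the tool's x, y, z in m, then the turn, a rotation vector about the tool's x, y, z in degrees. In form: [fingers, tx, ty, tz, rx, ry, rz, fingers, tx, ty, tz, rx, ry, rz, ...]. A call has 1 to 10 rows; each row is the pose to reach, as a shift and turn from the pose commanded when the call began, along the tool's axes at that moment; what a row does not reach only later rows make up. A row lasts 1/12 s, in which the tool goes at most 41.7 mm and 7.16 degrees, less where a joint would pass 70% of its speed; a pose out of reach is approached as far as the arm can. A call with a gripper value outside its range is refused whole. The fingers move at their own pace and stop on an object; "force" is the grip in N (left out, the last holds). Time passes only in rows, so rows that repeat a pose let the fingers close. It gives the time, the measured TCP pose, the force and the opening at its end, in the units of the state.
- get_state(): the state, without advancing time (a new reading comes with each control period).
- get_image(name): name is "scene" or "top"; returns a dict with "frame" (420x560x3 uint8, red, green, blue), "fx", "fy", "cx", "cy" (pixels), "R" (3x3) and "t" (3): a world point X has camera coordinates R X + t. Camera axes: x right, y down, z forward; pixel columns grow to the right and rows downward; lengths in m; the calibration is good to about 2 mm. A picture is of the moment at which its call begins. There is no depth.
- close_job(): hands the job in, once; it reports no verdict.
The state is a dict: "time": time; "joint_positions": joint angles; "qd": joint speeds; "joint_torque": joint torques, N m; "position": TCP position; "tool_rot": TCP orientation; "ft_force": force on the tool from outside, world axes, zero at the start; "torque": the same for the moment, N m; "grip_width": opening from 0.0 (shut) to 1.0 (fully open).
Only numpy, scipy, OpenCV 4.12 (cv2) and the standard library are available. Lean on these libraries where they do the work, as an engineer would, in place of code of your own. Each camera call takes 0.05 s, during which the arm holds its last target.

## Working session

There is one attempt and no reset: what is moved stays moved. The work goes in short steps, Python scripts to look and compute and a tool call to move; the robot and the scene stay as the last step left them, time stands still between calls to the robot, and variables do not carry over. Pictures are saved under pics/ and viewed, and the job is handed in when it is done.

Besides the shell and the picture viewer there is one more tool, called after "Request:" as name(argument=value, ...), one argument or row to a line, values as JSON. play_rows: Moves the arm, as the interface text tells. Its arguments: {"type":"object","properties":{"series":{"type":"array"},"force":{"type":"number"}},"required":["series"]}

```bash
mkdir -p pics
python3 - <<'E'
from bench import *
import cv2,numpy as np
s=get_state()
for k,v in s.items(): print(k,np.round(v,4))
for n in ("scene","top"):
    d=get_image(n); cv2.imwrite(f"pics/{n}0.png",d["frame"][:,:,::-1]); print(n,d["fx"],d["fy"],d["cx"],d["cy"],np.round(d["R"],4).tolist(),np.round(d["t"],4))
E
```

```text
time 0.0
joint_positions [ 1.3261  0.3218 -0.0701  1.4517  0.0226  1.3708 -0.0569]
qd [ 0.001   0.0011 -0.0015 -0.0001  0.0004  0.0007 -0.002 ]
joint_torque [ 7.00000e-04 -4.91276e+01 -4.03700e-01 -3.12532e+01 -6.39000e-02
  4.38000e-02  2.00000e-04]
position [ 0.1662 -0.6278  0.2015]
tool_rot [-3.1134e+00 -4.0530e-01  5.0000e-04]
ft_force [-0.8972 -0.4828  0.4172]
torque [ 0.069  -0.0249  0.0654]
grip_width 0.9996
scene 420.3995507830371 420.3995507830371 287.215659256324 211.33213687707456 [[0.7577, 0.6526, 0.0012], [0.4238, -0.4907, -0.7613], [-0.4962, 0.5773, -0.6484]] [-0.3962 -0.2175  1.4123]
top 492.1875450919312 492.1875450919312 285.42153584512965 204.6316372183132 [[-0.0041, -0.9999, 0.0114], [-0.9888, 0.0024, -0.1496], [0.1495, -0.0119, -0.9887]] [-0.0459  0.5594  1.2395]
```

View pics/scene0.png

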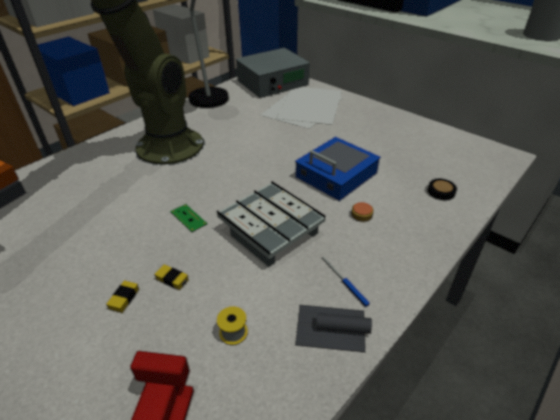

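View pics/top0.png

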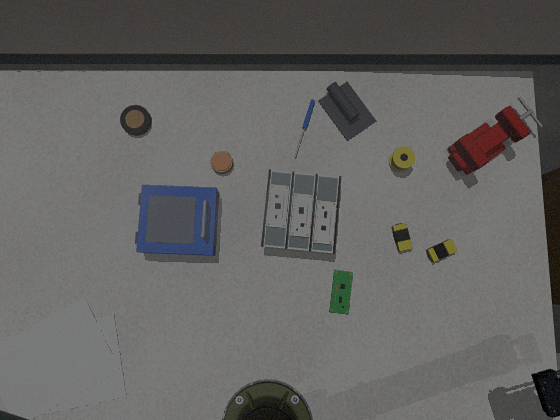

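The scene view shows the case at (338,165), the stand at (270,220), with three boards, a green look-alike at (188,217) and two batteries at (171,276) and (123,295). In the top view the candidates are:
- Batteries: (402,237) and (441,250). World +y is image-left, so I want (402,237).
- Boards: white ones in the lanes at (278,207), (301,210) and (325,213). The green one at (341,292) is to be left alone.

Next I'll check this in a close crop and measure.

```bash
cat > h.py <<'E'
import cv2,numpy as np
from scipy.spatial.transform import Rotation as Rot
def ray(d,uv):
    R=np.array(d["R"]);t=np.array(d["t"])
    uv=np.atleast_2d(uv).astype(float)
    c=-R.T@t
    v=np.c_[(uv[:,0]-d["cx"])/d["fx"],(uv[:,1]-d["cy"])/d["fy"],np.ones(len(uv))]@R
    return c,v
def plane(d,uv,z):
    c,v=ray(d,uv); s=(z-c[2])/v[:,2]; return c+v*s[:,None]
def proj(d,X):
    X=np.atleast_2d(X); c=X@np.array(d["R"]).T+np.array(d["t"])
    return np.c_[d["fx"]*c[:,0]/c[:,2]+d["cx"],d["fy"]*c[:,1]/c[:,2]+d["cy"]]
def crop(d,x0,y0,x1,y1,k,fn):
    cv2.imwrite(fn,cv2.resize(d["frame"][y0:y1,x0:x1,::-1],None,fx=k,fy=k,interpolation=cv2.INTER_CUBIC))
E
python3 - <<'E'
from bench import *
from h import *
d=get_image("top"); 
crop(d,255,160,465,320,3.8,"pics/top_crop1.png")
crop(d,120,140,260,270,5,"pics/top_case1.png")
E
```

```text
(no output)
```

View pics/top_crop1.png

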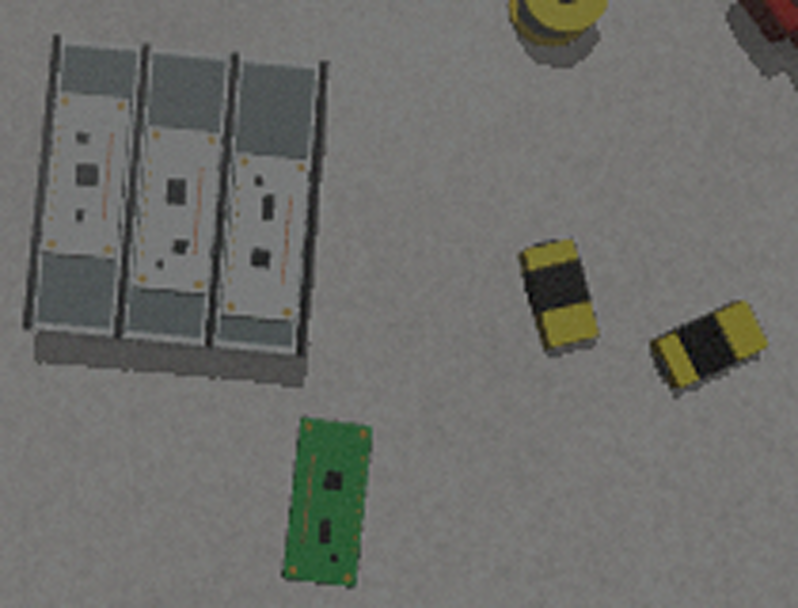

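View pics/top_case1.png

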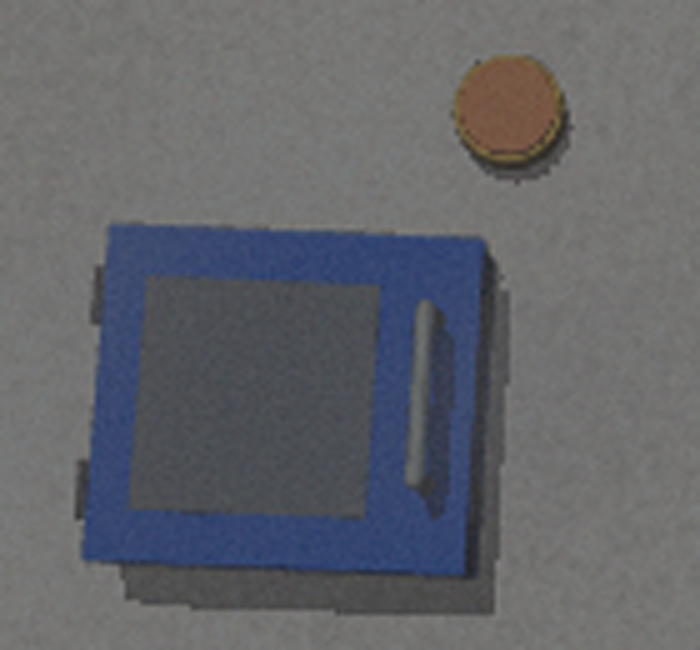

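The crops confirm it. The three white boards sit in the lanes, the left battery is centred near (402,238), the green board is separate, and the case lid is closed with its bar near (204,219). Now I'll measure poses.

Run:
```python
from bench import *
from h import *
d=get_image("top"); f=d["frame"]; hsv=cv2.cvtColor(f,cv2.COLOR_RGB2HSV)
def big(m,n=1,minA=50):
    c,_=cv2.findContours(m,cv2.RETR_EXTERNAL,cv2.CHAIN_APPROX_NONE); c=[x for x in c if cv2.contourArea(x)>minA]
    return sorted(c,key=cv2.contourArea)[::-1][:n]
def rect(c,z):
    P=plane(d,c.reshape(-1,2),z)[:,:2]
    (x,y),(w,h),a=cv2.minAreaRect((P*1000).astype(np.float32))
    return np.round([x,y,w,h,a],1)
blue=cv2.inRange(hsv,(105,110,30),(130,255,255)); blue[:,:120]=0;blue[:,260:]=0
for c in big(blue): print("lid",cv2.boundingRect(c),rect(c,0.061),cv2.minAreaRect(c))
print(f[205,278],f[180,280],f[300,60],hsv[205,278], hsv[180,280])
g=cv2.cvtColor(f,cv2.COLOR_RGB2GRAY); 
roi=np.zeros_like(g); roi[165:260,255:345]=1
w=((g>130)&(roi>0)).astype(np.uint8)*255
print(np.percentile(g[165:260,255:345],[5,25,50,75,90]))
w=cv2.morphologyEx(w,cv2.MORPH_OPEN,np.ones((3,3)))
for c in big(w,6): print("board",cv2.boundingRect(c),rect(c,0.065))
y=cv2.inRange(hsv,(20,100,60),(35,255,255))
for c in big(y,8,10): print("yel",cv2.boundingRect(c),rect(c,0.022),cv2.contourArea(c))
r=cv2.inRange(hsv,(0,0,0),(180,255,30))
cv2.imwrite("pics/w.png",w)
s=get_image("scene");crop(s,200,130,400,280,4,"pics/sc1.png")
```

```text
lid (137, 185, 80, 70) [519.5 230.1 192.2 172.   87.6] ((176.31869506835938, 219.5327606201172), (77.01841735839844, 67.14630889892578), 2.2906100749969482)
[63 61 63] [80 87 83] [124 123 121] [150   8  63] [73 21 87]
[ 54.  82. 113. 119. 121.]
yel (389, 146, 26, 26) [ 686.  -360.8   58.9   72.8   43.3] 463.0
yel (398, 239, 14, 12) [ 455.3 -359.5   25.1   34.8   12.2] 107.5
yel (443, 239, 14, 16) [ 450.3 -478.    35.6   24.    25.7] 107.5
yel (428, 247, 11, 15) [ 430.1 -433.1   35.7   15.5   24.5] 70.0
yel (393, 223, 14, 8) [ 502.8 -348.2   14.8   34.9   12.3] 59.5
```

View pics/sc1.png

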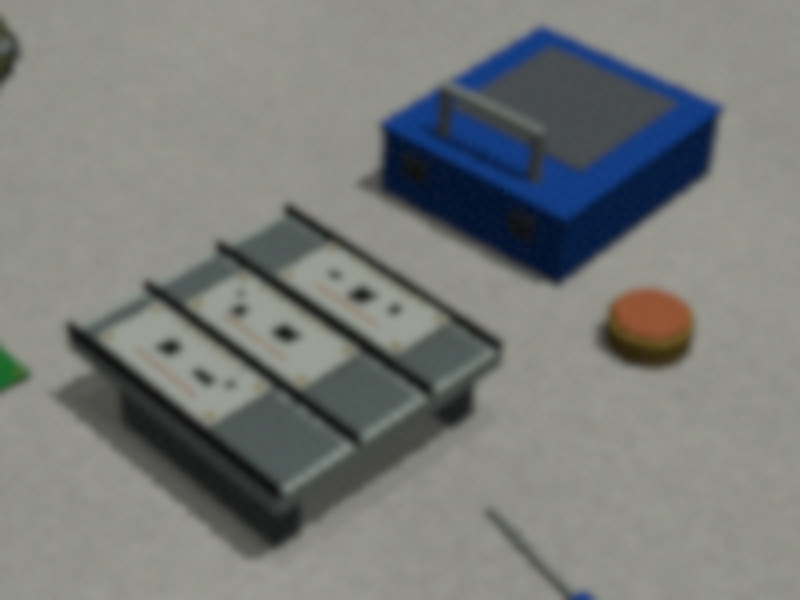

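Run:
```python
from bench import *
from h import *
d=get_image("top"); f=d["frame"]; hsv=cv2.cvtColor(f,cv2.COLOR_RGB2HSV)
c=np.array([[56,37],[27,328],[324,62],[301,354]])/3.8+[255,160]-0.5
P=plane(d,c,0.066)[:,:2]; print("rib ends LB,LF,RB,RF",np.round(P*1000,1))
ce=P.mean(0); ax=(P[0]-P[1])+(P[2]-P[3]); yaw=np.arctan2(ax[1],ax[0]); ay=(P[0]-P[2])+(P[1]-P[3]); yaw2=np.arctan2(-ay[0],ay[1])
print(ce,np.degrees([yaw,yaw2]))
g=cv2.cvtColor(f,cv2.COLOR_RGB2GRAY)
R=Rot.from_euler('z',yaw).as_matrix()
for y in (-.061,0,.061):
    q=np.array([[-.105,y-.03,.065],[.105,y-.03,.065],[.105,y+.03,.065],[-.105,y+.03,.065]])@R.T+[ce[0],ce[1],0]
    uv=proj(d,q)
    roi=np.zeros_like(g); cv2.fillPoly(roi,[np.round(uv).astype(int)],255)
    m=((g>98)&(roi>0)).astype(np.uint8)*255
    m=cv2.morphologyEx(m,cv2.MORPH_OPEN,np.ones((5,5)))
    cs,_=cv2.findContours(m,cv2.RETR_EXTERNAL,cv2.CHAIN_APPROX_NONE); k=max(cs,key=cv2.contourArea)
    Q=plane(d,k.reshape(-1,2),0.065); (a,b),(w,h),an=cv2.minAreaRect((Q[:,:2]*1000).astype(np.float32))
    L=(Q-[ce[0],ce[1],0])@R
    print("lane",y,np.round([a,b,w,h,an],1),"local x range",np.round(np.percentile(L[:,0],[2,98])*1000,1), cv2.boundingRect(k))
y=cv2.inRange(hsv,(20,100,60),(35,255,255)); y[:,:380]=0;y[:,418:]=0;y[:215]=0
k=cv2.findNonZero(y); Q=plane(d,k.reshape(-1,2),0.022); print("bat",cv2.minAreaRect((Q[:,:2]*1000).astype(np.float32)))
# case handle
cb=np.array([[425,300],[414,486]])/5+[120,140]-.5
P=plane(d,cb,0.105); print("bar ends",P)
s=get_image("scene"); 
cs=np.array([[445,90],[545,135]])/4+[200,130]-.5
print("bar scene",plane(s,cs,0.105))
crop(s,100,250,270,340,4.7,"pics/sc2.png")
```

```text
rib ends LB,LF,RB,RF [[ 648.2   -6. ]
 [ 450.7   13. ]
 [ 630.6 -188.1]
 [ 432.9 -168.7]]
[ 0.54059323 -0.08744647] [-5.55932846 -5.57278921]
lane -0.061 [ 511.6 -145.5   51.9  109.    84.2] local x range [-77.1  30.5] (313, 201, 23, 43)
lane 0 [530.3 -86.9  52.8 109.   84.5] local x range [-64.3  43.4] (290, 194, 23, 43)
lane 0.061 [553.8 -27.5  53.2 109.6  84.1] local x range [-46.8  61.5] (266, 185, 24, 42)
bat ((476.32635498046875, -353.88555908203125), (69.60142517089844, 36.24315643310547), 13.7182035446167)
bar ends [[0.56307644 0.15322462 0.105     ]
 [0.47088958 0.15671649 0.105     ]]
bar scene [[0.48013959 0.15187321 0.105     ]
 [0.56720587 0.15191726 0.105     ]]
```

View pics/sc2.png

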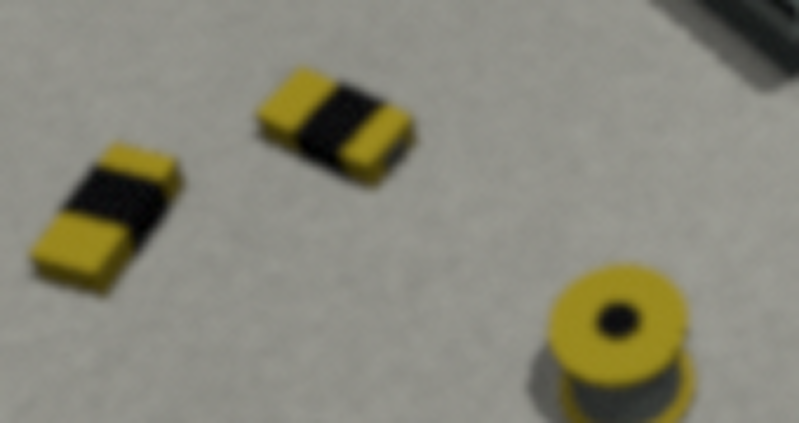

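```bash
cat >> h.py <<'E'
def Rdown(ang_y,tilt=0):
    """tool z down, tool y at world angle ang_y (deg)"""
    a=np.radians(ang_y); y=np.array([np.cos(a),np.sin(a),0]); z=np.array([0,0,-1.]); x=np.cross(y,z)
    return np.c_[x,y,z]
def rows(s,targets,nd=4):
    p0=np.array(s["position"]); R0=Rot.from_rotvec(s["tool_rot"]).as_matrix()
    for p,R in targets:
        R=R0 if R is None else R
        t=R0.T@(np.array(p)-p0); rv=np.degrees(Rot.from_matrix(R0.T@R).as_rotvec())
        print("t",np.round(t,nd).tolist(),"r",np.round(rv,1).tolist())
E
python3 - <<'E'
from bench import *
from h import *
s=get_state()
rows(s,[((.55,-.35,.25),Rdown(-92.3))])
E
```

```text
t [0.4421, -0.1708, -0.0476] r [-0.0, 0.0, 17.1]
```

Request:
play_rows(
  series=[50,0.442,-0.171,-0.048,0,0,17,50,0.442,-0.171,-0.048,0,0,17,50,0.442,-0.171,-0.048,0,0,17,50,0.442,-0.171,-0.048,0,0,17,50,0.442,-0.171,-0.048,0,0,17,50,0.442,-0.171,-0.048,0,0,17,50,0.442,-0.171,-0.048,0,0,17,50,0.442,-0.171,-0.048,0,0,17,50,0.442,-0.171,-0.048,0,0,17,50,0.442,-0.171,-0.048,0,0,17],
  force=10,
)

```text
time: 1.18
position: [0.5015, -0.3847, 0.2448]
tool_rot: [3.14, -0.06, 0.001]
ft_force: [0.7, -1.4, 0.6]
grip_width: 0.513
```

Run:
```python
from bench import *
from h import *
s=get_state()
print(s["position"],s["joint_positions"],s["grip_width"])
rows(s,[((.517,.155,.20),Rdown(-92.3))])
```

```text
[ 0.50150373 -0.38466595  0.24484767] [ 0.82669677  0.27892948 -0.26828537  1.42854784  0.07396327  1.44338181
 -1.04994814] 0.5130438348921391
t [-0.0051, -0.5399, 0.0445] r [0.0, -0.0, 0.1]
```

Request:
play_rows(
  series=[50,-0.005,-0.54,0.044,0,0,0,50,-0.005,-0.54,0.044,0,0,0,50,-0.005,-0.54,0.044,0,0,0,50,-0.005,-0.54,0.044,0,0,0,50,-0.005,-0.54,0.044,0,0,0,50,-0.005,-0.54,0.044,0,0,0,50,-0.005,-0.54,0.044,0,0,0,50,-0.005,-0.54,0.044,0,0,0,50,-0.005,-0.54,0.044,0,0,0,50,-0.005,-0.54,0.044,0,0,0],
)

```text
time: 2.02
position: [0.5117, 0.031, 0.2107]
tool_rot: [3.14, -0.06, 0.002]
ft_force: [-0.1, 0.5, 0.8]
grip_width: 0.498
```

Run:
```python
from bench import *
from h import *
s=get_state()
print(s["position"],s["joint_positions"],s["grip_width"])
rows(s,[((.517,.155,.16),Rdown(-92.3))])
```

```text
[0.51173959 0.03096563 0.21069032] [ 0.45315935  0.05161962 -0.58104741  1.75777462  0.02997041  1.33990363
 -1.74308066] 0.4982604716141141
t [0.0005, -0.1242, 0.0506] r [0.0, -0.1, 0.1]
```

Request:
play_rows(
  series=[50,0.0,-0.124,0.05,0,0,0,50,0.0,-0.124,0.05,0,0,0,50,0.0,-0.124,0.05,0,0,0,50,0.0,-0.124,0.05,0,0,0,50,0.0,-0.124,0.05,0,0,0],
)

```text
time: 2.43
position: [0.5149, 0.1572, 0.1593]
tool_rot: [-3.14, 0.048, 0.004]
ft_force: [-1.0, -0.4, 0.4]
grip_width: 0.504
```

Run:
```python
from bench import *
from h import *
s=get_state()
print(s["position"],s["joint_positions"],s["grip_width"],s["ft_force"])
d=get_image("scene"); crop(d,230,60,430,210,4,"pics/sc3.png")
```

```text
[0.51491396 0.15717252 0.15929973] [ 0.28699697  0.16506777 -0.68965054  1.7657212   0.10788104  1.2516149
 -2.03155266] 0.5043782786388429 [-1.02625328 -0.44894658  0.38003313]
```

View pics/sc3.png

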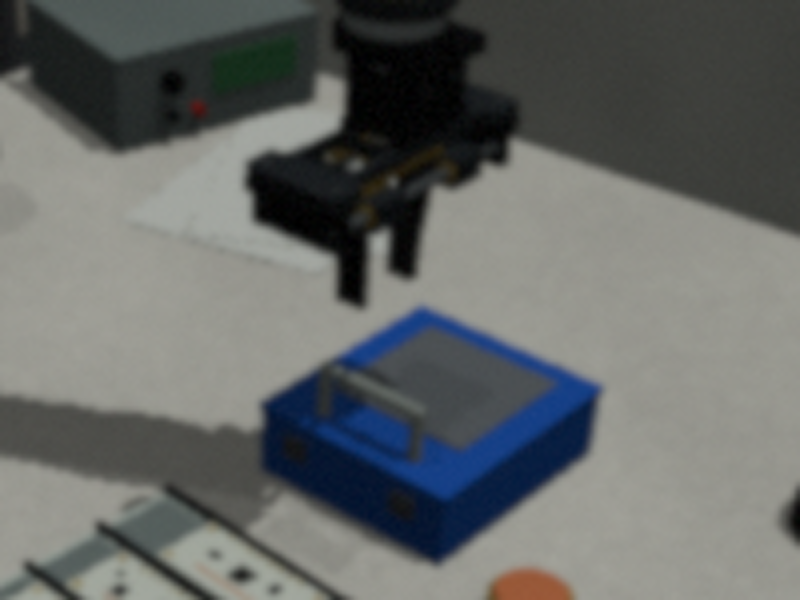

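The gripper is above the bar at about (345,290) in the crop, with the jaws across it and straight fingers. The readings are noisy at the 1–2 mm level, so I'll average several.

```bash
cat >> h.py <<'E'
def avg(n=5):
    from bench import get_state,get_image
    L=[]
    for i in range(n):
        L.append(get_state())
        if i<n-1: get_image("top")
    P=np.array([l["position"] for l in L]); 
    R=Rot.from_rotvec([l["tool_rot"] for l in L]).mean().as_rotvec()
    s=dict(L[-1]); s["position"]=P.mean(0); s["tool_rot"]=R; s["ft_force"]=np.mean([l["ft_force"] for l in L],0)
    Rm=Rot.from_rotvec(R).as_matrix()
    print("t=%.2f"%s["time"],"pos",np.round(P.mean(0),4),"sd",np.round(P.std(0)*1000,1),"yang %.1f"%np.degrees(np.arctan2(Rm[1,1],Rm[0,1])),"z",np.round(Rm[:,2],3),"F",np.round(s["ft_force"],1),"grip %.3f"%s["grip_width"],"q",np.round(s["joint_positions"],2))
    return s
E
python3 - <<'E'
from h import *
s=avg(8)
rows(s,[((.5175,.155,.081),Rdown(-92.3))])
E
```

```text
t=2.83 pos [0.5172 0.1517 0.1608] sd [0.5 1.  0.4] yang -92.3 z [ 0.    -0.001 -1.   ] F [ 0.3 -0.  -0.2] grip 0.502 q [ 0.29  0.16 -0.68  1.76  0.11  1.25 -2.03]
t [0.0001, -0.0034, 0.0798] r [0.0, -0.0, 0.0]
```

Request:
play_rows(
  series=[50,0,-0.002,0.02,0,0,0,50,0,-0.002,0.04,0,0,0,50,0,-0.002,0.06,0,0,0,50,0,-0.002,0.08,0,0,0,50,0,-0.002,0.08,0,0,0,5,0,-0.002,0.08,0,0,0,5,0,-0.002,0.08,0,0,0,5,0,-0.002,0.08,0,0,0,5,0,-0.002,0.08,0,0,0,5,0,-0.002,0.08,0,0,0],
  force=10,
)

```text
time: 3.67
position: [0.5176, 0.1551, 0.0815]
tool_rot: [-3.141, 0.06, -0.003]
ft_force: [0.9, -0.3, 1.0]
grip_width: 0.204
```

Run:
```python
from h import *
s=avg(5)
from bench import *
d=get_image("scene"); crop(d,230,60,430,210,4,"pics/sc4.png")
```

```text
t=3.87 pos [0.5173 0.1551 0.0812] sd [0.1 0.  0.2] yang -92.2 z [ 0.001 -0.    -1.   ] F [-0.2  0.1  1.2] grip 0.106 q [ 0.26  0.25 -0.68  1.85  0.17  1.1  -2.09]
```

View pics/sc4.png

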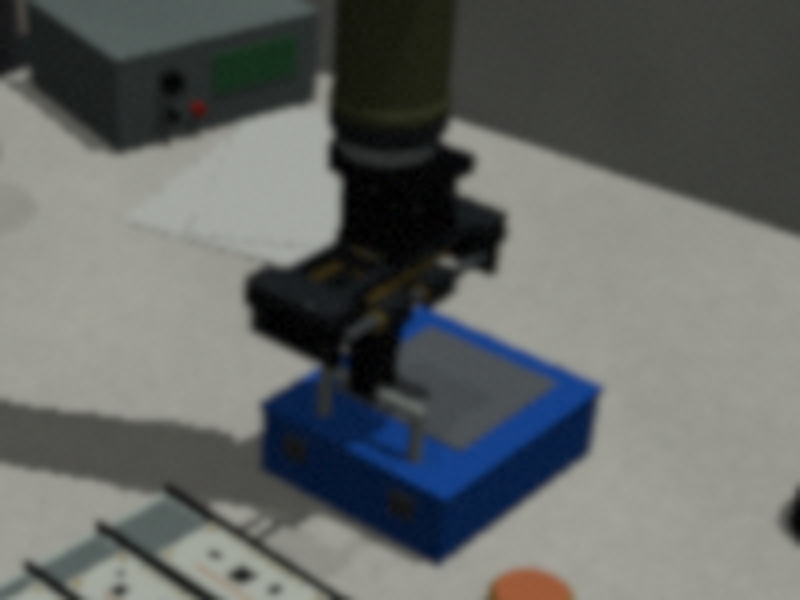

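The fingers are closed on the bar: opening 9 mm, bar at (385,398) in the crop. Next I'll work out the lifting arc.

```bash
cat > arc.py <<'E'
from h import *
ex=np.array([np.cos(np.radians(87.7)),np.sin(np.radians(87.7)),0])
def bar(th,H): return H+ex*(-.170*np.cos(th)+.045*np.sin(th))+np.array([0,0,.170*np.sin(th)+.045*np.cos(th)])
def pose(th,H,tilt):
    R=Rdown(-92.3)@Rot.from_euler('x',-tilt,degrees=True).as_matrix()
    return bar(th,H)+.019*R[:,2],R
def seq(s,ths,tilts,H):
    p0,R0=s
    for th,ti in zip(ths,tilts):
        p,R=pose(th,H,ti); t=R0.T@(p-p0); rv=np.degrees(Rot.from_matrix(R0.T@R).as_rotvec())
        print("%.2f"%th,np.round(t,3).tolist(),np.round(rv,1).tolist())
H=np.array([.5173,.1551,.100])+.170*ex-[0,0,.045]
E
python3 - <<'E'
from arc import *
th=np.radians(np.linspace(0,106,31)); ti=20*th/th[-1]
print(H)
for k in range(3):
    print("call",k); seq(pose(th[10*k],H,ti[10*k]),th[10*k+1:10*k+11],ti[10*k+1:10*k+11],H)
E
```

```text
[0.5241224  0.32496305 0.055     ]
call 0
0.06 [0.0, -0.003, -0.01] [-0.7, -0.0, -0.0]
0.12 [0.0, -0.006, -0.021] [-1.3, -0.0, 0.0]
0.19 [0.0, -0.011, -0.031] [-2.0, -0.0, 0.0]
0.25 [0.0, -0.015, -0.04] [-2.7, -0.0, 0.0]
0.31 [0.0, -0.021, -0.05] [-3.3, -0.0, 0.0]
0.37 [0.0, -0.026, -0.058] [-4.0, -0.0, 0.0]
0.43 [0.0, -0.033, -0.067] [-4.7, 0.0, 0.0]
0.49 [0.0, -0.04, -0.075] [-5.3, -0.0, -0.0]
0.56 [0.0, -0.047, -0.083] [-6.0, 0.0, -0.0]
0.62 [-0.0, -0.055, -0.09] [-6.7, 0.0, -0.0]
call 1
0.68 [0.0, -0.007, -0.008] [-0.7, -0.0, -0.0]
0.74 [-0.0, -0.015, -0.015] [-1.3, -0.0, 0.0]
0.80 [0.0, -0.024, -0.021] [-2.0, -0.0, -0.0]
0.86 [0.0, -0.033, -0.028] [-2.7, 0.0, 0.0]
0.93 [0.0, -0.042, -0.033] [-3.3, -0.0, 0.0]
0.99 [0.0, -0.051, -0.038] [-4.0, -0.0, 0.0]
1.05 [-0.0, -0.061, -0.042] [-4.7, -0.0, 0.0]
1.11 [-0.0, -0.071, -0.046] [-5.3, -0.0, 0.0]
1.17 [0.0, -0.081, -0.049] [-6.0, -0.0, 0.0]
1.23 [0.0, -0.091, -0.052] [-6.7, -0.0, 0.0]
call 2
1.30 [-0.0, -0.01, -0.003] [-0.7, -0.0, 0.0]
1.36 [0.0, -0.021, -0.005] [-1.3, 0.0, 0.0]
1.42 [0.0, -0.031, -0.007] [-2.0, -0.0, -0.0]
1.48 [-0.0, -0.042, -0.008] [-2.7, -0.0, -0.0]
1.54 [-0.0, -0.052, -0.008] [-3.3, 0.0, -0.0]
1.60 [0.0, -0.063, -0.008] [-4.0, -0.0, -0.0]
1.67 [0.0, -0.073, -0.007] [-4.7, 0.0, 0.0]
1.73 [0.0, -0.084, -0.006] [-5.3, 0.0, 0.0]
1.79 [0.0, -0.094, -0.003] [-6.0, -0.0, 0.0]
1.85 [0.0, -0.105, -0.0] [-6.7, 0.0, -0.0]
```

Request:
play_rows(
  series=[5,0,-0.003,-0.01,-0.7,0,0,5,0,-0.006,-0.021,-1.3,0,0,5,0,-0.011,-0.031,-2,0,0,5,0,-0.015,-0.04,-2.7,0,0,5,0,-0.021,-0.05,-3.3,0,0,5,0,-0.026,-0.058,-4,0,0,5,0,-0.033,-0.067,-4.7,0,0,5,0,-0.04,-0.075,-5.3,0,0,5,0,-0.047,-0.083,-6,0,0,5,0,-0.055,-0.09,-6.7,0,0],
)

```text
time: 4.75
position: [0.5193, 0.2084, 0.1714]
tool_rot: [3.02, -0.06, -0.003]
ft_force: [0.5, -4.9, 2.6]
grip_width: 0.084
```

Run:
```python
from arc import *
s=avg(4); print("expected",pose(np.radians(35.33),H,6.67)[0])
from bench import *
d=get_image("scene"); crop(d,230,60,430,210,4,"pics/sc5.png")
```

```text
t=4.90 pos [0.5194 0.2096 0.1723] sd [0.1 0.9 0.7] yang -92.2 z [-0.003 -0.12  -0.993] F [-0.6 -5.8  5.4] grip 0.082 q [ 0.11  0.26 -0.71  1.66  0.27  1.37 -2.27]
expected [0.51951223 0.21017961 0.1711496 ]
```

View pics/sc5.png

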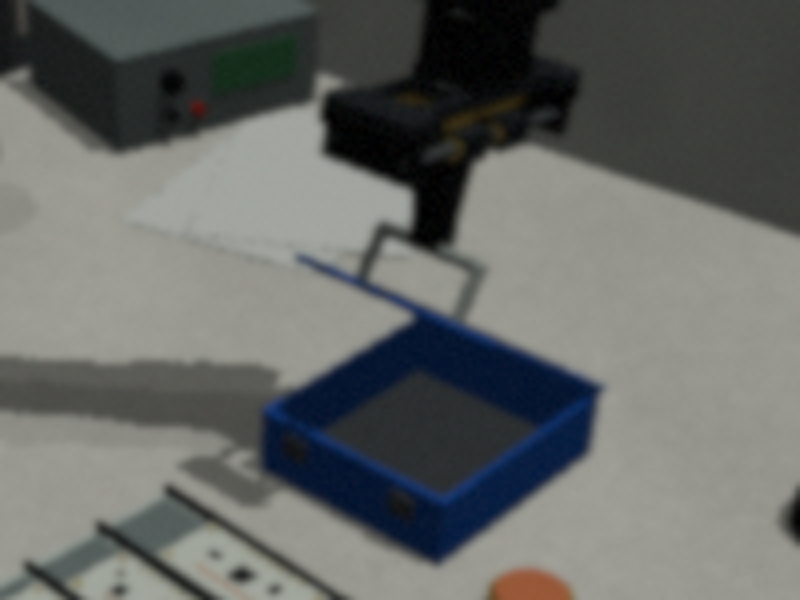

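The lid is about 35° up, the bar is held at (430,245) in the crop, and forces are low. I'll continue the arc.

Request:
play_rows(
  series=[5,0,-0.007,-0.008,-0.7,0,0,5,0,-0.015,-0.015,-1.3,0,0,5,0,-0.024,-0.021,-2,0,0,5,0,-0.033,-0.028,-2.7,0,0,5,0,-0.042,-0.033,-3.3,0,0,5,0,-0.051,-0.038,-4,0,0,5,0,-0.061,-0.042,-4.7,0,0,5,0,-0.071,-0.046,-5.3,0,0,5,0,-0.081,-0.049,-6,0,0,5,0,-0.091,-0.052,-6.7,0,0],
)

```text
time: 5.78
position: [0.5235, 0.3074, 0.2155]
tool_rot: [2.907, -0.057, -0.0]
ft_force: [-0.1, -2.2, 10.2]
grip_width: 0.049
```

Run:
```python
from arc import *
s=avg(4); print("expected",pose(np.radians(70.67),H,13.33)[0])
```

```text
t=5.93 pos [0.5235 0.3095 0.2156] sd [0.  1.3 0. ] yang -92.1 z [-0.003 -0.229 -0.973] F [ 0.6 -1.3 13.2] grip 0.050 q [-0.16  0.43 -0.72  1.4   0.42  1.6  -2.5 ]
expected [0.52339245 0.30678888 0.211824  ]
```

Run:
```python
from h import *
from bench import *
d=get_image("scene"); crop(d,230,30,430,180,4,"pics/sc6.png")
d=get_image("top"); crop(d,80,130,280,280,4,"pics/tp6.png")
```

View pics/sc6.png

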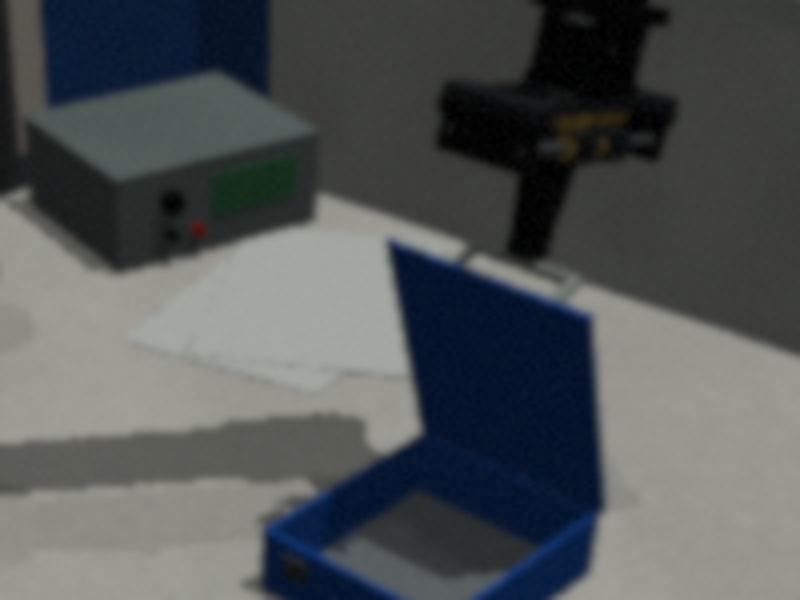

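View pics/tp6.png

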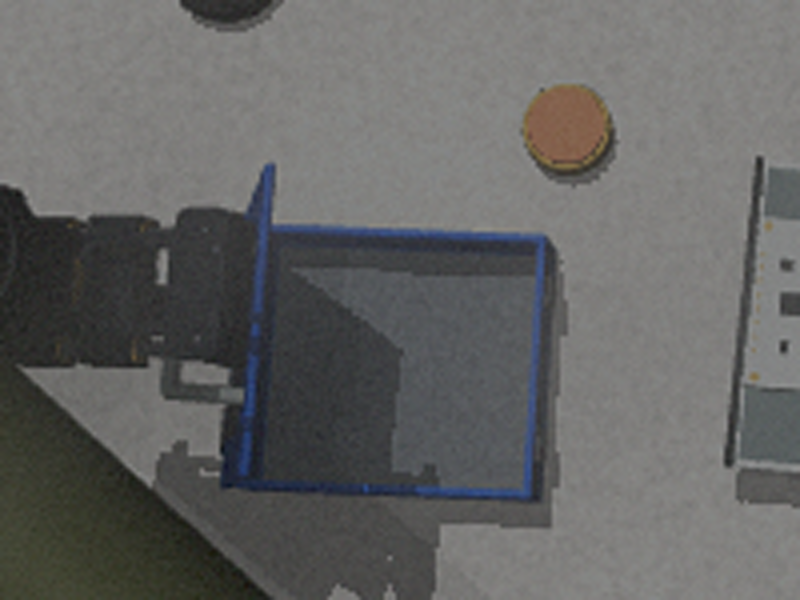

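Run:
```python
from arc import *
from bench import *
d=get_image("top")
print(plane(d,np.array([[245,475],[270,165]])/4+[80,130]-.5,.243),H)
s=get_image("scene")
print(plane(s,np.array([[390,240],[590,317]])/4+[230,30]-.5,.243))
avg(2)
for t in (60,70,75,80,85,90): print(t,bar(np.radians(t),H))
```

```text
[[0.4345369  0.26695293 0.243     ]
 [0.60527003 0.25997433 0.243     ]] [0.5241224  0.32496305 0.055     ]
[[0.4435266  0.26386126 0.243     ]
 [0.61255347 0.25477562 0.243     ]]
t=6.18 pos [0.5235 0.3079 0.2155] sd [0. 0. 0.] yang -92.2 z [-0.004 -0.23  -0.973] F [-0.2 -1.9 13.4] grip 0.051 q [-0.16  0.43 -0.72  1.4   0.42  1.6  -2.5 ]
60 [0.52227518 0.27897127 0.22472432]
70 [0.52348602 0.30911857 0.23013865]
75 [0.52410103 0.3244309  0.23085425]
80 [0.5247162  0.33974729 0.23023149]
85 [0.52532685 0.35495115 0.22827511]
90 [0.52592834 0.36992679 0.225     ]
```

Run:
```python
from arc import *
from bench import *
s=get_image("scene")
for X in [(.5235,.308,.2155),(.5235,.3125,.234)]+[bar(np.radians(t),H) for t in (65,70,75)]+[bar(np.radians(70),H)+np.array([d,0,0]) for d in (-.037,.037)]: print(np.round(X,3),np.round(proj(s,X),1), np.round((proj(s,X)+.5-[330,60])*8,0))
crop(s,330,60,400,120,8,"pics/sc7.png")
```

```text
[0.524 0.308 0.216] [[358.4 101.6]] [[231. 337.]]
[0.524 0.312 0.234] [[360.1  94.9]] [[244. 283.]]
[0.523 0.294 0.228] [[356.  99.]] [[212. 316.]]
[0.523 0.309 0.23 ] [[359.2  96.6]] [[238. 297.]]
[0.524 0.324 0.231] [[362.4  94.6]] [[263. 281.]]
[0.486 0.309 0.23 ] [[348.3  92.9]] [[150. 267.]]
[0.56  0.309 0.23 ] [[370.5 100.5]] [[328. 328.]]
```

View pics/sc7.png

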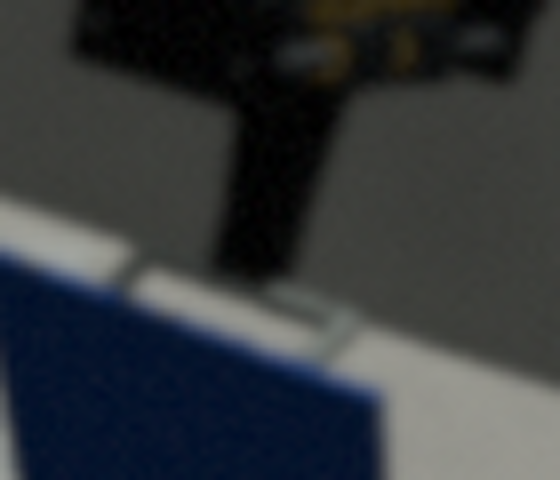

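Run:
```python
from arc import *
from bench import *
s=get_image("scene")
# sc3: crop origin (230,60) k=4, TCP (.5172,.153,.1608), grip .5 -> fingers +-21.75 (inner) to 37
for dz in (0,.01,.019):
  for dy in (-.022,-.037,.022,.037):
    print(dz,dy,np.round((proj(s,(.5172-.0095,.153+dy,.1608+dz))+.5-[230,60])*4), np.round((proj(s,(.5172+.0095,.153+dy,.1608+dz))+.5-[230,60])*4))
```

```text
0 -0.022 [[341. 326.]] [[364. 336.]]
0 -0.037 [[327. 335.]] [[350. 345.]]
0 0.022 [[380. 301.]] [[403. 311.]]
0 0.037 [[393. 293.]] [[416. 302.]]
0.01 -0.022 [[342. 313.]] [[364. 323.]]
0.01 -0.037 [[328. 322.]] [[350. 332.]]
0.01 0.022 [[381. 288.]] [[404. 298.]]
0.01 0.037 [[394. 280.]] [[417. 289.]]
0.019 -0.022 [[342. 302.]] [[365. 311.]]
0.019 -0.037 [[328. 310.]] [[351. 320.]]
0.019 0.022 [[382. 277.]] [[405. 286.]]
0.019 0.037 [[395. 268.]] [[418. 278.]]
```

Run:
```python
import cv2
a=cv2.imread("pics/sc3.png"); b=cv2.imread("pics/sc4.png")
o=cv2.hconcat([cv2.resize(a[200:330,300:440],None,fx=2.8,fy=2.8),cv2.resize(b[300:430,300:440],None,fx=2.8,fy=2.8)])
cv2.imwrite("pics/cmp.png",cv2.convertScaleAbs(o,alpha=2))
```

```text
(no output)
```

View pics/cmp.png

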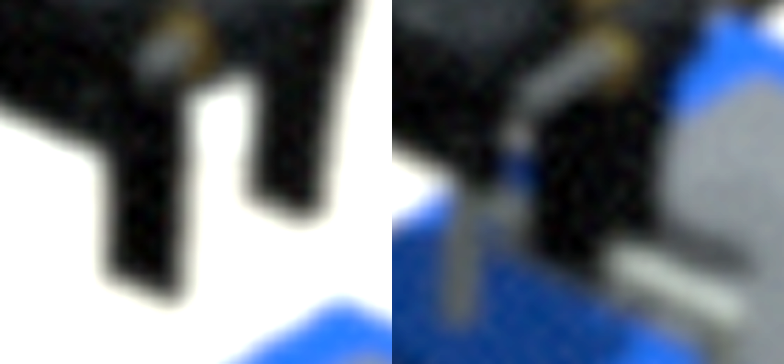

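The fingertips in the image sit about 19 mm above where the reported TCP projects. They hold the bar only by its crown and are slipping: opening 4 mm, tips at (255,280) in the crop, right on the bar. I'll lower the lid back the same way, check the tip offset and regrip deeper.

Run:
```python
from arc import *
th=np.radians(np.linspace(0,106,31))[:21][::-1]; ti=20*th/np.radians(106)
for k in range(2):
    print("call",k); seq(pose(th[10*k],H,ti[10*k]),th[10*k+1:10*k+11],ti[10*k+1:10*k+11],H)
```

```text
call 0
1.17 [0.0, 0.01, 0.004] [0.7, -0.0, 0.0]
1.11 [-0.0, 0.02, 0.008] [1.3, 0.0, -0.0]
1.05 [-0.0, 0.029, 0.013] [2.0, -0.0, -0.0]
0.99 [-0.0, 0.038, 0.018] [2.7, -0.0, 0.0]
0.93 [0.0, 0.047, 0.024] [3.3, -0.0, 0.0]
0.86 [0.0, 0.056, 0.031] [4.0, 0.0, 0.0]
0.80 [0.0, 0.064, 0.038] [4.7, -0.0, 0.0]
0.74 [-0.0, 0.071, 0.045] [5.3, 0.0, -0.0]
0.68 [0.0, 0.078, 0.053] [6.0, -0.0, -0.0]
0.62 [-0.0, 0.085, 0.062] [6.7, 0.0, -0.0]
call 1
0.56 [0.0, 0.007, 0.008] [0.7, -0.0, 0.0]
0.49 [0.0, 0.013, 0.017] [1.3, -0.0, 0.0]
0.43 [0.0, 0.019, 0.026] [2.0, -0.0, 0.0]
0.37 [0.0, 0.025, 0.035] [2.7, -0.0, 0.0]
0.31 [0.0, 0.03, 0.044] [3.3, -0.0, 0.0]
0.25 [0.0, 0.034, 0.054] [4.0, -0.0, 0.0]
0.19 [0.0, 0.037, 0.064] [4.7, -0.0, -0.0]
0.12 [0.0, 0.04, 0.075] [5.3, -0.0, 0.0]
0.06 [0.0, 0.043, 0.085] [6.0, -0.0, -0.0]
0.00 [0.0, 0.044, 0.096] [6.7, -0.0, 0.0]
```

Request:
play_rows(
  series=[5,0,0.01,0.004,0.7,0,0,5,0,0.02,0.008,1.3,0,0,5,0,0.029,0.013,2,0,0,5,0,0.038,0.018,2.7,0,0,5,0,0.047,0.024,3.3,0,0,5,0,0.056,0.031,4,0,0,5,0,0.064,0.038,4.7,0,0,5,0,0.071,0.045,5.3,0,0,5,0,0.078,0.053,6,0,0,5,0,0.085,0.062,6.7,0,0],
)

```text
time: 7.12
position: [0.5194, 0.2075, 0.1724]
tool_rot: [3.021, -0.059, -0.001]
ft_force: [-0.7, -5.5, 5.7]
grip_width: 0.052
```

Run:
```python
from arc import *
s=avg(3); print("expected",pose(np.radians(35.33),H,6.67)[0])
from bench import *
d=get_image("scene"); crop(d,300,90,370,150,8,"pics/sc8.png")
```

```text
t=7.22 pos [0.5191 0.2066 0.1711] sd [0.2 1.  0.9] yang -92.3 z [-0.005 -0.119 -0.993] F [-0.2 -2.6  1.4] grip 0.049 q [ 0.11  0.26 -0.71  1.66  0.27  1.36 -2.27]
expected [0.51951223 0.21017961 0.1711496 ]
```

View pics/sc8.png

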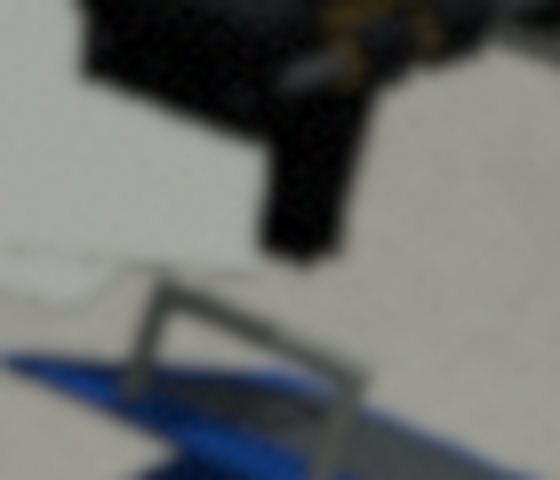

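The lid has slipped off and is settling shut, damped, and the fingers are free above it at (300,258) in the crop. I'll hold still, then check the tip offset in both views.

Request:
play_rows(
  series=[5,0,0,-0.02,6.7,0,0,5,0,0,-0.02,6.7,0,0,5,0,0,-0.02,6.7,0,0,0,0,0,-0.02,6.7,0,0,0,0,0,-0.02,6.7,0,0,0,0,0,-0.02,6.7,0,0],
)

```text
time: 7.77
position: [0.518, 0.2134, 0.1901]
tool_rot: [3.141, -0.055, -0.002]
ft_force: [-0.2, -0.7, -0.4]
grip_width: 0.007
```

Run:
```python
from arc import *
s=avg(4)
from bench import *
d=get_image("scene"); e=get_image("top")
p=s["position"]; R=Rot.from_rotvec(s["tool_rot"]).as_matrix()
for dz in (0,.01,.019): print(dz,np.round(proj(d,p-dz*R[:,2]),1),np.round(proj(e,p-dz*R[:,2]),1))
crop(d,300,70,400,145,8,"pics/sc9.png"); crop(e,130,170,230,245,8,"pics/tp9.png")
print(proj(d,p)-[300,70],proj(e,p)-[130,170])
```

```text
t=7.92 pos [0.5182 0.213  0.1902] sd [0.2 0.3 0.1] yang -92.0 z [-0.001 -0.    -1.   ] F [-0.2  0.   0.2] grip 0.003 q [ 0.21  0.2  -0.73  1.67  0.14  1.32 -2.15]
0 [[336.6 121.4]] [[172.3 213. ]]
0.01 [[336.9 118.1]] [[171.3 212.4]]
0.019 [[337.2 115.1]] [[170.5 211.8]]
[[36.60799727 51.35219339]] [[42.30173314 42.95631796]]
```

View pics/sc9.png

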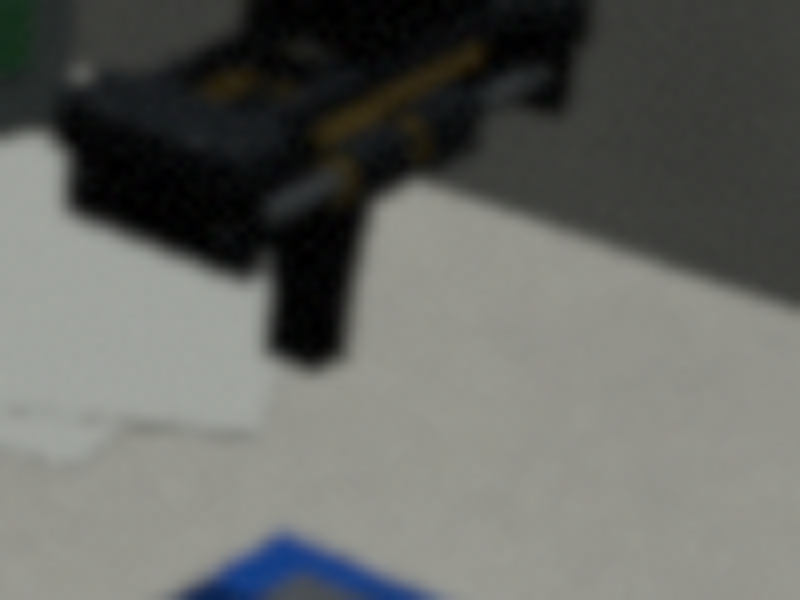

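View pics/tp9.png

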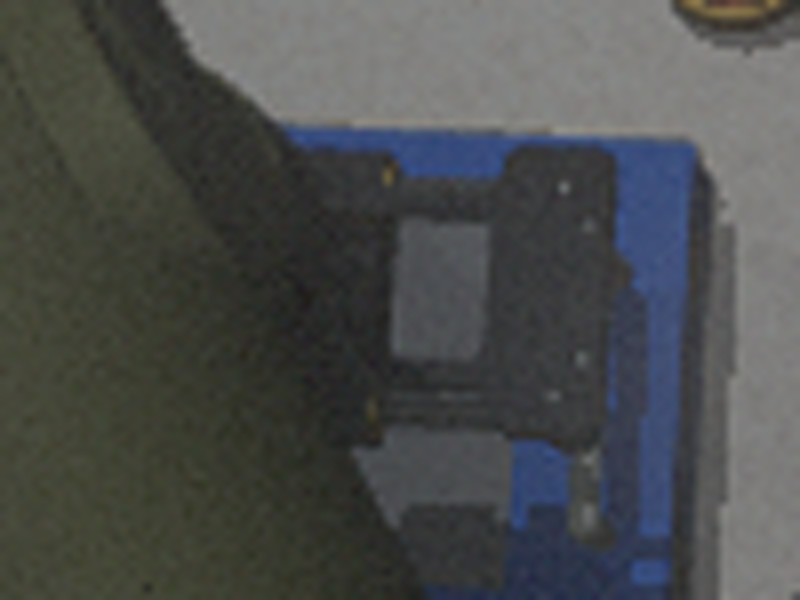

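Projected against the shut tips, the fingertip ends about 20 mm above the reported TCP. I'll confirm by touching the lid top, known to be at z=0.061, with the shut fingers.

Request:
play_rows(
  series=[0,0,0,0.03,0,0,0,0,0,0,0.06,0,0,0,0,0,0,0.09,0,0,0,0,0,0,0.11,0,0,0,0,0,0,0.12,0,0,0,0,0,0,0.125,0,0,0,0,0,0,0.125,0,0,0],
)

```text
time: 8.6
position: [0.5187, 0.2117, 0.0653]
tool_rot: [3.141, -0.059, -0.002]
ft_force: [0.6, -0.4, 0.5]
grip_width: 0.006
```

Request:
play_rows(
  series=[0,0,0,0.002,0,0,0,0,0,0,0.004,0,0,0,0,0,0,0.006,0,0,0,0,0,0,0.006,0,0,0],
)

```text
time: 8.93
position: [0.5193, 0.2117, 0.0602]
tool_rot: [-3.141, 0.06, -0.002]
ft_force: [-1.3, 0.3, 0.2]
grip_width: 0.005
```

Run:
```python
from arc import *
s=avg(4)
```

```text
t=9.08 pos [0.5193 0.2117 0.0602] sd [0. 0. 0.] yang -92.2 z [ 0.001 -0.    -1.   ] F [-0.7 -0.1 -0.3] grip 0.006 q [ 0.17  0.32 -0.7   1.82  0.23  1.08 -2.22]
```

Request:
play_rows(
  series=[0,0,0,0.003,0,0,0,0,0,0,0.006,0,0,0,0,0,0,0.009,0,0,0,0,0,0,0.012,0,0,0,0,0,0,0.013,0,0,0,0,0,0,0.013,0,0,0],
)

```text
time: 9.58
position: [0.5186, 0.2116, 0.0462]
tool_rot: [3.141, -0.059, -0.002]
ft_force: [-0.1, 0.8, -0.3]
grip_width: 0.007
```

Request:
play_rows(
  series=[0,0,0,0.001,0,0,0,0,0,0,0.002,0,0,0,0,0,0,0.003,0,0,0,0,0,0,0.004,0,0,0,0,0,0,0.004,0,0,0],
)

```text
time: 10.0
position: [0.5189, 0.2116, 0.0425]
tool_rot: [3.141, -0.06, -0.0]
ft_force: [-0.4, -0.3, -0.1]
grip_width: 0.004
```

Request:
play_rows(
  series=[0,0,0,0.001,0,0,0,0,0,0,0.002,0,0,0,0,0,0,0.002,0,0,0],
)

```text
time: 10.25
position: [0.5191, 0.2117, 0.0419]
tool_rot: [3.14, -0.06, 0.0]
ft_force: [-3.6, -2.1, 8.2]
grip_width: 0.007
```

Request:
play_rows(
  series=[0,0,0,0.001,0,0,0,0,0,0,0.002,0,0,0,0,0,0,0.002,0,0,0],
)

```text
time: 10.5
position: [0.5192, 0.2117, 0.0418]
tool_rot: [3.139, -0.059, 0.001]
ft_force: [-7.1, -3.8, 20.8]
grip_width: 0.008
```

Contact came at a reported z of 0.042, so the tips end about 19.5 mm behind the reported TCP. From here on: tip = reported TCP + 19.5 mm up, and pad centre = +38.5 mm. Backing off to regrip the bar deeper.

Request:
play_rows(
  series=[0,0,0,-0.03,0,0,0,0,0,0,-0.06,0,0,0,45,0,0,-0.085,0,0,0,45,-0.001,0.025,-0.085,0,0,0,45,-0.001,0.057,-0.085,0,0,0,45,-0.001,0.057,-0.085,0,0,0,45,-0.001,0.057,-0.085,0,0,0,45,-0.001,0.057,-0.085,0,0,0],
)

```text
time: 11.17
position: [0.5158, 0.1551, 0.1238]
tool_rot: [-3.141, 0.06, -0.0]
ft_force: [-0.5, 0.1, -0.2]
grip_width: 0.369
```

Run:
```python
from arc import *
s=avg(4)
```

```text
t=11.32 pos [0.5156 0.1558 0.1237] sd [0.1 0.5 0. ] yang -92.1 z [-0.     0.001 -1.   ] F [-0.1  0.1  0.2] grip 0.432 q [ 0.29  0.2  -0.7   1.81  0.14  1.18 -2.06]
```

Down 62 mm to a reported z of 0.0615, then close.

Request:
play_rows(
  series=[45,0.001,0,0.02,0,0,0,45,0.001,0,0.04,0,0,0,45,0.001,0,0.055,0,0,0,45,0.001,0,0.062,0,0,0,5,0.001,0,0.062,0,0,0,5,0.001,0,0.062,0,0,0,5,0.001,0,0.062,0,0,0,5,0.001,0,0.062,0,0,0,5,0.001,0,0.062,0,0,0,5,0.001,0,0.062,0,0,0],
  force=12,
)

```text
time: 12.15
position: [0.5174, 0.1551, 0.0625]
tool_rot: [-3.141, 0.06, -0.002]
ft_force: [0.3, -0.0, 2.0]
grip_width: 0.111
```

```bash
sed -i 's/\.019\*R/.0385*R/' arc.py
python3 - <<'E'
from arc import *
s=avg(4)
p=s["position"]; 
H=np.array([p[0],p[1],.100])+.170*ex-[0,0,.045]; print(H)
th=np.radians(np.linspace(0,106,31)); ti=20*th/th[-1]
for k in range(3):
    print("call",k); seq(pose(th[10*k],H,ti[10*k]),th[10*k+1:10*k+11],ti[10*k+1:10*k+11],H)
E
```

```text
t=12.30 pos [0.5174 0.1551 0.0625] sd [0. 0. 0.] yang -92.2 z [ 0.001  0.    -1.   ] F [-0.  -0.1  2.5] grip 0.107 q [ 0.27  0.27 -0.68  1.87  0.19  1.07 -2.1 ]
[0.52424001 0.32492601 0.055     ]
call 0
0.06 [0.0, -0.003, -0.01] [-0.7, -0.0, -0.0]
0.12 [0.0, -0.006, -0.021] [-1.3, -0.0, 0.0]
0.19 [0.0, -0.01, -0.031] [-2.0, -0.0, 0.0]
0.25 [0.0, -0.014, -0.04] [-2.7, -0.0, 0.0]
0.31 [0.0, -0.019, -0.05] [-3.3, -0.0, 0.0]
0.37 [-0.0, -0.025, -0.059] [-4.0, -0.0, 0.0]
0.43 [0.0, -0.031, -0.067] [-4.7, 0.0, 0.0]
0.49 [0.0, -0.038, -0.075] [-5.3, -0.0, -0.0]
0.56 [0.0, -0.045, -0.083] [-6.0, 0.0, -0.0]
0.62 [0.0, -0.053, -0.09] [-6.7, 0.0, -0.0]
call 1
0.68 [0.0, -0.007, -0.008] [-0.7, -0.0, -0.0]
0.74 [0.0, -0.015, -0.015] [-1.3, -0.0, 0.0]
0.80 [-0.0, -0.023, -0.021] [-2.0, -0.0, -0.0]
0.86 [0.0, -0.032, -0.028] [-2.7, 0.0, 0.0]
0.93 [0.0, -0.041, -0.033] [-3.3, -0.0, 0.0]
0.99 [-0.0, -0.05, -0.038] [-4.0, -0.0, 0.0]
1.05 [-0.0, -0.059, -0.042] [-4.7, -0.0, 0.0]
1.11 [0.0, -0.069, -0.046] [-5.3, -0.0, 0.0]
1.17 [0.0, -0.079, -0.049] [-6.0, -0.0, 0.0]
1.23 [-0.0, -0.089, -0.052] [-6.7, -0.0, 0.0]
call 2
1.30 [0.0, -0.01, -0.003] [-0.7, -0.0, 0.0]
1.36 [0.0, -0.02, -0.005] [-1.3, 0.0, 0.0]
1.42 [0.0, -0.03, -0.007] [-2.0, -0.0, -0.0]
1.48 [0.0, -0.041, -0.008] [-2.7, -0.0, -0.0]
1.54 [0.0, -0.051, -0.009] [-3.3, 0.0, -0.0]
1.60 [0.0, -0.061, -0.008] [-4.0, -0.0, -0.0]
1.67 [0.0, -0.072, -0.007] [-4.7, 0.0, 0.0]
1.73 [0.0, -0.082, -0.006] [-5.3, 0.0, 0.0]
1.79 [0.0, -0.092, -0.003] [-6.0, -0.0, 0.0]
1.85 [0.0, -0.102, -0.001] [-6.7, 0.0, -0.0]
```

Request:
play_rows(
  series=[5,0,-0.003,-0.01,-0.7,0,0,5,0,-0.006,-0.021,-1.3,0,0,5,0,-0.01,-0.031,-2,0,0,5,0,-0.014,-0.04,-2.7,0,0,5,0,-0.019,-0.05,-3.3,0,0,5,0,-0.025,-0.059,-4,0,0,5,0,-0.031,-0.067,-4.7,0,0,5,0,-0.038,-0.075,-5.3,0,0,5,0,-0.045,-0.083,-6,0,0,5,0,-0.053,-0.09,-6.7,0,0],
)

```text
time: 13.13
position: [0.5195, 0.2052, 0.1525]
tool_rot: [3.019, -0.061, -0.003]
ft_force: [0.5, -6.3, 2.4]
grip_width: 0.106
```

Request:
play_rows(
  series=[5,0,-0.007,-0.008,-0.7,0,0,5,0,-0.015,-0.015,-1.3,0,0,5,0,-0.023,-0.021,-2,0,0,5,0,-0.032,-0.028,-2.7,0,0,5,0,-0.041,-0.033,-3.3,0,0,5,0,-0.05,-0.038,-4,0,0,5,0,-0.059,-0.042,-4.7,0,0,5,0,-0.069,-0.046,-5.3,0,0,5,0,-0.079,-0.049,-6,0,0,5,0,-0.089,-0.052,-6.7,0,0],
)

```text
time: 13.97
position: [0.5237, 0.3018, 0.1953]
tool_rot: [2.906, -0.058, -0.002]
ft_force: [1.4, -2.1, 4.4]
grip_width: 0.107
```

Run:
```python
from arc import *
s=avg(3); print("expected",pose(np.radians(70.67),H,13.33)[0])
from bench import *
d=get_image("scene"); crop(d,230,30,430,180,4,"pics/sc10.png")
```

```text
t=14.07 pos [0.5238 0.3039 0.1953] sd [0.1 1.5 0. ] yang -92.2 z [-0.004 -0.231 -0.973] F [ 2.5 -0.7  6.1] grip 0.112 q [-0.15  0.43 -0.72  1.44  0.43  1.56 -2.5 ]
expected [0.52321203 0.30229659 0.19284936]
```

View pics/sc10.png

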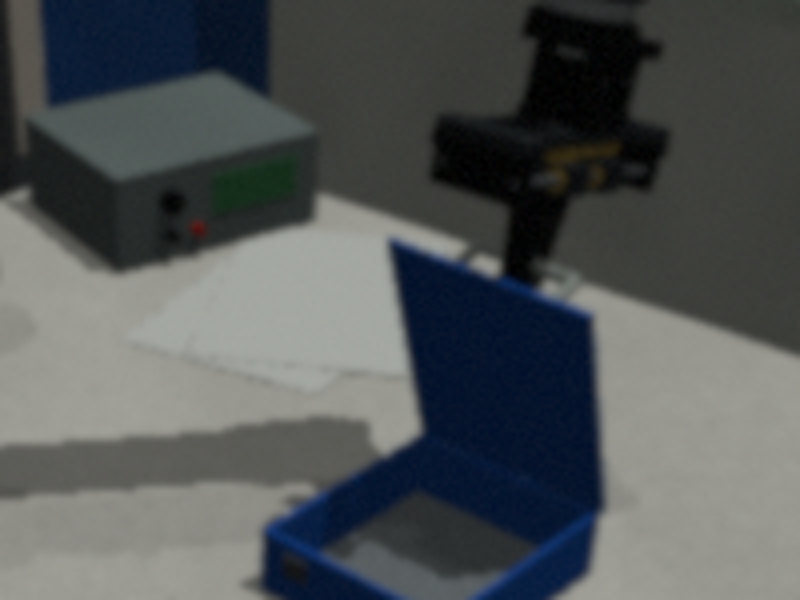

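The lid is about 70° up with a firm grip (opening 0.11). Joint 7 is at -2.5 and its limit is -2.69, so I'll reduce the tilt on the last part and watch it.

Run:
```python
from arc import *
H=np.array([.5242,.3249,.055])
t0=np.radians(70.67); th=np.linspace(t0,1.76,11)[1:]; ti=13.33-13.33*(th-t0)/(1.76-t0)
seq(pose(t0,H,13.33),th,ti,H)
```

```text
1.29 [-0.0, -0.01, -0.003] [1.3, 0.0, -0.0]
1.34 [-0.0, -0.02, -0.005] [2.7, 0.0, -0.0]
1.39 [-0.0, -0.03, -0.006] [4.0, 0.0, -0.0]
1.44 [-0.0, -0.04, -0.008] [5.3, 0.0, 0.0]
1.50 [0.0, -0.05, -0.009] [6.7, 0.0, -0.0]
1.55 [0.0, -0.06, -0.009] [8.0, 0.0, 0.0]
1.60 [-0.0, -0.07, -0.009] [9.3, 0.0, -0.0]
1.65 [-0.0, -0.08, -0.008] [10.7, 0.0, -0.0]
1.71 [-0.0, -0.09, -0.007] [12.0, 0.0, 0.0]
1.76 [-0.0, -0.1, -0.005] [13.3, 0.0, -0.0]
```

Request:
play_rows(
  series=[5,0,-0.01,-0.003,1.3,0,0,5,0,-0.02,-0.005,2.7,0,0,5,0,-0.03,-0.006,4,0,0,5,0,-0.04,-0.008,5.3,0,0,5,0,-0.05,-0.009,6.7,0,0],
)

```text
time: 14.53
position: [0.5256, 0.3534, 0.1905]
tool_rot: [3.026, -0.059, 0.0]
ft_force: [4.8, -0.4, 2.3]
grip_width: 0.103
```

Run:
```python
from arc import *
H=np.array([.5242,.3249,.055])
s=avg(3); print(s["joint_positions"]); 
t0=np.radians(70.67); th=np.linspace(t0,1.76,11)[5:]; ti=13.33-13.33*(th-t0)/(1.76-t0)
print("expected",pose(th[0],H,ti[0])[0])
seq(pose(th[0],H,ti[0]),th[1:],ti[1:],H)
```

```text
t=14.63 pos [0.5256 0.354  0.1903] sd [0.  0.5 0.1] yang -92.2 z [-0.002 -0.113 -0.994] F [4.9 0.  3.1] grip 0.110 q [-0.14  0.44 -0.75  1.42  0.37  1.48 -2.51]
[-0.13881886  0.44477395 -0.7473648   1.42363013  0.37187966  1.48026536
 -2.50997444]
expected [0.52531668 0.35270288 0.18962463]
1.55 [-0.0, -0.01, 0.001] [1.3, 0.0, 0.0]
1.60 [-0.0, -0.02, 0.002] [2.7, 0.0, -0.0]
1.65 [-0.0, -0.03, 0.004] [4.0, -0.0, -0.0]
1.71 [-0.0, -0.04, 0.006] [5.3, -0.0, 0.0]
1.76 [-0.0, -0.05, 0.009] [6.7, -0.0, -0.0]
```

Request:
play_rows(
  series=[5,0,-0.01,0.001,1.3,0,0,5,0,-0.02,0.002,2.7,0,0,5,0,-0.03,0.004,4,0,0,5,0,-0.04,0.006,5.3,0,0,5,0,-0.05,0.009,6.7,0,0],
)

```text
time: 15.05
position: [0.527, 0.4021, 0.1748]
tool_rot: [-3.138, 0.061, -0.001]
ft_force: [4.5, 0.1, 1.1]
grip_width: 0.109
```

Run:
```python
from arc import *
from bench import *
s=avg(3)
d=get_image("scene"); crop(d,230,30,430,180,4,"pics/sc11.png")
```

```text
t=15.15 pos [0.527  0.4026 0.1744] sd [0.  0.5 0.3] yang -92.2 z [ 0.001  0.004 -1.   ] F [5.3 0.8 0.8] grip 0.107 q [-0.13  0.46 -0.77  1.43  0.32  1.37 -2.52]
```

View pics/sc11.png

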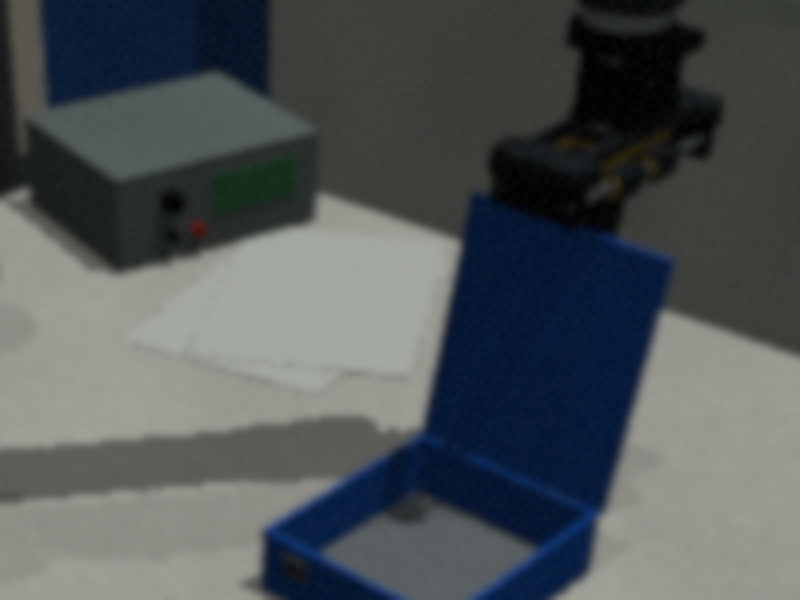

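The lid is at about 1.76 rad, past its balance point. I'll open slightly and withdraw straight up.

Request:
play_rows(
  series=[25,0,0,0,0,0,0,25,0,0,0,0,0,0,25,0,-0.006,0,0,0,0,25,0,-0.006,-0.02,0,0,0,25,0,-0.006,-0.05,0,0,0,25,0,-0.006,-0.09,0,0,0,25,0,-0.006,-0.11,0,0,0,25,0,-0.006,-0.11,0,0,0],
)

```text
time: 15.87
position: [0.5264, 0.4107, 0.2911]
tool_rot: [-3.134, 0.057, -0.008]
ft_force: [-0.3, 0.4, -0.5]
grip_width: 0.252
```

Run:
```python
from arc import *
from bench import *
s=avg(3)
d=get_image("scene"); crop(d,230,30,430,180,4,"pics/sc12.png")
e=get_image("top"); crop(e,80,140,260,275,4,"pics/tp12.png")
```

```text
t=15.97 pos [0.5259 0.4097 0.2883] sd [0.4 0.8 2.2] yang -92.1 z [ 0.002  0.004 -1.   ] F [-0.5  0.  -0.6] grip 0.251 q [-0.16  0.43 -0.79  1.25  0.3   1.58 -2.5 ]
```

View pics/sc12.png

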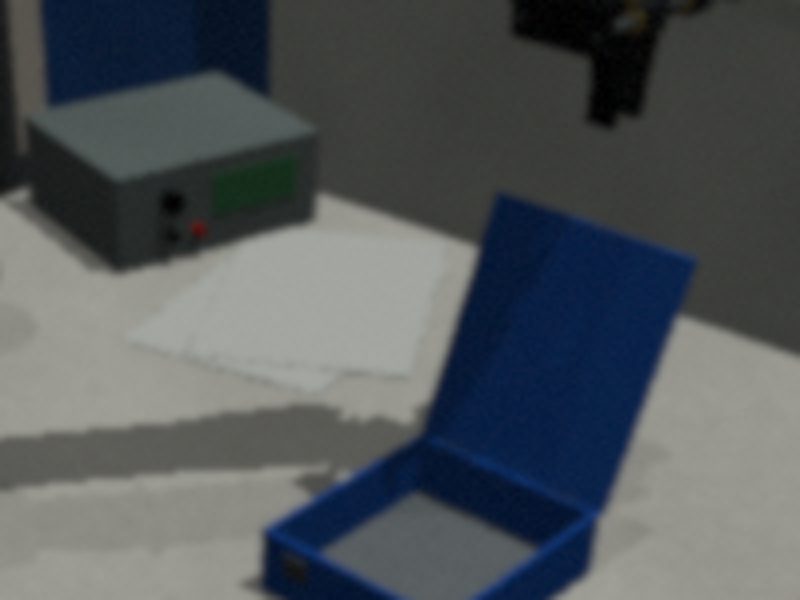

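View pics/tp12.png

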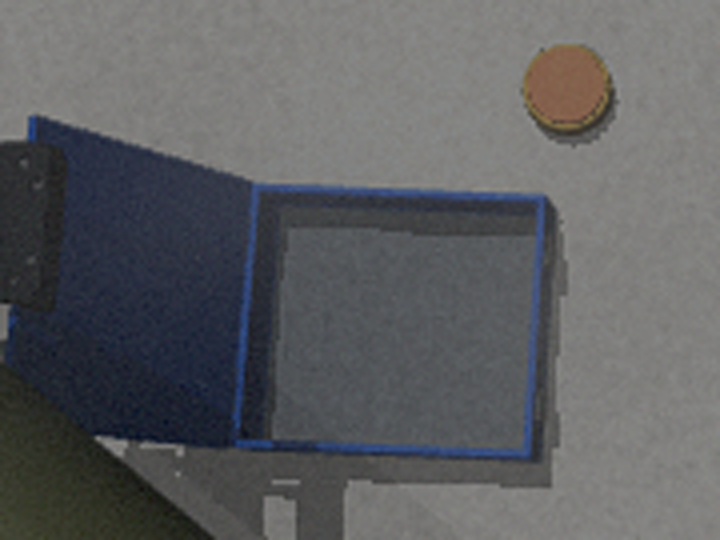

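The lid now leans back by itself. In the top crop the rim corners are (258,182), (545,195), (530,457) and (236,447). I'll measure the case and the interior floor from them.

Run:
```python
from h import *
from bench import *
d=get_image("top")
c=np.array([[258,182],[545,195],[530,457],[236,447]])/4+[80,140]-.5
P=plane(d,c,.055); print(np.round(P,4),P.mean(0))
hsv=cv2.cvtColor(d["frame"],cv2.COLOR_RGB2HSV)
b=cv2.inRange(hsv,(105,120,60),(130,255,255)); b[:, :138]=0; b[:,220:]=0
k=cv2.findNonZero(b); Q=plane(d,k.reshape(-1,2),.055)
print(cv2.minAreaRect((Q[:,:2]*1000).astype(np.float32)))
for a,b_ in ((0,1),(1,2),(2,3),(3,0)): v=P[b_]-P[a]; print(np.linalg.norm(v),np.degrees(np.arctan2(v[1],v[0])))
# floor region
s=get_image("scene"); c2=np.array([[428,438],[600,512],[265,535]])/4+[230,30]-.5
print("scene rim", plane(s,c2,.055))
```

```text
[[0.6095 0.3178 0.055 ]
 [0.6006 0.1325 0.055 ]
 [0.4318 0.1391 0.055 ]
 [0.4388 0.3251 0.055 ]] [0.52017578 0.22863202 0.055     ]
((518.8216552734375, 231.746337890625), (191.81906127929688, 168.9870147705078), 87.7257308959961)
0.1855599551819083 -92.7541018912816
0.16893778349029848 177.7526492548417
0.1861320457200372 87.85304590940628
0.17090607376742173 -2.4414801651620137
scene rim [[0.44728467 0.32929268 0.055     ]
 [0.60790798 0.32615828 0.055     ]
 [0.43723659 0.13793576 0.055     ]]
```

```bash
cat >> h.py <<'E'
SC=np.array([.5406,-.0874]);SY=-5.57
def st(lx,ly,z):
    a=np.radians(SY);return np.array([SC[0]+lx*np.cos(a)-ly*np.sin(a),SC[1]+lx*np.sin(a)+ly*np.cos(a),z])
CC=np.array([.520,.2305]);CY=87.7
def cs(lx,ly,z):
    a=np.radians(CY);return np.array([CC[0]+lx*np.cos(a)-ly*np.sin(a),CC[1]+lx*np.sin(a)+ly*np.cos(a),z])
TO=.019  # tip = reported + TO upwards (tool down)
E
python3 - <<'E'
from h import *
from bench import *
s=avg(3)
R=Rdown(-95.6)
print(st(.08,.061,0))
rows(s,[(st(.08,.061,.25),R),(st(.08,.061,.12-TO),R)])
E
```

```text
t=16.27 pos [0.5258 0.407  0.2836] sd [0.1 0.  0.2] yang -92.2 z [-0.002 -0.002 -1.   ] F [ 0.3 -0.3  0.2] grip 0.249 q [-0.16  0.43 -0.79  1.25  0.3   1.58 -2.5 ]
[ 0.62614304 -0.03445296  0.        ]
t [0.1169, 0.4373, 0.0341] r [0.1, 0.1, 3.4]
t [0.1173, 0.437, 0.1831] r [0.1, 0.1, 3.4]
```

Request:
play_rows(
  series=[0,0.117,0.437,0.0,0,0,3.4,0,0.117,0.437,0.0,0,0,3.4,0,0.117,0.437,0.0,0,0,3.4,0,0.117,0.437,0.0,0,0,3.4,0,0.117,0.437,0.0,0,0,3.4,0,0.117,0.437,0.0,0,0,3.4,0,0.117,0.437,0.0,0,0,3.4,0,0.117,0.437,0.05,0,0,3.4,0,0.117,0.437,0.1,0,0,3.4,0,0.117,0.437,0.14,0,0,3.4],
)

```text
time: 17.1
position: [0.6152, 0.0209, 0.2178]
tool_rot: [3.136, -0.159, 0.007]
ft_force: [0.9, 0.1, -0.2]
grip_width: 0.004
```

Request:
play_rows(
  series=[0,0,0,0,0,0,0,0,0,0,0,0,0,0],
)

```text
time: 17.27
position: [0.6119, 0.0218, 0.2136]
tool_rot: [3.137, -0.16, -0.009]
ft_force: [-0.3, 1.2, 0.4]
grip_width: 0.009
```

Run:
```python
from h import *
from bench import *
s=avg(4)
R=Rdown(-95.6)
rows(s,[(st(.08,.061,.12-TO),R),(st(.08,.061,.072-TO),R)])
```

```text
t=17.42 pos [0.6129 0.0251 0.216 ] sd [0.7 2.1 1.6] yang -95.6 z [-0.002  0.001 -1.   ] F [-0.1  0.7  0.2] grip 0.003 q [ 0.43  0.3  -0.64  1.51  0.18  1.4  -1.88]
t [0.0192, 0.058, 0.1149] r [-0.0, 0.1, -0.0]
t [0.0193, 0.058, 0.1629] r [-0.0, 0.1, -0.0]
```

Request:
play_rows(
  series=[0,0.019,0.058,0.04,0,0,0,0,0.019,0.058,0.08,0,0,0,0,0.019,0.058,0.1,0,0,0,0,0.019,0.058,0.11,0,0,0,0,0.019,0.058,0.115,0,0,0,0,0.019,0.058,0.115,0,0,0,0,0.019,0.058,0.115,0,0,0],
)

```text
time: 18.0
position: [0.6283, -0.0319, 0.1046]
tool_rot: [-3.137, 0.148, -0.006]
ft_force: [0.3, 0.3, 0.2]
grip_width: 0.005
```

Run:
```python
from h import *
from bench import *
s=avg(4)
R=Rdown(-95.6)
rows(s,[(st(.08,.061,.080-TO),R),(st(.08,.061,.062-TO),R),(st(-.0255,.061,.062-TO),R)])
d=get_image("scene"); crop(d,220,120,370,232,5,"pics/sc13.png")
e=get_image("top"); crop(e,240,130,380,235,5.5,"pics/tp13.png")
print("tip proj scene",(proj(d,s["position"]+[0,0,TO])-[220,120])*5,"top",(proj(e,s["position"]+[0,0,TO])-[240,130])*5.5)
```

```text
t=18.15 pos [ 0.6284 -0.0326  0.1047] sd [0.1 0.5 0.2] yang -95.4 z [ 0.004  0.    -1.   ] F [0.1 0.4 0.1] grip 0.006 q [ 0.48  0.4  -0.59  1.61  0.23  1.2  -1.82]
t [-0.0023, 0.0021, 0.0436] r [-0.0, -0.2, 0.2]
t [-0.0024, 0.0021, 0.0616] r [-0.0, -0.2, 0.2]
t [-0.1079, 0.0019, 0.0612] r [-0.0, -0.2, 0.2]
tip proj scene [[459.57493929 395.12785277]] top [[217.31323725 230.49920815]]
```

View pics/sc13.png

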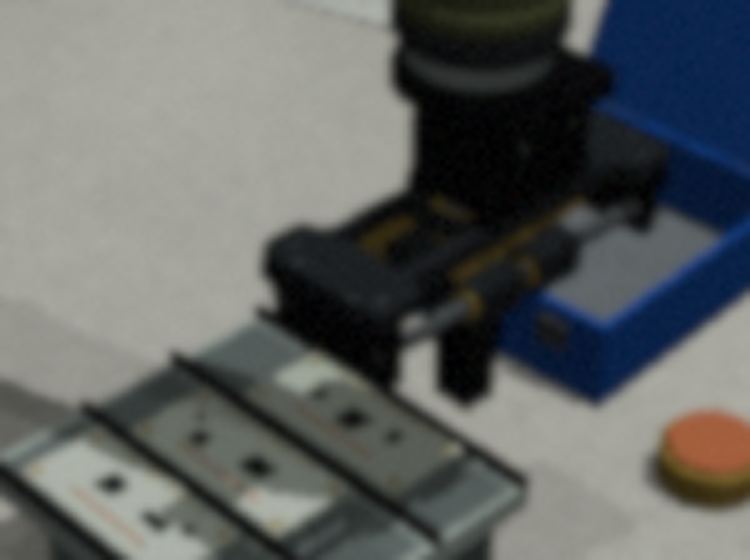

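View pics/tp13.png

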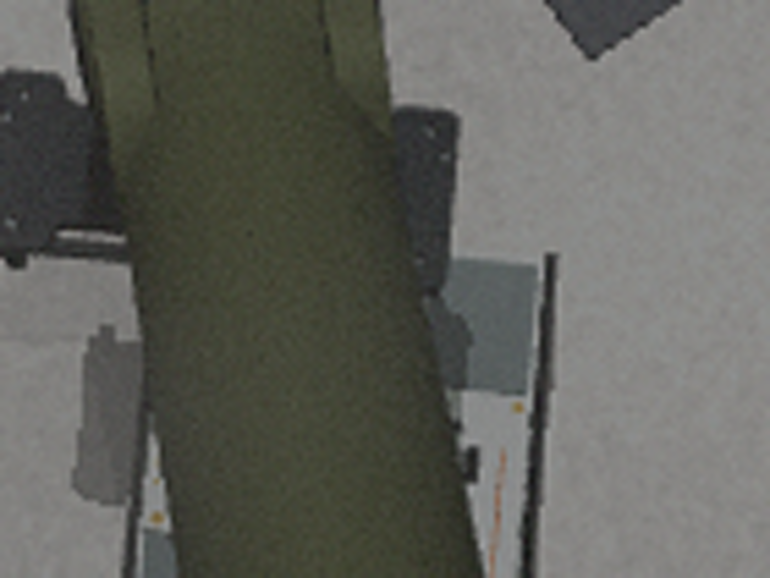

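The shut tips are at (466,392) in the scene crop, within about 3 mm of prediction, behind the board in the +61 lane. Lowering to tip z ≈ 0.062, then pushing 105 mm along the lane.

Request:
play_rows(
  series=[0,-0.001,0.002,0.02,0,0,0,0,-0.001,0.002,0.04,0,0,0,0,-0.001,0.002,0.055,0,0,0,0,-0.001,0.002,0.06,0,0,0,0,-0.001,0.002,0.061,0,0,0,0,-0.001,0.002,0.061,0,0,0],
)

```text
time: 18.75
position: [0.626, -0.0363, 0.0414]
tool_rot: [3.138, -0.153, 0.001]
ft_force: [0.6, -0.2, 1.1]
grip_width: 0.003
```

Run:
```python
from h import *
from bench import *
s=avg(4)
R=Rdown(-95.6)
rows(s,[(st(.08,.061,.062-TO),R),(st(-.0255,.061,.062-TO),R)])
```

```text
t=18.90 pos [ 0.6261 -0.0364  0.0416] sd [0.1 0.  0.1] yang -95.6 z [ 0.001 -0.    -1.   ] F [ 0.5  0.1 -0. ] grip 0.006 q [ 0.47  0.46 -0.57  1.67  0.27  1.09 -1.85]
t [-0.0001, -0.0019, -0.0014] r [0.0, -0.1, 0.0]
t [-0.1056, -0.0019, -0.0016] r [0.0, -0.1, 0.0]
```

Request:
play_rows(
  series=[0,-0.008,-0.002,-0.001,0,0,0,0,-0.016,-0.002,-0.001,0,0,0,0,-0.024,-0.002,-0.001,0,0,0,0,-0.032,-0.002,-0.001,0,0,0,0,-0.04,-0.002,-0.001,0,0,0,0,-0.048,-0.002,-0.001,0,0,0,0,-0.056,-0.002,-0.001,0,0,0,0,-0.064,-0.002,-0.001,0,0,0,0,-0.071,-0.002,-0.001,0,0,0,0,-0.078,-0.002,-0.001,0,0,0],
)

```text
time: 19.73
position: [0.5473, -0.0269, 0.0418]
tool_rot: [3.138, -0.153, 0.0]
ft_force: [1.5, -0.1, 1.5]
grip_width: 0.004
```

Run:
```python
from h import *
from bench import *
s=avg(4)
R=Rdown(-95.6)
rows(s,[(st(-.0255,.061,.062-TO),R)])
d=get_image("scene"); crop(d,190,150,340,262,5,"pics/sc14.png")
```

```text
t=19.88 pos [ 0.5466 -0.0269  0.0416] sd [0.6 0.1 0.1] yang -95.6 z [-0.001 -0.    -1.   ] F [0.2 0.3 0.6] grip 0.007 q [ 0.53  0.3  -0.61  1.87  0.2   1.03 -1.82]
t [-0.0256, -0.0002, -0.0014] r [0.0, 0.1, 0.0]
```

View pics/sc14.png

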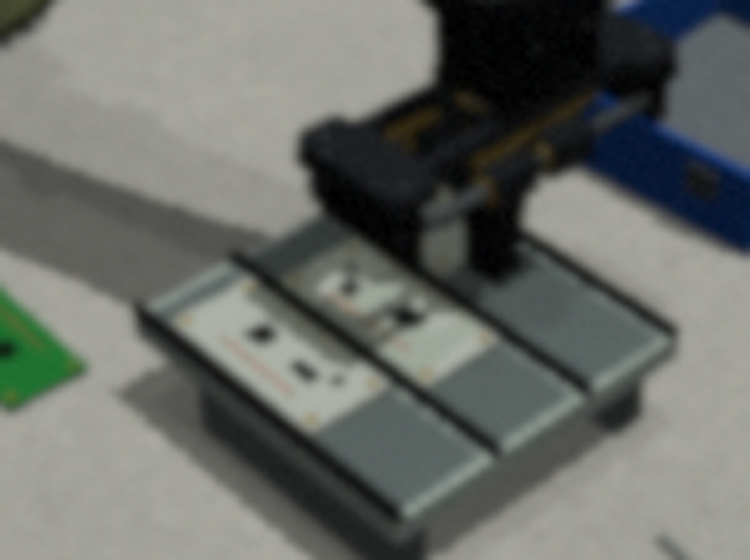

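Request:
play_rows(
  series=[0,-0.006,0,0,0,0,0,0,-0.012,0,0,0,0,0,0,-0.017,0,0,0,0,0,0,-0.021,0,0,0,0,0,0,-0.024,0,0,0,0,0,0,-0.026,0,0,0,0,0,0,-0.026,0,0,0,0,0],
)

```text
time: 20.52
position: [0.5215, -0.0244, 0.0417]
tool_rot: [3.137, -0.153, -0.001]
ft_force: [0.4, -0.3, -0.2]
grip_width: 0.004
```

Run:
```python
from h import *
from bench import *
s=avg(4)
R=Rdown(-95.6)
print(st(-.115,.061,0))
rows(s,[(st(-.0255,.061,.062-TO),R),(st(-.115,.061,.14-TO),R)])
```

```text
t=20.67 pos [ 0.5218 -0.0244  0.0417] sd [0.2 0.  0. ] yang -95.6 z [-0.001 -0.    -1.   ] F [ 0.4 -0.4 -0.3] grip 0.006 q [ 0.55  0.25 -0.62  1.93  0.17  1.01 -1.81]
[ 0.43206376 -0.01552591  0.        ]
t [-0.0006, -0.0001, -0.0013] r [0.0, 0.0, 0.0]
t [-0.0902, -0.0001, -0.0793] r [0.0, 0.0, 0.0]
```

Request:
play_rows(
  series=[0,0.004,0,0,0,0,0,0,0.004,0,-0.03,0,0,0,0,0.004,0,-0.06,0,0,0,0,0,0,-0.08,0,0,0,80,-0.03,0,-0.08,0,0,0,80,-0.06,0,-0.08,0,0,0,80,-0.09,0,-0.08,0,0,0,80,-0.09,0,-0.08,0,0,0,80,-0.09,0,-0.08,0,0,0,80,-0.09,0,-0.08,0,0,0],
)

```text
time: 21.5
position: [0.4336, -0.0158, 0.1223]
tool_rot: [3.137, -0.153, 0.003]
ft_force: [0.1, -0.0, 0.2]
grip_width: 0.377
```

Run:
```python
from h import *
from bench import *
s=avg(4)
R=Rdown(-95.6)
rows(s,[(st(-.115,.061,.057-TO),R)])
d=get_image("scene"); crop(d,190,130,340,242,5,"pics/sc15.png")
d=get_image("top"); crop(d,220,180,360,280,5.5,"pics/tp15.png")
```

```text
t=21.65 pos [ 0.4337 -0.0156  0.1221] sd [0.1 0.1 0.2] yang -95.6 z [ 0.001  0.    -1.   ] F [-0.1 -0.   0.1] grip 0.512 q [ 0.64 -0.07 -0.63  2.04 -0.05  1.16 -1.64]
t [-0.0017, 0.0001, 0.0841] r [-0.0, -0.1, 0.0]
```

View pics/sc15.png

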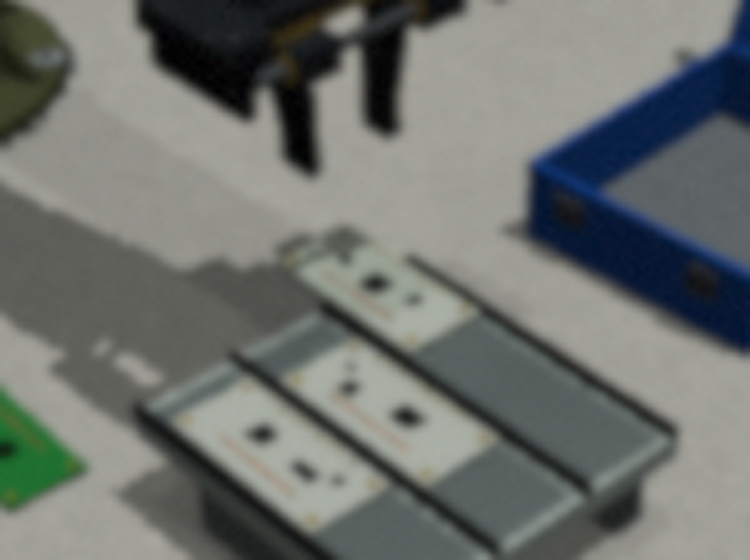

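View pics/tp15.png

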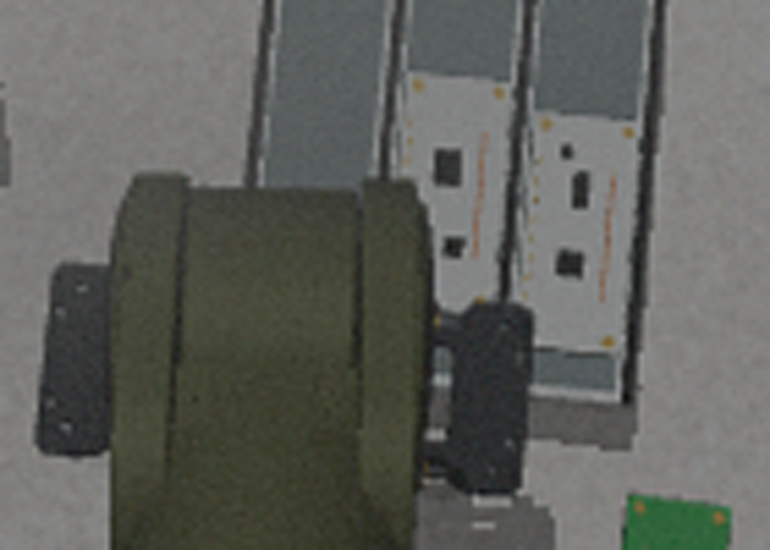

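Run:
```python
from h import *
from bench import *
d=get_image("scene")
P=plane(d,np.array([[413,348],[482,310],[285,260],[347,229]])/5+[190,130]-.5,.065)
a=np.radians(SY); R=np.array([[np.cos(a),-np.sin(a)],[np.sin(a),np.cos(a)]])
print(np.round((P[:,:2]-SC)@R,4))
```

```text
[[-0.0382  0.0423]
 [-0.0369  0.0906]
 [-0.1439  0.0432]
 [-0.1425  0.0869]]
```

The board now overhangs about 45 mm: front edge at local x=-144, back at -37. I'll lower the open jaws in front of the deck and grip its sides with the tips just below it.

Request:
play_rows(
  series=[80,-0.002,0,0.03,0,0,0,80,-0.002,0,0.06,0,0,0,80,-0.002,0,0.078,0,0,0,80,-0.002,0,0.0835,0,0,0,80,-0.002,0,0.0835,0,0,0,80,-0.002,0,0.0835,0,0,0],
  force=25,
)

```text
time: 22.3
position: [0.4313, -0.0153, 0.0388]
tool_rot: [-3.137, 0.152, -0.001]
ft_force: [-0.8, 0.7, 0.3]
grip_width: 0.794
```

Run:
```python
from h import *
from bench import *
s=avg(4)
R=Rdown(-95.6)
rows(s,[(st(-.115,.061,.0575-TO),R)])
d=get_image("scene"); crop(d,190,130,340,242,5,"pics/sc16.png")
```

```text
t=22.45 pos [ 0.4318 -0.0154  0.0394] sd [0.3 0.1 0.3] yang -95.6 z [ 0.002 -0.    -1.   ] F [-0.1  0.2  0.2] grip 0.797 q [ 0.62  0.04 -0.65  2.13  0.03  0.97 -1.71]
t [0.0003, 0.0001, 0.0009] r [-0.0, -0.1, 0.0]
```

View pics/sc16.png

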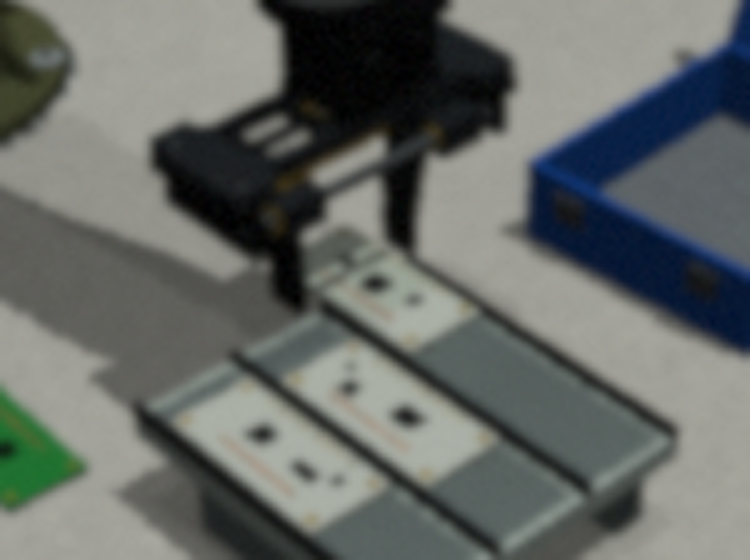

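The fingers straddle the overhang at (290,300) and (400,245). Closing.

Request:
play_rows(
  series=[40,0,0,0.001,0,0,0,40,0,0,0.001,0,0,0,40,0,0,0.001,0,0,0,40,0,0,0.001,0,0,0,40,0,0,0.001,0,0,0,40,0,0,0.001,0,0,0],
  force=25,
)

```text
time: 23.0
position: [0.4306, -0.0155, 0.0374]
tool_rot: [3.138, -0.153, 0.0]
ft_force: [0.1, -0.0, 1.1]
grip_width: 0.564
```

Request:
play_rows(
  series=[40,0,0,-0.004,0,0,0,40,0,0,-0.008,0,0,0,40,0,0,-0.014,0,0,0,40,0,0,-0.02,0,0,0,40,0,0,-0.02,0,0,0],
)

```text
time: 23.42
position: [0.4318, -0.0156, 0.0588]
tool_rot: [3.137, -0.153, 0.004]
ft_force: [0.7, 0.0, -0.2]
grip_width: 0.564
```

Run:
```python
from h import *
from bench import *
s=avg(4)
d=get_image("scene"); crop(d,190,130,340,242,5,"pics/sc17.png")
```

```text
t=23.57 pos [ 0.4312 -0.0156  0.058 ] sd [0.4 0.  0.5] yang -95.6 z [ 0.001 -0.001 -1.   ] F [ 0.2 -0.1 -0.5] grip 0.566 q [ 0.63  0.01 -0.65  2.12  0.01  1.01 -1.69]
```

View pics/sc17.png

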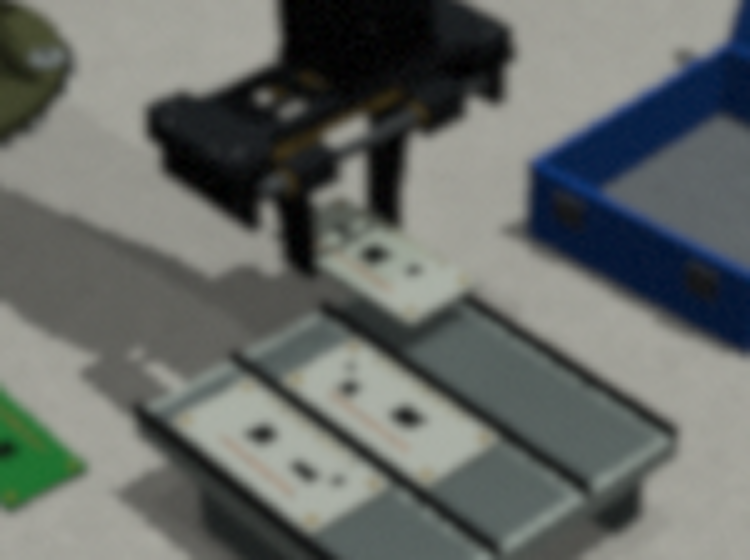

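The board is held level, with 49 mm between the fingers. Carrying it over the case.

Run:
```python
from h import *
from bench import *
s=avg(2)
R=Rdown(-92.3)
tgt=cs(-.041,0,0)-.0245*R[:,0]; print(tgt)
rows(s,[(tgt+[0,0,.10],R),(tgt+[0,0,.04],R)])
```

```text
t=23.67 pos [ 0.4304 -0.0155  0.0571] sd [0.1 0.  0.1] yang -95.6 z [-0. -0. -1.] F [-0.3 -0.2 -0.4] grip 0.565 q [ 0.63  0.01 -0.65  2.12  0.01  1.01 -1.69]
[0.49387433 0.19051626 0.        ]
t [0.0432, -0.2112, -0.0429] r [0.0, 0.0, -3.3]
t [0.0432, -0.2112, 0.0171] r [0.0, 0.0, -3.3]
```

Request:
play_rows(
  series=[40,0,0,-0.02,0,0,0,40,0,-0.01,-0.045,0,0,0,40,0.008,-0.04,-0.05,0,0,-1,40,0.016,-0.075,-0.05,0,0,-1.5,40,0.024,-0.11,-0.05,0,0,-2,40,0.03,-0.145,-0.05,0,0,-2.5,40,0.037,-0.175,-0.05,0,0,-3.3,40,0.041,-0.2,-0.05,0,0,-3.3,40,0.043,-0.211,-0.05,0,0,-3.3,40,0.043,-0.211,-0.05,0,0,-3.3],
)

```text
time: 24.5
position: [0.4935, 0.1943, 0.107]
tool_rot: [-3.138, 0.054, 0.001]
ft_force: [0.1, 0.5, -0.5]
grip_width: 0.567
```

Run:
```python
from h import *
from bench import *
s=avg(4)
R=Rdown(-92.3)
tgt=cs(-.041,0,0)-.0245*R[:,0]; print(tgt)
rows(s,[(tgt+[0,0,.04],R),(tgt+[0,0,-.0115],R)])
d=get_image("scene"); crop(d,230,80,410,215,4.4,"pics/sc18.png")
```

```text
t=24.65 pos [0.4934 0.1914 0.1068] sd [0.1 2.  0.1] yang -92.2 z [-0.001  0.001 -1.   ] F [-0.5 -0.5 -0.4] grip 0.571 q [ 0.34  0.22 -0.84  1.85  0.18  1.15 -2.17]
[0.49387433 0.19051626 0.        ]
t [0.0006, 0.0009, 0.0668] r [-0.0, 0.1, 0.1]
t [0.0007, 0.0009, 0.1183] r [-0.0, 0.1, 0.1]
```

View pics/sc18.png

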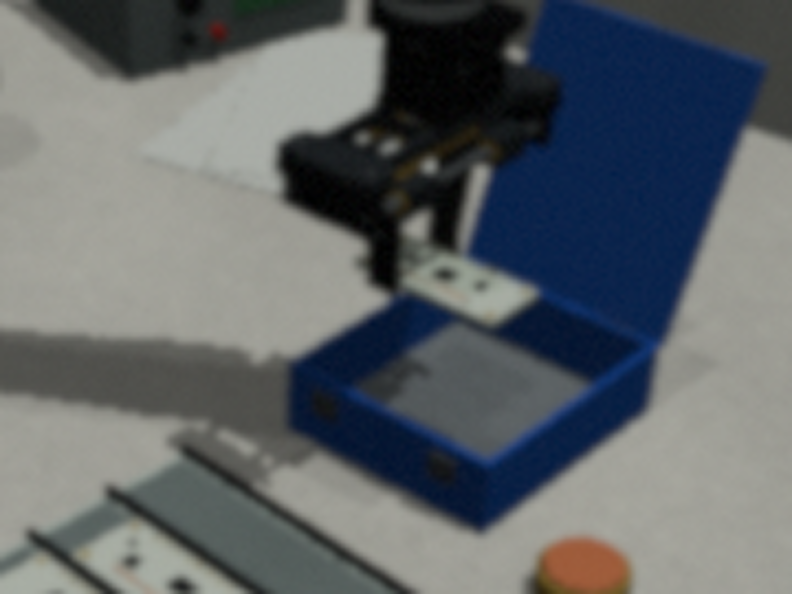

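The board is over the -x half of the case, held at (470,285) in the crop. Lowering in stages and watching the force.

Request:
play_rows(
  series=[40,0,0.001,0.02,0,0,0,40,0,0.001,0.04,0,0,0,40,0,0.001,0.06,0,0,0,40,0,0.001,0.075,0,0,0,40,0,0.001,0.09,0,0,0,40,0,0.001,0.1,0,0,0,40,0,0.001,0.105,0,0,0,40,0,0.001,0.11,0,0,0,40,0,0.001,0.112,0,0,0,40,0,0.001,0.112,0,0,0],
)

```text
time: 25.53
position: [0.494, 0.1892, -0.0046]
tool_rot: [3.141, -0.063, 0.0]
ft_force: [0.3, 0.3, -0.6]
grip_width: 0.569
```

Run:
```python
from h import *
from bench import *
s=avg(3)
```

```text
t=25.63 pos [ 0.4942  0.1894 -0.0044] sd [0.1 0.1 0.2] yang -92.3 z [ 0.001 -0.    -1.   ] F [ 0.2  0.4 -0.3] grip 0.566 q [ 0.27  0.37 -0.78  1.94  0.32  0.95 -2.28]
```

Request:
play_rows(
  series=[40,0,0,0.003,0,0,0,40,0,0,0.005,0,0,0,40,0,0,0.007,0,0,0,40,0,0,0.008,0,0,0,40,0,0,0.008,0,0,0],
)

```text
time: 26.05
position: [0.4936, 0.1893, -0.0131]
tool_rot: [3.141, -0.062, -0.001]
ft_force: [-0.3, 0.4, -0.3]
grip_width: 0.567
```

Tip is about 1 mm above the floor and the board's underside about 4 mm above it. Opening gently, then up.

Request:
play_rows(
  series=[59,0,0,0.001,0,0,0,61,0,0,0.001,0,0,0,63,0,0,0.001,0,0,0,63,0,0,0.001,0,0,0,63,0,0,0.0,0,0,0,63,0,0,-0.015,0,0,0,63,0,0,-0.04,0,0,0,63,0,0,-0.08,0,0,0,63,0,0,-0.12,0,0,0,63,0,0,-0.12,0,0,0],
)

```text
time: 26.88
position: [0.4987, 0.192, 0.1149]
tool_rot: [-3.138, 0.062, -0.02]
ft_force: [1.5, 0.9, -0.0]
grip_width: 0.629
```

Run:
```python
from h import *
from bench import *
s=avg(3)
d=get_image("scene"); crop(d,230,80,410,215,4.4,"pics/sc19.png")
R=Rdown(-95.6)
# next: lane 0, back edge local x ~ 44.6
rows(s,[(st(.064,0,.12-TO),R)])
```

```text
t=26.98 pos [0.4971 0.1909 0.112 ] sd [1.4 0.9 2.3] yang -92.3 z [ 0.009  0.001 -1.   ] F [-0.1  0.3 -0.5] grip 0.627 q [ 0.35  0.22 -0.84  1.84  0.18  1.15 -2.17]
t [0.1183, 0.2801, 0.0115] r [-0.1, -0.5, 3.3]
```

View pics/sc19.png

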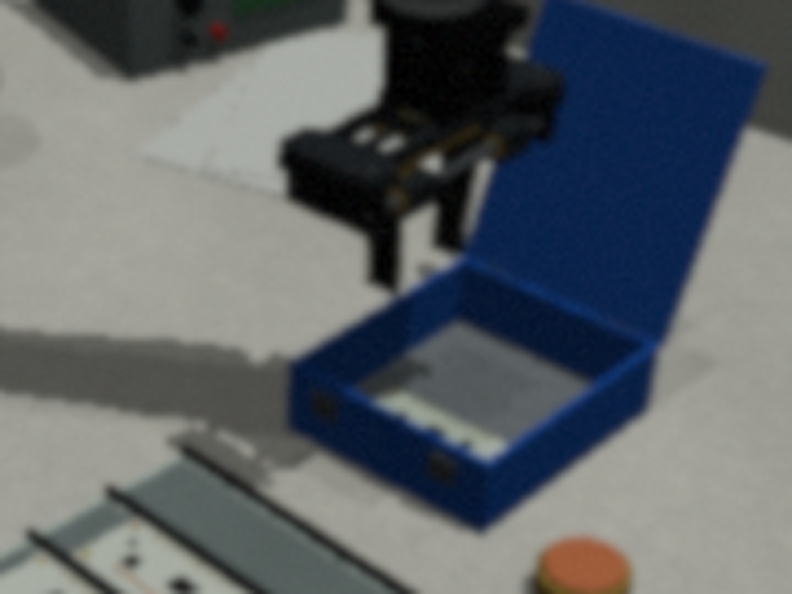

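The first board lies in the case, chips up, at (445,425) in the crop. Next is the centre lane.

Request:
play_rows(
  series=[0,0.118,0.28,0.0,0,0,3.3,0,0.118,0.28,0.0,0,0,3.3,0,0.118,0.28,0.0,0,0,3.3,0,0.118,0.28,0.0,0,0,3.3,0,0.118,0.28,0.0,0,0,3.3,0,0.118,0.28,0.0,0,0,3.3,0,0.118,0.28,0.0,0,0,3.3,0,0.118,0.28,0.0,0,0,3.3,0,0.118,0.28,0.0,0,0,3.3,0,0.118,0.28,0.0,0,0,3.3],
)

```text
time: 27.87
position: [0.5994, -0.0952, 0.1051]
tool_rot: [-3.136, 0.155, 0.006]
ft_force: [-0.0, 1.2, -0.1]
grip_width: 0.02
```

Run:
```python
from h import *
from bench import *
s=avg(5)
R=Rdown(-95.6)
rows(s,[(st(.064,0,.062-TO),R)])
d=get_image("scene"); crop(d,190,120,340,232,5,"pics/sc20.png")
```

```text
t=28.07 pos [ 0.5997 -0.0932  0.1061] sd [0.3 1.1 0.6] yang -95.5 z [-0.002  0.001 -1.   ] F [-0.3  0.8 -0.4] grip 0.008 q [ 0.64  0.37 -0.65  1.66  0.24  1.2  -1.73]
t [0.0048, 0.0001, 0.0631] r [-0.1, 0.1, 0.1]
```

View pics/sc20.png

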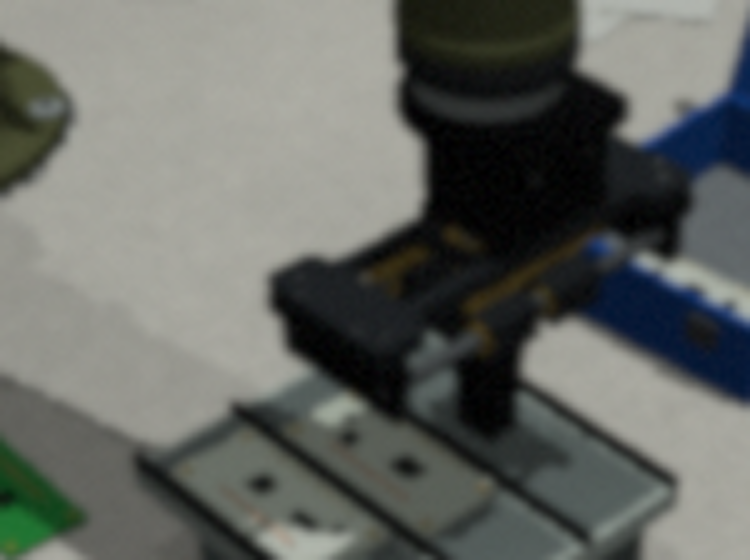

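Request:
play_rows(
  series=[0,0.005,0,0.02,0,0,0,0,0.005,0,0.04,0,0,0,0,0.005,0,0.055,0,0,0,0,0.005,0,0.06,0,0,0,0,0.005,0,0.0625,0,0,0,0,0.005,0,0.0625,0,0,0,0,0.005,0,0.0625,0,0,0],
)

```text
time: 28.7
position: [0.6064, -0.0952, 0.0458]
tool_rot: [3.138, -0.152, 0.002]
ft_force: [-0.3, 0.5, -0.3]
grip_width: 0.005
```

Run:
```python
from h import *
from bench import *
s=avg(4)
R=Rdown(-95.6)
rows(s,[(st(.064,0,.062-TO),R),(st(-.0255,0,.062-TO),R)])
```

```text
t=28.85 pos [ 0.6064 -0.0954  0.0459] sd [0.1 0.1 0.1] yang -95.6 z [ 0.002 -0.001 -1.   ] F [-0.2 -0.1  0.2] grip 0.007 q [ 0.62  0.44 -0.63  1.7   0.29  1.09 -1.76]
t [-0.0023, -0.0016, 0.0029] r [0.0, -0.1, 0.0]
t [-0.0918, -0.0016, 0.0028] r [0.0, -0.1, 0.0]
```

Request:
play_rows(
  series=[0,0,-0.002,0.003,0,0,0,0,0,-0.002,0.0035,0,0,0,0,-0.008,-0.002,0.0035,0,0,0,0,-0.016,-0.002,0.0035,0,0,0,0,-0.024,-0.002,0.0035,0,0,0,0,-0.032,-0.002,0.0035,0,0,0,0,-0.04,-0.002,0.0035,0,0,0,0,-0.048,-0.002,0.0035,0,0,0,0,-0.056,-0.002,0.0035,0,0,0,0,-0.063,-0.002,0.0035,0,0,0],
)

```text
time: 29.68
position: [0.5421, -0.0875, 0.0413]
tool_rot: [3.137, -0.153, -0.0]
ft_force: [0.7, 0.2, -0.2]
grip_width: 0.004
```

Run:
```python
from h import *
from bench import *
s=avg(4)
R=Rdown(-95.6)
rows(s,[(st(-.0255,0,.062-TO),R)])
d=get_image("scene"); crop(d,190,150,340,262,5,"pics/sc21.png")
```

```text
t=29.83 pos [ 0.5418 -0.0875  0.0413] sd [0.7 0.1 0.1] yang -95.6 z [-0.001 -0.001 -1.   ] F [ 0.3 -0.   0. ] grip 0.004 q [ 0.69  0.32 -0.66  1.86  0.22  1.04 -1.73]
t [-0.0267, 0.0, -0.0017] r [0.0, 0.0, 0.0]
```

View pics/sc21.png

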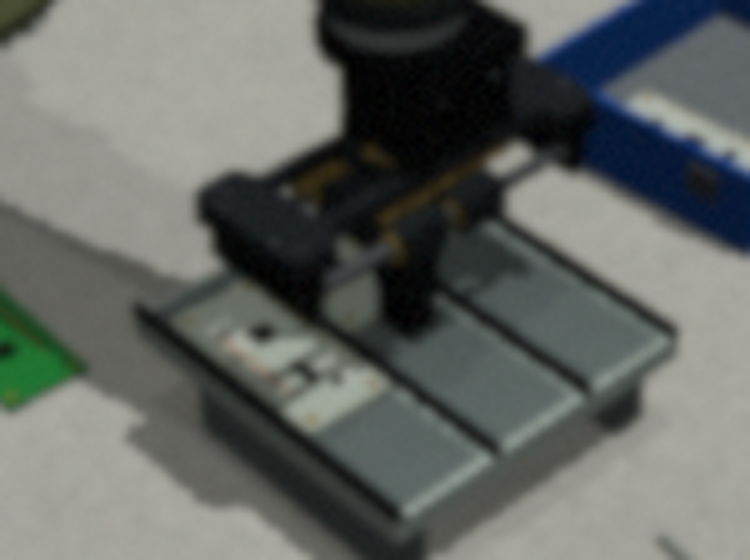

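Request:
play_rows(
  series=[0,-0.006,0,-0.001,0,0,0,0,-0.012,0,-0.001,0,0,0,0,-0.017,0,-0.001,0,0,0,0,-0.021,0,-0.001,0,0,0,0,-0.024,0,-0.001,0,0,0,0,-0.027,0,-0.001,0,0,0,0,-0.027,0,-0.001,0,0,0],
)

```text
time: 30.47
position: [0.5155, -0.0849, 0.0422]
tool_rot: [3.137, -0.153, -0.001]
ft_force: [-0.1, 0.2, -0.3]
grip_width: 0.005
```

Request:
play_rows(
  series=[0,0.004,0,0,0,0,0,0,0.004,0,-0.03,0,0,0,0,0.004,0,-0.06,0,0,0,60,0,0,-0.08,0,0,0,80,-0.03,0,-0.08,0,0,0,80,-0.06,0,-0.08,0,0,0,80,-0.09,0,-0.08,0,0,0,80,-0.09,0,-0.08,0,0,0,80,-0.09,0,-0.08,0,0,0,80,-0.09,0,-0.08,0,0,0],
)

```text
time: 31.3
position: [0.4276, -0.0763, 0.1227]
tool_rot: [3.137, -0.153, 0.002]
ft_force: [0.3, -0.1, 0.3]
grip_width: 0.448
```

Run:
```python
from h import *
from bench import *
s=avg(4)
R=Rdown(-95.6)
rows(s,[(st(-.115,0,.0575-TO),R)])
d=get_image("scene"); crop(d,190,130,340,242,5,"pics/sc22.png")
```

```text
t=31.45 pos [ 0.4277 -0.076   0.1225] sd [0.1 0.2 0.1] yang -95.6 z [ 0.001  0.    -1.   ] F [-0.1 -0.5 -0. ] grip 0.588 q [ 0.83 -0.07 -0.68  2.04 -0.05  1.16 -1.5 ]
t [-0.0016, 0.0004, 0.084] r [-0.0, -0.1, 0.0]
```

View pics/sc22.png

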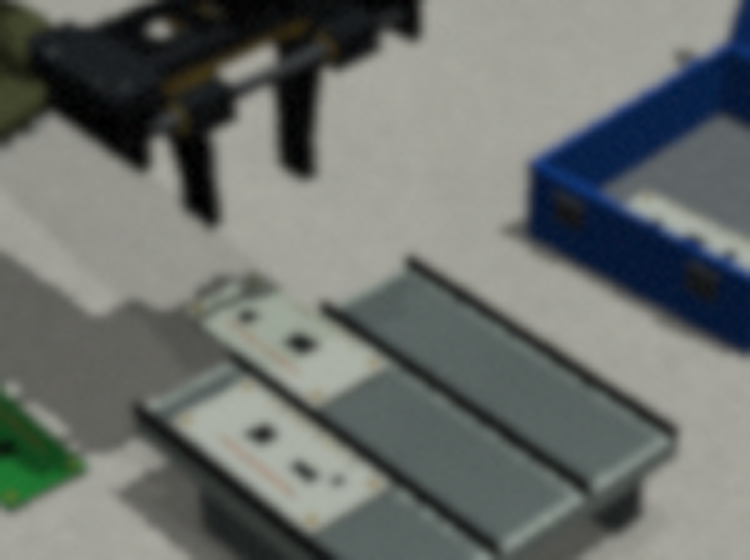

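The second board overhangs by a similar amount, with its back edge at (318,402)–(385,362) in the crop. Lowering to grip it.

Request:
play_rows(
  series=[80,-0.002,0,0.03,0,0,0,80,-0.002,0,0.06,0,0,0,80,-0.002,0,0.078,0,0,0,80,-0.002,0,0.0845,0,0,0,80,-0.002,0,0.0845,0,0,0,60,-0.002,0,0.0845,0,0,0,40,-0.002,0,0.0845,0,0,0,40,-0.002,0,0.0845,0,0,0,40,-0.002,0,0.0845,0,0,0,40,-0.002,0,0.0845,0,0,0],
  force=25,
)

```text
time: 32.33
position: [0.4256, -0.0763, 0.0387]
tool_rot: [3.137, -0.153, 0.003]
ft_force: [-0.3, -0.5, 2.1]
grip_width: 0.565
```

Run:
```python
from h import *
from bench import *
s=avg(4)
d=get_image("scene"); 
P=plane(d,np.array([[318,402],[386,362]])/5+[190,130]-.5,.065)
a=np.radians(SY); R=np.array([[np.cos(a),-np.sin(a)],[np.sin(a),np.cos(a)]])
print(np.round((P[:,:2]-SC)@R,4), np.round((s["position"][:2]-SC)@R,4))
crop(d,190,130,340,242,5,"pics/sc23.png")
```

```text
t=32.48 pos [ 0.4256 -0.0763  0.0387] sd [0. 0. 0.] yang -95.6 z [ 0.002 -0.001 -1.   ] F [-0.2 -0.8  3.2] grip 0.568 q [ 0.81  0.05 -0.7   2.13  0.04  0.97 -1.58]
[[-0.039  -0.0216]
 [-0.0393  0.0245]] [-0.1156 -0.0002]
```

View pics/sc23.png

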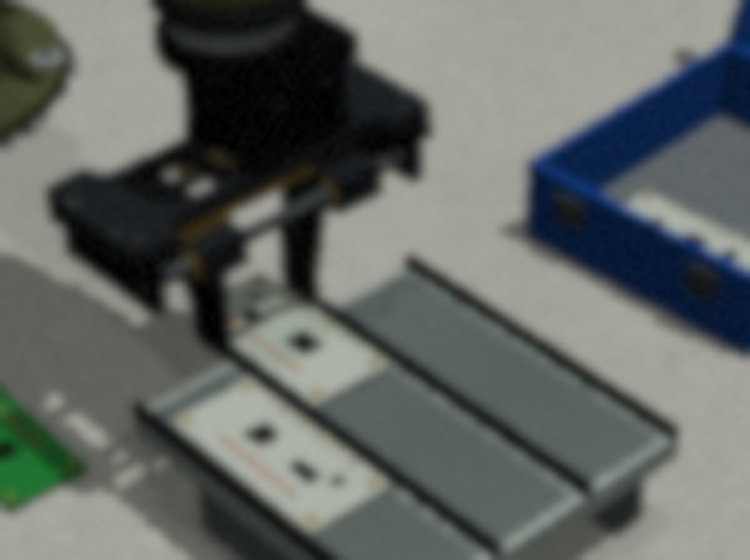

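Run:
```python
from h import *
from bench import *
s=avg(1)
R=Rdown(-92.3)
tgt=cs(-.041,0,0)-.0245*R[:,0]; print(tgt)
rows(s,[(tgt+[0,0,.10],R)])
```

```text
t=32.53 pos [ 0.4255 -0.0763  0.0385] sd [0. 0. 0.] yang -95.6 z [ 0.002 -0.001 -1.   ] F [-0.1 -0.9  4.7] grip 0.567 q [ 0.81  0.05 -0.7   2.13  0.04  0.97 -1.58]
[0.49387433 0.19051626 0.        ]
t [0.0422, -0.2722, -0.0616] r [0.1, -0.1, -3.3]
```

Request:
play_rows(
  series=[40,0,0,-0.006,0,0,0,40,0,0,-0.018,0,0,0,40,0,0,-0.04,0,0,0,40,0,-0.01,-0.06,0,0,0,40,0.007,-0.04,-0.065,0,0,-1,40,0.015,-0.075,-0.065,0,0,-1.5,40,0.02,-0.11,-0.065,0,0,-2,40,0.025,-0.145,-0.065,0,0,-2.5,40,0.03,-0.18,-0.065,0,0,-3.3,40,0.035,-0.21,-0.065,0,0,-3.3],
)

```text
time: 33.37
position: [0.4794, 0.1322, 0.1029]
tool_rot: [-3.141, 0.06, 0.001]
ft_force: [1.2, -0.3, -0.6]
grip_width: 0.568
```

Request:
play_rows(
  series=[40,0.004,-0.03,0,0,0,0,40,0.007,-0.05,0,0,0,0,40,0.007,-0.062,0,0,0,0,40,0.007,-0.062,0,0,0,0,40,0.007,-0.062,0,0,0,0,40,0.007,-0.062,0,0,0,0],
)

```text
time: 33.87
position: [0.489, 0.1899, 0.1024]
tool_rot: [3.14, -0.064, -0.002]
ft_force: [0.3, -1.8, 0.1]
grip_width: 0.567
```

Run:
```python
from h import *
from bench import *
s=avg(4)
R=Rdown(-92.3)
tgt=cs(-.041,0,0)-.0245*R[:,0]
rows(s,[(tgt+[0,0,.0],R)])
d=get_image("scene"); crop(d,230,80,410,215,4.4,"pics/sc24.png")
```

```text
t=34.02 pos [0.4893 0.1897 0.1025] sd [0.2 0.1 0.1] yang -92.4 z [-0.001 -0.001 -1.   ] F [-0.  -0.9 -0.6] grip 0.570 q [ 0.42  0.24 -0.94  1.86  0.21  1.15 -2.2 ]
t [0.0046, -0.0011, 0.1025] r [0.1, 0.0, -0.1]
```

View pics/sc24.png

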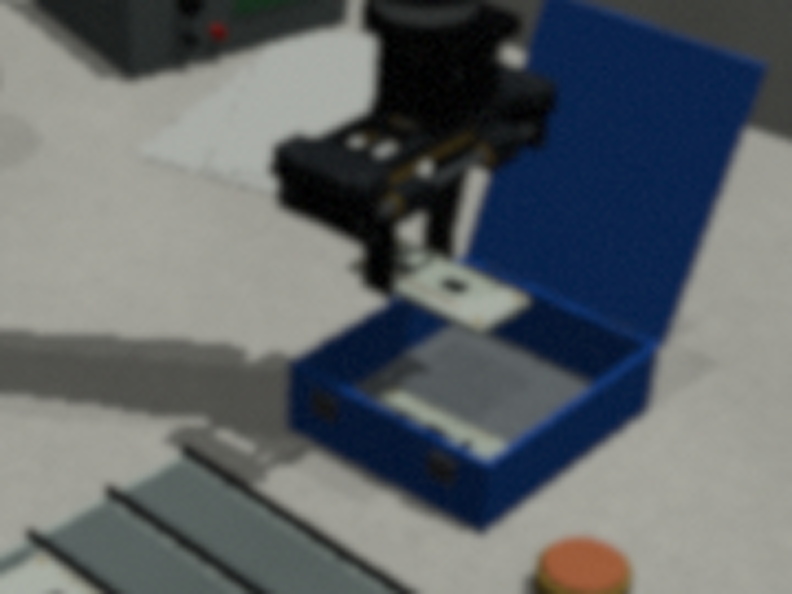

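Request:
play_rows(
  series=[40,0.0045,0,0.02,0,0,0,40,0.0045,0,0.04,0,0,0,40,0.0045,0,0.06,0,0,0,40,0.0045,0,0.075,0,0,0,40,0.0045,0,0.088,0,0,0,40,0.0045,0,0.096,0,0,0,40,0.0045,0,0.1,0,0,0,40,0.0045,0,0.103,0,0,0,40,0.0045,0,0.103,0,0,0],
)

```text
time: 34.82
position: [0.494, 0.1912, -0.0002]
tool_rot: [-3.141, 0.062, -0.0]
ft_force: [-0.8, -0.1, -0.4]
grip_width: 0.566
```

Run:
```python
from h import *
s=avg(3)
```

```text
t=34.92 pos [4.942e-01 1.913e-01 1.000e-04] sd [0.2 0.1 0.3] yang -92.3 z [ 0.001  0.    -1.   ] F [-0.3 -0.3 -0.3] grip 0.570 q [ 0.33  0.4  -0.87  1.94  0.36  0.97 -2.31]
```

Request:
play_rows(
  series=[40,0,0.002,0.003,0,0,0,40,0,0.002,0.006,0,0,0,40,0,0.002,0.0085,0,0,0,40,0,0.002,0.0085,0,0,0,59,0,0.002,0.0085,0,0,0,61,0,0.002,0.0085,0,0,0,63,0,0.002,0.0085,0,0,0,63,0,0.002,0.0085,0,0,0,63,0,0.002,0.0085,0,0,0],
)

```text
time: 35.67
position: [0.4939, 0.1893, -0.0086]
tool_rot: [3.141, -0.062, 0.0]
ft_force: [0.4, -0.1, -0.2]
grip_width: 0.625
```

Request:
play_rows(
  series=[63,0,0,-0.01,0,0,0,63,0,0,-0.03,0,0,0,63,0,0,-0.06,0,0,0,63,0,0,-0.095,0,0,0,63,0,0,-0.115,0,0,0,63,0,0,-0.115,0,0,0],
)

```text
time: 36.17
position: [0.497, 0.191, 0.1118]
tool_rot: [-3.139, 0.062, -0.014]
ft_force: [0.2, 0.5, 0.7]
grip_width: 0.633
```

Run:
```python
from h import *
from bench import *
s=avg(3)
d=get_image("scene"); crop(d,290,130,390,205,7,"pics/sc25.png")
R=Rdown(-95.6)
rows(s,[(st(.052,-.061,.12-TO),R)])
```

```text
t=36.27 pos [0.4957 0.1901 0.1095] sd [1.  0.7 1.7] yang -92.3 z [ 0.006  0.001 -1.   ] F [-0.2  0.1  0.1] grip 0.631 q [ 0.43  0.24 -0.94  1.84  0.22  1.16 -2.2 ]
t [0.1042, 0.3394, 0.0089] r [-0.1, -0.3, 3.3]
```

View pics/sc25.png

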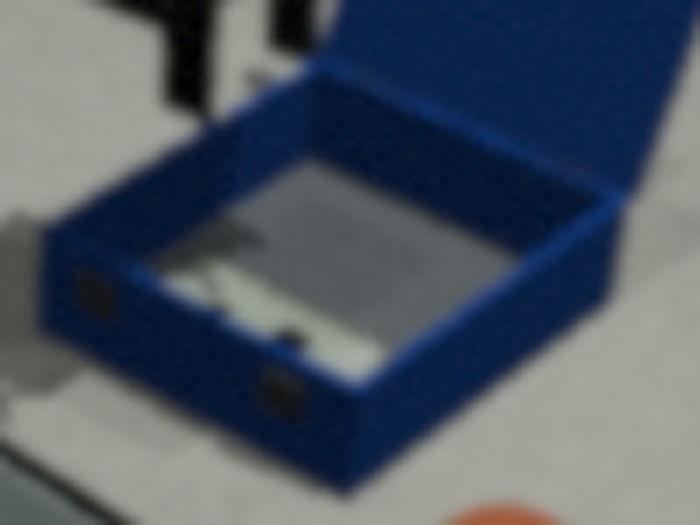

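Two boards are stacked at (290,330) in the crop. On to the third lane.

Request:
play_rows(
  series=[0,0.104,0.339,0.0,0,0,3.3,0,0.104,0.339,0.0,0,0,3.3,0,0.104,0.339,0.0,0,0,3.3,0,0.104,0.339,0.0,0,0,3.3,0,0.104,0.339,0.0,0,0,3.3,0,0.104,0.339,0.0,0,0,3.3,0,0.104,0.339,0.0,0,0,3.3,0,0.104,0.339,0.0,0,0,3.3,0,0.104,0.339,0.0,0,0,3.3,0,0.104,0.339,0.0,0,0,3.3],
)

```text
time: 37.15
position: [0.5831, -0.1616, 0.1037]
tool_rot: [3.136, -0.168, -0.005]
ft_force: [-0.4, -0.6, 0.1]
grip_width: 0.022
```

Request:
play_rows(
  series=[0,0,0,0,0,0,0,0,0,0,0,0,0,0],
)

```text
time: 37.32
position: [0.5833, -0.1517, 0.1049]
tool_rot: [-3.136, 0.15, 0.004]
ft_force: [0.3, 0.6, -0.0]
grip_width: 0.003
```

Run:
```python
from h import *
from bench import *
s=avg(5)
R=Rdown(-95.6)
rows(s,[(st(.052,-.061,.062-TO),R)])
d=get_image("scene"); crop(d,190,120,340,232,5,"pics/sc26.png")
```

```text
t=37.52 pos [ 0.5838 -0.1514  0.1057] sd [0.3 0.3 0.5] yang -95.4 z [-0.001  0.001 -1.   ] F [0.  0.2 0.1] grip 0.007 q [ 0.81  0.38 -0.73  1.67  0.27  1.2  -1.65]
t [0.0029, 0.0015, 0.0627] r [-0.1, 0.1, 0.2]
```

View pics/sc26.png

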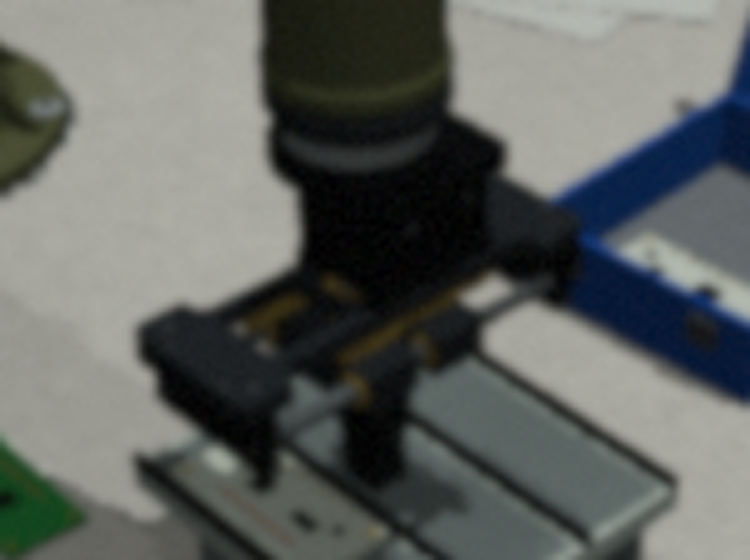

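Request:
play_rows(
  series=[0,0.003,0.001,0.02,0,0,0,0,0.003,0.001,0.04,0,0,0,0,0.003,0.001,0.055,0,0,0,0,0.003,0.001,0.06,0,0,0,0,0.003,0.001,0.063,0,0,0,0,0.003,0.001,0.063,0,0,0,0,0.003,0.001,0.063,0,0,0],
)

```text
time: 38.15
position: [0.5878, -0.1548, 0.0442]
tool_rot: [3.137, -0.152, 0.002]
ft_force: [-0.3, -0.7, -1.0]
grip_width: 0.007
```

Run:
```python
from h import *
s=avg(3)
R=Rdown(-95.6)
rows(s,[(st(.052,-.061,.0615-TO),R),(st(-.0255,-.061,.0615-TO),R)])
```

```text
t=38.25 pos [ 0.588  -0.1549  0.0444] sd [0.1 0.1 0.1] yang -95.6 z [ 0.002 -0.001 -1.   ] F [ 0.1 -0.6 -0.5] grip 0.004 q [ 0.78  0.45 -0.7   1.72  0.32  1.09 -1.69]
t [-0.0017, -0.0016, 0.0019] r [0.0, -0.1, 0.0]
t [-0.0792, -0.0016, 0.0018] r [0.0, -0.1, 0.0]
```

Request:
play_rows(
  series=[0,0,-0.002,0.0015,0,0,0,0,-0.008,-0.002,0.0015,0,0,0,0,-0.016,-0.002,0.0015,0,0,0,0,-0.024,-0.002,0.0015,0,0,0,0,-0.032,-0.002,0.0015,0,0,0,0,-0.038,-0.002,0.0015,0,0,0,0,-0.044,-0.002,0.0015,0,0,0,0,-0.05,-0.002,0.0015,0,0,0],
)

```text
time: 38.92
position: [0.537, -0.1483, 0.042]
tool_rot: [3.137, -0.153, 0.001]
ft_force: [1.1, -0.6, 1.7]
grip_width: 0.004
```

Run:
```python
from h import *
from bench import *
s=avg(4)
R=Rdown(-95.6)
rows(s,[(st(-.0255,-.061,.0615-TO),R)])
d=get_image("scene"); crop(d,190,150,340,262,5,"pics/sc27.png")
```

```text
t=39.07 pos [ 0.5364 -0.1482  0.0417] sd [0.5 0.1 0.1] yang -95.6 z [-0.001 -0.001 -1.   ] F [ 0.3 -0.1  0.1] grip 0.008 q [ 0.85  0.35 -0.73  1.84  0.27  1.05 -1.65]
t [-0.0272, 0.0, -0.0007] r [0.0, 0.1, 0.0]
```

View pics/sc27.png

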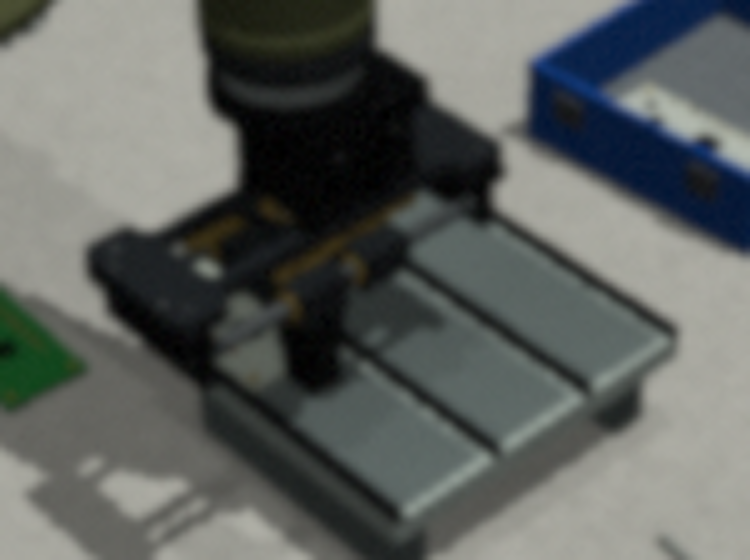

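Request:
play_rows(
  series=[0,-0.006,0,-0.0005,0,0,0,0,-0.012,0,-0.0005,0,0,0,0,-0.017,0,-0.0005,0,0,0,0,-0.021,0,-0.0005,0,0,0,0,-0.024,0,-0.0005,0,0,0,0,-0.027,0,-0.0005,0,0,0,0,-0.027,0,-0.0005,0,0,0],
)

```text
time: 39.7
position: [0.51, -0.1455, 0.0422]
tool_rot: [3.137, -0.153, -0.001]
ft_force: [0.4, -0.2, 0.2]
grip_width: 0.005
```

Request:
play_rows(
  series=[0,0.004,0,0,0,0,0,0,0.004,0,-0.03,0,0,0,0,0.004,0,-0.06,0,0,0,60,0,0,-0.08,0,0,0,80,-0.03,0,-0.08,0,0,0,80,-0.06,0,-0.08,0,0,0,80,-0.09,0,-0.08,0,0,0,80,-0.09,0,-0.08,0,0,0,80,-0.09,0,-0.08,0,0,0,80,-0.09,0,-0.08,0,0,0],
)

```text
time: 40.53
position: [0.4222, -0.137, 0.1228]
tool_rot: [3.137, -0.153, 0.003]
ft_force: [0.7, -0.2, 0.7]
grip_width: 0.452
```

Run:
```python
from h import *
from bench import *
s=avg(4)
R=Rdown(-95.6)
rows(s,[(st(-.115,-.061,.0575-TO),R)])
d=get_image("scene"); crop(d,190,130,340,242,5,"pics/sc28.png")
```

```text
t=40.68 pos [ 0.4223 -0.1367  0.1226] sd [0.1 0.2 0.2] yang -95.5 z [ 0.001  0.    -1.   ] F [ 0.2 -0.1  0.2] grip 0.592 q [ 1.04 -0.05 -0.76  2.02 -0.04  1.16 -1.37]
t [-0.0022, 0.0005, 0.0841] r [-0.0, -0.1, 0.1]
```

View pics/sc28.png

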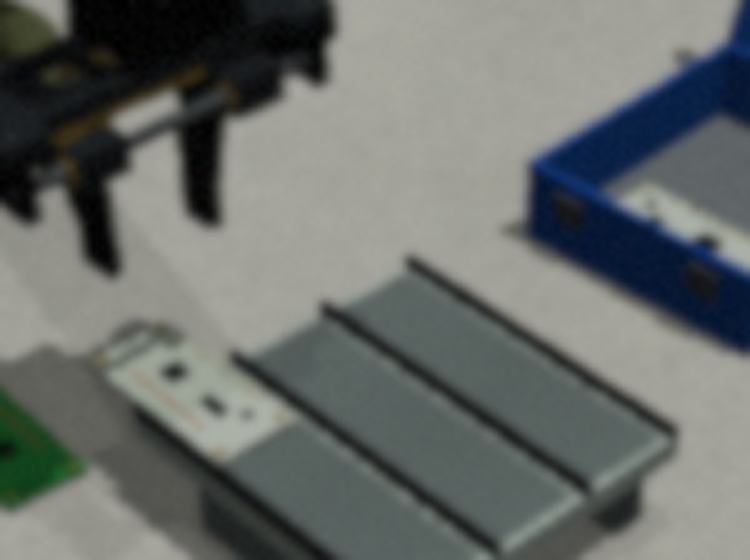

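The third board overhangs too, with its back edge at (222,460)–(297,418). Lower and grip.

Request:
play_rows(
  series=[80,-0.002,0,0.03,0,0,0,80,-0.002,0,0.06,0,0,0,80,-0.002,0,0.078,0,0,0,80,-0.002,0,0.0845,0,0,0,80,-0.002,0,0.0845,0,0,0,60,-0.002,0,0.0845,0,0,0,40,-0.002,0,0.0845,0,0,0,40,-0.002,0,0.0845,0,0,0,40,-0.002,0,0.0845,0,0,0,40,-0.002,0,0.0845,0,0,0],
  force=25,
)

```text
time: 41.57
position: [0.42, -0.1373, 0.0388]
tool_rot: [3.136, -0.153, 0.003]
ft_force: [0.1, -1.0, 2.4]
grip_width: 0.569
```

Run:
```python
from h import *
from bench import *
s=avg(4)
d=get_image("scene"); 
P=plane(d,np.array([[222,460],[297,418]])/5+[190,130]-.5,.065)
a=np.radians(SY); R=np.array([[np.cos(a),-np.sin(a)],[np.sin(a),np.cos(a)]])
print(np.round((P[:,:2]-SC)@R,4), np.round((s["position"][:2]-SC)@R,4))
crop(d,170,130,320,242,5,"pics/sc29.png")
R=Rdown(-92.3)
tgt=cs(-.041,0,0)-.0245*R[:,0]; print(tgt)
rows(s,[(tgt+[0,0,.10],R)])
```

```text
t=41.72 pos [ 0.42   -0.1372  0.0387] sd [0.  0.  0.1] yang -95.6 z [ 0.002 -0.002 -1.   ] F [ 0.1 -0.8  3.3] grip 0.571 q [ 1.02  0.08 -0.78  2.11  0.07  0.97 -1.46]
[[-0.0377 -0.084 ]
 [-0.0368 -0.0372]] [-0.1152 -0.0613]
[0.49387433 0.19051626 0.        ]
t [0.0418, -0.3333, -0.0617] r [0.1, -0.1, -3.3]
```

View pics/sc29.png

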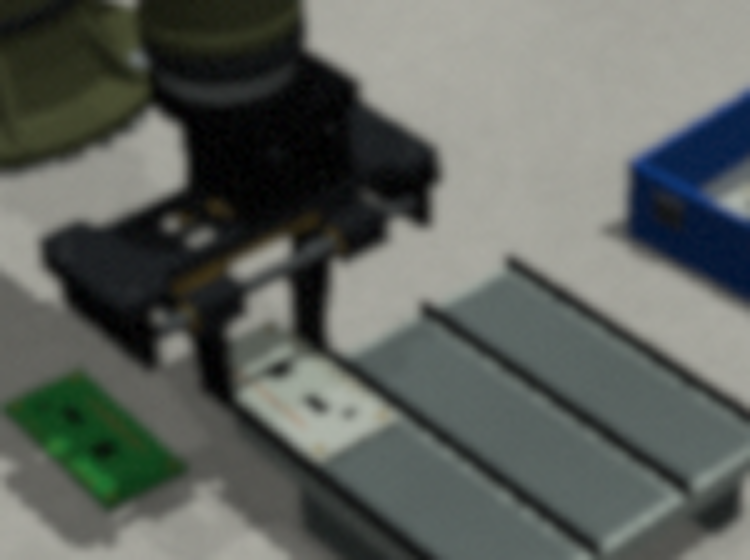

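Request:
play_rows(
  series=[40,0,0,-0.006,0,0,0,40,0,0,-0.018,0,0,0,40,0,0,-0.04,0,0,0,40,0,-0.01,-0.06,0,0,0,40,0.007,-0.04,-0.065,0,0,-1,40,0.015,-0.075,-0.065,0,0,-1.5,40,0.02,-0.11,-0.065,0,0,-2,40,0.025,-0.145,-0.065,0,0,-2.5,40,0.03,-0.18,-0.065,0,0,-3.3,40,0.035,-0.215,-0.065,0,0,-3.3],
)

```text
time: 42.6
position: [0.4742, 0.0757, 0.1028]
tool_rot: [3.14, -0.062, -0.001]
ft_force: [0.7, -0.6, -0.9]
grip_width: 0.569
```

Request:
play_rows(
  series=[40,0.004,-0.03,0,0,0,0,40,0.007,-0.06,0,0,0,0,40,0.01,-0.085,0,0,0,0,40,0.012,-0.105,0,0,0,0,40,0.012,-0.117,0,0,0,0,40,0.012,-0.117,0,0,0,0,40,0.012,-0.117,0,0,0,0,40,0.012,-0.117,0,0,0,0],
)

```text
time: 43.27
position: [0.4911, 0.1891, 0.1024]
tool_rot: [3.14, -0.064, -0.002]
ft_force: [0.6, -0.2, -0.6]
grip_width: 0.57
```

Run:
```python
from h import *
from bench import *
s=avg(4)
R=Rdown(-92.3)
tgt=np.array([.494,.1893,0])
rows(s,[(tgt+[0,0,.0],R)])
d=get_image("scene"); crop(d,230,80,410,215,4.4,"pics/sc30.png")
```

```text
t=43.42 pos [0.4914 0.1889 0.1025] sd [0.2 0.2 0.1] yang -92.4 z [-0.001 -0.001 -1.   ] F [ 0.3 -0.  -0.9] grip 0.567 q [ 0.51  0.28 -1.04  1.85  0.26  1.16 -2.24]
t [0.0027, -0.0007, 0.1025] r [0.1, 0.0, -0.1]
```

View pics/sc30.png

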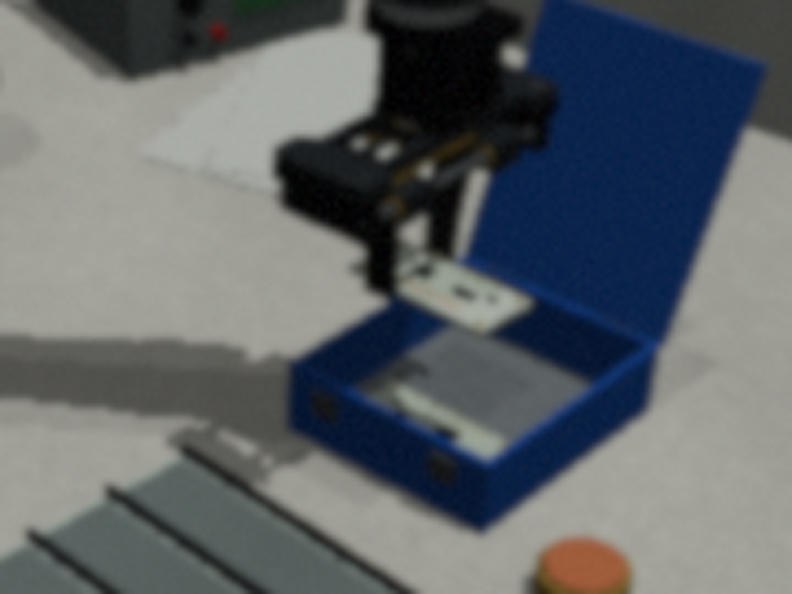

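Request:
play_rows(
  series=[40,0.003,0,0.02,0,0,0,40,0.003,0,0.04,0,0,0,40,0.003,0,0.06,0,0,0,40,0.003,0,0.075,0,0,0,40,0.003,0,0.086,0,0,0,40,0.003,0,0.093,0,0,0,40,0.003,0,0.096,0,0,0,40,0.003,0,0.097,0,0,0,40,0.003,0,0.097,0,0,0],
)

```text
time: 44.22
position: [0.4949, 0.1905, 0.0062]
tool_rot: [-3.141, 0.062, -0.001]
ft_force: [0.8, -0.3, -0.6]
grip_width: 0.57
```

Run:
```python
from h import *
s=avg(3)
```

```text
t=44.32 pos [0.4951 0.1906 0.0064] sd [0.1 0.1 0.1] yang -92.3 z [ 0.001  0.    -1.   ] F [ 0.4 -0.1 -0.4] grip 0.571 q [ 0.41  0.42 -0.96  1.93  0.41  1.   -2.35]
```

Request:
play_rows(
  series=[40,-0.001,0.001,0.003,0,0,0,40,-0.001,0.001,0.006,0,0,0,40,-0.001,0.001,0.0085,0,0,0,40,-0.001,0.001,0.0085,0,0,0,59,-0.001,0.001,0.0085,0,0,0,61,-0.001,0.001,0.0085,0,0,0,63,-0.001,0.001,0.0085,0,0,0,63,-0.001,0.001,0.0085,0,0,0,63,-0.001,0.001,0.0085,0,0,0],
)

```text
time: 45.07
position: [0.4936, 0.1895, -0.0026]
tool_rot: [-3.141, 0.062, -0.001]
ft_force: [-0.6, 0.5, 0.6]
grip_width: 0.626
```

Request:
play_rows(
  series=[63,0,0,-0.01,0,0,0,63,0,0,-0.03,0,0,0,63,0,0,-0.06,0,0,0,63,0,0,-0.095,0,0,0,63,0,0,-0.13,0,0,0,63,0,0,-0.14,0,0,0],
)

```text
time: 45.57
position: [0.4961, 0.1914, 0.1431]
tool_rot: [-3.139, 0.061, -0.012]
ft_force: [0.2, 0.4, 0.7]
grip_width: 0.636
```

Run:
```python
from h import *
from bench import *
s=avg(3)
d=get_image("scene"); crop(d,290,130,390,205,7,"pics/sc31.png")
e=get_image("top"); crop(e,370,200,470,275,7,"pics/tp31.png")
hsv=cv2.cvtColor(e["frame"],cv2.COLOR_RGB2HSV)
y=cv2.inRange(hsv,(20,100,60),(35,255,255)); y[:215]=0
c,_=cv2.findContours(y,cv2.RETR_EXTERNAL,cv2.CHAIN_APPROX_NONE)
for k in c:
    if cv2.contourArea(k)>10: print(cv2.boundingRect(k),np.round(plane(e,k.reshape(-1,2),.022).mean(0),4))
```

```text
t=45.67 pos [0.4959 0.1909 0.1421] sd [0.5 0.5 1.3] yang -92.2 z [ 0.007  0.001 -1.   ] F [0.6 0.5 0.6] grip 0.628 q [ 0.54  0.24 -1.07  1.81  0.22  1.22 -2.2 ]
(427, 247, 12, 15) [ 0.4301 -0.4329  0.022 ]
(443, 239, 14, 16) [ 0.4506 -0.4775  0.022 ]
(397, 239, 15, 12) [ 0.4553 -0.3586  0.022 ]
(393, 223, 14, 8) [ 0.5027 -0.3482  0.022 ]
```

View pics/sc31.png

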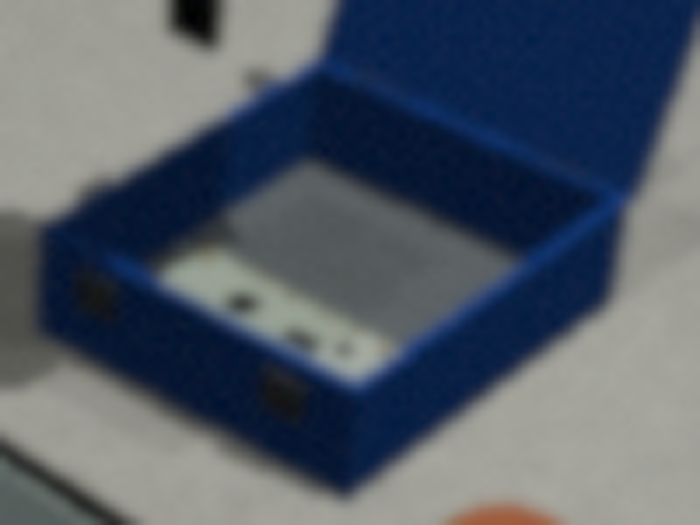

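View pics/tp31.png

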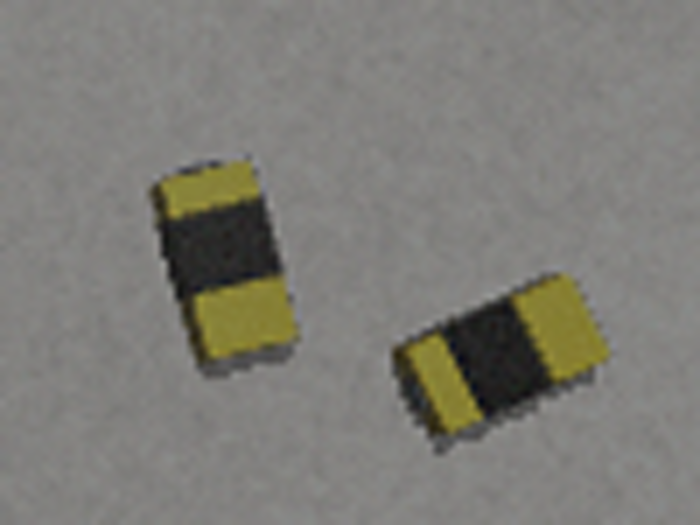

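All three boards are stacked, chips up, at (290,310) in the crop, and the batteries have not moved. Now the left battery at (402,237), world (0.476,-0.354), long axis at about 13°.

Run:
```python
from h import *
s=avg(2)
rows(s,[((.4765,-.354,.13),Rdown(-77))])
```

```text
t=45.82 pos [0.4928 0.1888 0.1364] sd [0.3 0.1 0.4] yang -92.3 z [-0.001 -0.001 -1.   ] F [-0.4  0.3 -0.7] grip 0.634 q [ 0.54  0.24 -1.06  1.81  0.23  1.22 -2.2 ]
t [0.0053, 0.5431, 0.0069] r [0.0, 0.1, -15.3]
```

Request:
play_rows(
  series=[63,0.005,0.543,0,0,0,-3,63,0.005,0.543,0,0,0,-5,63,0.005,0.543,0,0,0,-7,63,0.005,0.543,0,0,0,-9,63,0.005,0.543,0,0,0,-11,63,0.005,0.543,0,0,0,-13,63,0.005,0.543,0,0,0,-15.3,63,0.005,0.543,0,0,0,-15.3,63,0.005,0.543,0,0,0,-15.3,63,0.005,0.543,0,0,0,-15.3],
)

```text
time: 46.65
position: [0.479, -0.2286, 0.1354]
tool_rot: [-3.12, -0.356, 0.004]
ft_force: [0.6, 1.0, -0.2]
grip_width: 0.632
```

Run:
```python
from h import *
s=avg(2)
rows(s,[((.4765,-.354,.13),Rdown(-77))])
```

```text
t=46.70 pos [ 0.4781 -0.2342  0.1352] sd [0.9 5.6 0.2] yang -77.3 z [-0.003 -0.001 -1.   ] F [ 0.  -3.6  0. ] grip 0.629 q [ 1.16  0.2  -0.83  1.8   0.16  1.21 -1.07]
t [-0.0278, 0.1165, 0.0053] r [0.0, 0.2, -0.3]
```

Request:
play_rows(
  series=[63,-0.03,0.122,0.005,0,0,0,63,-0.03,0.122,0.005,0,0,0,63,-0.03,0.122,0.005,0,0,0,63,-0.03,0.122,0.005,0,0,0,63,-0.03,0.122,0.005,0,0,0,63,-0.03,0.122,0.005,0,0,0],
)

```text
time: 47.2
position: [0.4784, -0.3512, 0.1304]
tool_rot: [-3.118, -0.356, 0.002]
ft_force: [0.9, 0.7, -0.1]
grip_width: 0.628
```

Run:
```python
from h import *
from bench import *
s=avg(5)
rows(s,[((.4765,-.354,.004-TO),Rdown(-77))])
e=get_image("scene"); crop(e,80,190,240,310,5,"pics/sc32.png")
print((proj(e,[.4763,-.3539,.011])-[80,190])*5)
```

```text
t=47.40 pos [ 0.4791 -0.3506  0.1314] sd [0.4 0.3 0.7] yang -76.8 z [-0.001  0.002 -1.   ] F [0.3 0.4 0.6] grip 0.630 q [ 1.21  0.34 -0.76  1.66  0.24  1.24 -0.93]
t [-0.0032, 0.003, 0.1464] r [-0.1, 0.0, 0.2]
[[455.76926709 432.79993731]]
```

View pics/sc32.png

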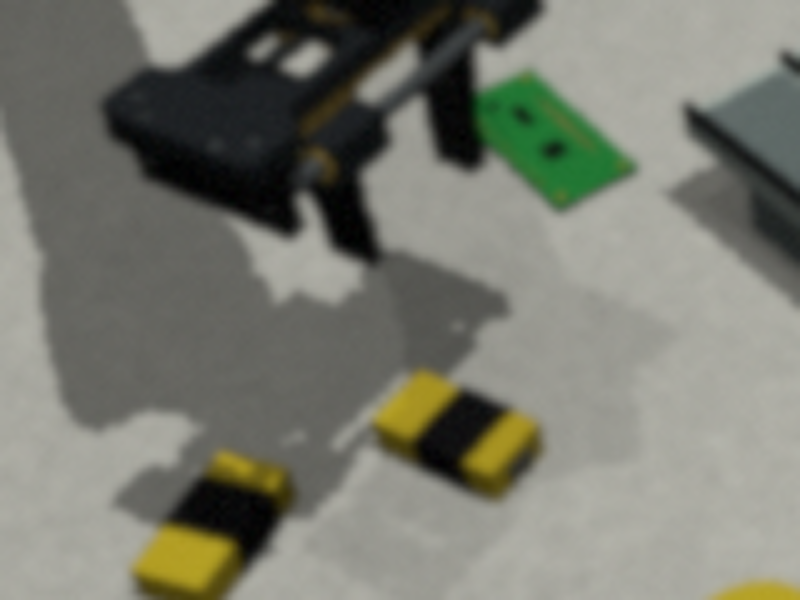

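The gripper is over the left battery at (460,432) in the crop. Descending.

Request:
play_rows(
  series=[63,-0.002,0.002,0.03,0,0,0,63,-0.002,0.002,0.06,0,0,0,63,-0.002,0.002,0.09,0,0,0,63,-0.002,0.002,0.11,0,0,0,63,-0.002,0.002,0.125,0,0,0,63,-0.002,0.002,0.133,0,0,0,63,-0.002,0.002,0.137,0,0,0,63,-0.002,0.002,0.137,0,0,0,63,-0.002,0.002,0.137,0,0,0],
)

```text
time: 48.2
position: [0.4785, -0.3555, -0.0035]
tool_rot: [3.12, 0.357, 0.002]
ft_force: [-0.4, -0.1, 0.0]
grip_width: 0.627
```

Run:
```python
from h import *
from bench import *
s=avg(4)
rows(s,[((.4765,-.354,.0045-TO),Rdown(-77))])
e=get_image("scene"); crop(e,80,190,240,310,5,"pics/sc33.png")
```

```text
t=48.35 pos [ 0.4785 -0.3557 -0.0034] sd [0.1 0.1 0.1] yang -77.0 z [ 0.002 -0.002 -1.   ] F [-0.1  0.   0.3] grip 0.626 q [ 1.16  0.49 -0.69  1.78  0.36  1.   -1.02]
t [-0.0016, -0.0021, 0.0111] r [0.1, -0.1, 0.0]
```

View pics/sc33.png

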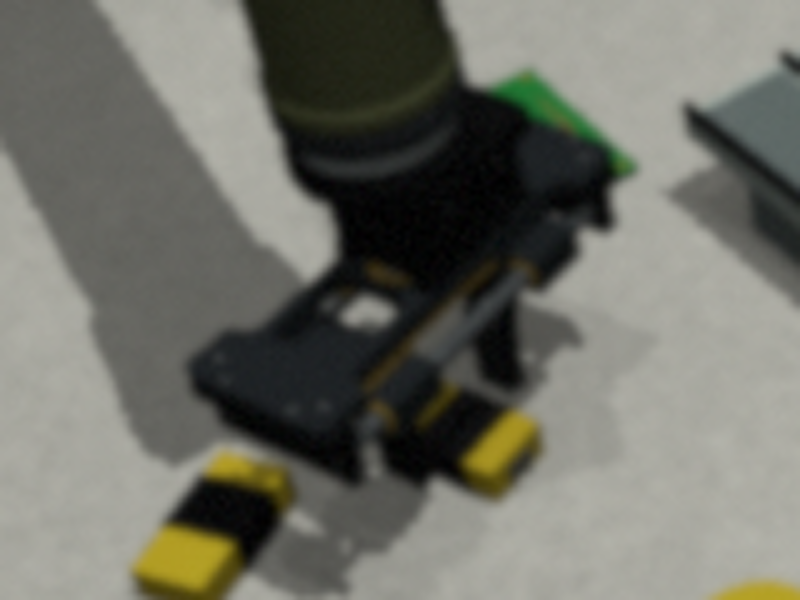

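Request:
play_rows(
  series=[63,-0.002,-0.001,0.004,0,0,0,63,-0.002,-0.001,0.008,0,0,0,63,-0.002,-0.001,0.011,0,0,0,63,-0.002,-0.001,0.011,0,0,0,30,-0.002,-0.001,0.011,0,0,0,30,-0.002,-0.001,0.011,0,0,0,30,-0.002,-0.001,0.011,0,0,0,30,-0.002,-0.001,0.011,0,0,0,30,-0.002,-0.001,0.011,0,0,0,30,-0.002,-0.001,0.011,0,0,0],
  force=25,
)

```text
time: 49.23
position: [0.4755, -0.3548, -0.0155]
tool_rot: [3.121, 0.356, 0.001]
ft_force: [-0.2, 0.7, 0.1]
grip_width: 0.411
```

Run:
```python
from h import *
s=avg(3)
R=Rdown(-92.3)
print(cs(.045,0,0)); rows(s,[(cs(.045,0,.14),R)])
```

```text
t=49.33 pos [ 0.4755 -0.3548 -0.0156] sd [0. 0. 0.] yang -77.0 z [ 0. -0. -1.] F [ 0.2 -0.1  0. ] grip 0.408 q [ 1.16  0.5  -0.69  1.79  0.37  0.98 -1.02]
[0.52180593 0.27546375 0.        ]
t [0.1872, -0.6035, -0.1558] r [0.0, -0.0, 15.3]
```

The battery is gripped (36 mm). With the jaws along the case's x, the 190 mm gripper body would strike the open lid. So I'll lay the battery with its long side along the case's x, jaws along the case's y, which needs a turn of -74.7° on the way.

Request:
play_rows(
  series=[30,0,0,-0.02,0,0,0,30,0,0,-0.055,0,0,0,30,0,0,-0.095,0,0,0,30,0,0,-0.135,0,0,0,30,0.006,-0.02,-0.155,0,0,-6,30,0.017,-0.055,-0.165,0,0,-13,30,0.028,-0.09,-0.165,0,0,-20,30,0.039,-0.125,-0.165,0,0,-27,30,0.05,-0.16,-0.165,0,0,-34,30,0.06,-0.195,-0.165,0,0,-41],
)

```text
time: 50.17
position: [0.4894, -0.1491, 0.1491]
tool_rot: [2.794, 1.435, -0.001]
ft_force: [0.6, 0.5, 0.1]
grip_width: 0.41
```

Run:
```python
from h import *
s=avg(2)
R=Rdown(-2.3)
rows(s,[(cs(.045,0,.15),R)])
```

```text
t=50.22 pos [ 0.4898 -0.1441  0.1492] sd [0.4 4.9 0.1] yang -35.2 z [-0.001  0.002 -1.   ] F [ 0.2  4.1 -0.4] grip 0.410 q [ 1.18  0.15 -1.01  1.84  0.13  1.23 -0.48]
t [0.3615, -0.2154, -0.0001] r [-0.1, -0.1, -32.9]
```

Request:
play_rows(
  series=[30,0.03,-0.018,0,0,0,-7,30,0.062,-0.038,0,0,0,-14,30,0.095,-0.059,0,0,0,-21,30,0.128,-0.08,0,0,0,-28,30,0.162,-0.1,0,0,0,-33.7,30,0.196,-0.121,0,0,0,-33.7,30,0.23,-0.142,0,0,0,-33.7,30,0.264,-0.163,0,0,0,-33.7,30,0.298,-0.184,0,0,0,-33.7,30,0.328,-0.203,0,0,0,-33.7],
)

```text
time: 51.05
position: [0.5178, 0.2359, 0.1489]
tool_rot: [-2.265, -2.177, 0.001]
ft_force: [0.7, 0.2, -0.8]
grip_width: 0.412
```

Request:
play_rows(
  series=[30,0,0,0,0,0,0,30,0,0,0,0,0,0],
)

```text
time: 51.22
position: [0.5165, 0.2373, 0.149]
tool_rot: [-2.256, -2.183, 0.0]
ft_force: [-0.3, 0.0, -0.9]
grip_width: 0.416
```

Run:
```python
from h import *
s=avg(4)
R=Rdown(-2.3)
rows(s,[(cs(.045,0,.13),R)])
```

```text
t=51.37 pos [0.5177 0.234  0.1489] sd [0.8 2.1 0.1] yang -2.2 z [-0.001 -0.001 -1.   ] F [-0.2 -0.3 -1.2] grip 0.406 q [ 0.47  0.39 -1.15  1.7   0.37  1.29 -0.79]
t [0.0416, 0.0026, 0.0188] r [-0.1, 0.0, 0.1]
```

Request:
play_rows(
  series=[30,0.015,0.002,0,0,0,0,30,0.03,0.003,0.01,0,0,0,30,0.042,0.003,0.02,0,0,0,30,0.042,0.003,0.04,0,0,0,30,0.042,0.003,0.04,0,0,0,30,0.042,0.003,0.04,0,0,0],
)

```text
time: 51.87
position: [0.523, 0.2727, 0.1084]
tool_rot: [2.268, 2.173, -0.005]
ft_force: [0.1, -0.2, -0.6]
grip_width: 0.411
```

Run:
```python
from h import *
from bench import *
s=avg(4)
R=Rdown(-2.3)
rows(s,[(cs(.045,0,.008-TO),R)])
d=get_image("scene"); crop(d,230,50,430,200,4,"pics/sc34.png")
```

```text
t=52.02 pos [0.5237 0.2736 0.1096] sd [0.4 0.6 0.7] yang -2.4 z [ 0.    -0.001 -1.   ] F [ 0.1 -0.1 -0.5] grip 0.413 q [ 0.34  0.48 -1.09  1.69  0.45  1.25 -0.9 ]
t [0.0019, -0.002, 0.1206] r [0.0, 0.1, -0.1]
```

View pics/sc34.png

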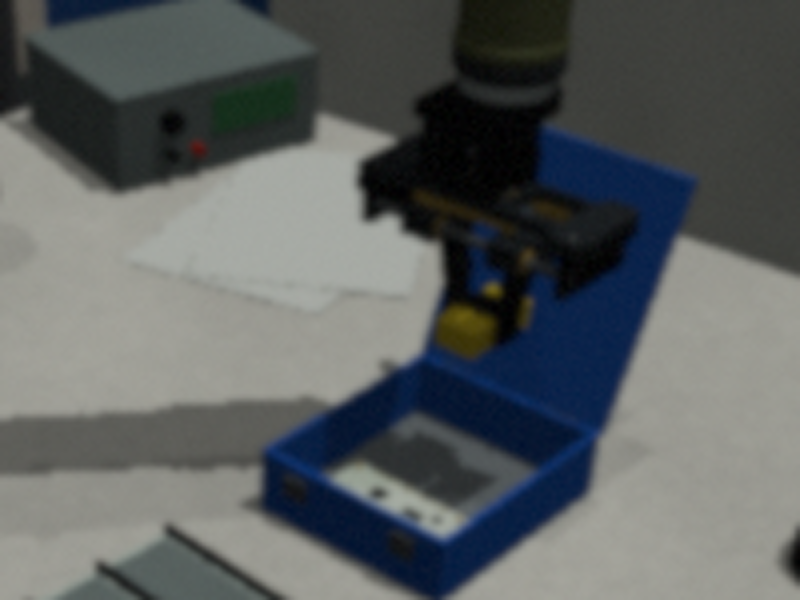

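Request:
play_rows(
  series=[30,0.001,0,0.025,0,0,0,30,0.001,0,0.05,0,0,0,30,0.001,0,0.07,0,0,0,30,0.001,0,0.085,0,0,0,30,0.001,0,0.097,0,0,0,30,0.001,0,0.105,0,0,0,30,0.001,0,0.111,0,0,0,30,0.001,0,0.113,0,0,0,30,0.001,0,0.113,0,0,0],
)

```text
time: 52.82
position: [0.5231, 0.2767, -0.0036]
tool_rot: [2.265, 2.177, 0.0]
ft_force: [0.3, -0.4, -0.9]
grip_width: 0.414
```

Run:
```python
from h import *
s=avg(3)
```

```text
t=52.92 pos [ 0.5233  0.2768 -0.0033] sd [0.1 0.1 0.3] yang -2.3 z [ 0.001  0.    -1.   ] F [ 0.6  0.2 -0.8] grip 0.412 q [ 0.25  0.6  -0.99  1.78  0.57  1.07 -0.98]
```

Request:
play_rows(
  series=[30,-0.001,0,0.003,0,0,0,30,-0.001,0,0.005,0,0,0,30,-0.001,0,0.0065,0,0,0,30,-0.001,0,0.0065,0,0,0],
)

```text
time: 53.25
position: [0.5229, 0.2753, -0.0104]
tool_rot: [2.265, 2.177, -0.0]
ft_force: [-1.2, 0.3, 0.3]
grip_width: 0.409
```

On the floor, or within 1 mm of it. Release and rise straight up.

Request:
play_rows(
  series=[44,0,0,0.001,0,0,0,48,0,0,0.001,0,0,0,54,0,0,0.001,0,0,0,58,0,0,0.001,0,0,0,58,0,0,0,0,0,0,58,0,0,-0.02,0,0,0,58,0,0,-0.05,0,0,0,58,0,0,-0.09,0,0,0,58,0,0,-0.13,0,0,0,58,0,0,-0.16,0,0,0],
)

```text
time: 54.08
position: [0.5233, 0.2764, 0.1531]
tool_rot: [2.264, 2.177, 0.004]
ft_force: [0.7, 1.0, 0.4]
grip_width: 0.577
```

Run:
```python
from h import *
from bench import *
s=avg(3)
d=get_image("scene"); crop(d,290,120,400,203,7,"pics/sc35.png")
```

```text
t=54.18 pos [0.5249 0.2777 0.1558] sd [1.2 0.9 2.3] yang -2.2 z [ 0.007  0.003 -1.   ] F [0.5 0.9 1.1] grip 0.578 q [ 0.36  0.44 -1.13  1.64  0.41  1.32 -0.87]
```

View pics/sc35.png

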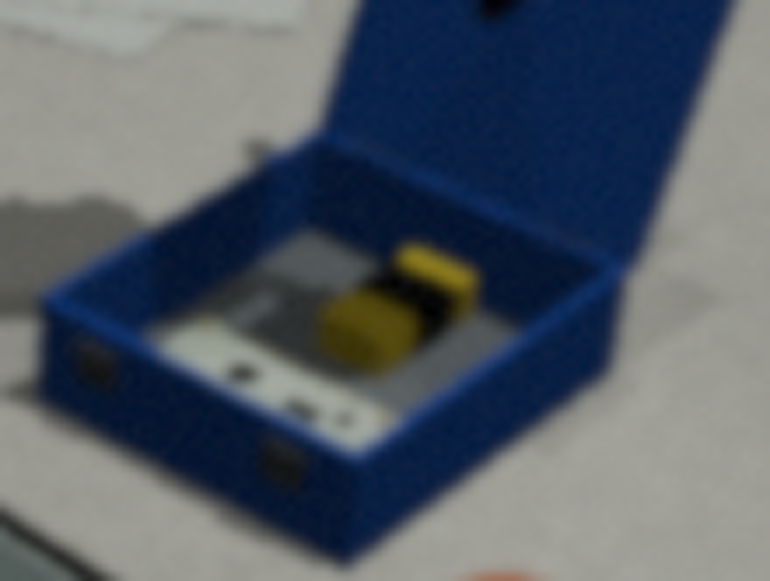

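All three boards and the battery are in the case: boards at (290,390), battery at (400,310) in the crop. To close the lid I'll grip the bar with the tool turned the other way (tool y at +87.7°, for joint 7 room), tilted 20° to stay parallel to the lid.

```bash
cat > arc2.py <<'E'
from h import *
ex=np.array([np.cos(np.radians(87.7)),np.sin(np.radians(87.7)),0])
H=np.array([.5242,.3249,.055])
def bar(th): return H+ex*(-.170*np.cos(th)+.045*np.sin(th))+np.array([0,0,.170*np.sin(th)+.045*np.cos(th)])
def pose(th,tilt,back=0):
    R=Rdown(87.7)@Rot.from_euler('x',tilt,degrees=True).as_matrix()
    return bar(th)+(.0385-back)*R[:,2],R
def seq(s,ths,tilts):
    p0,R0=s
    for th,ti in zip(ths,tilts):
        p,R=pose(th,ti); t=R0.T@(p-p0); rv=np.degrees(Rot.from_matrix(R0.T@R).as_rotvec())
        print("%.2f"%th,np.round(t,3).tolist(),np.round(rv,1).tolist())
E
python3 - <<'E'
from arc2 import *
s=avg(2)
print(pose(1.95,20)[0],pose(1.95,20)[1][:,2],pose(1.95,20,.11)[0],bar(1.95))
E
```

```text
t=54.28 pos [0.5238 0.2762 0.1515] sd [0.5 0.6 1.1] yang -2.3 z [ 0.003  0.001 -1.   ] F [-0.5  0.4 -0.6] grip 0.578 q [ 0.36  0.44 -1.12  1.64  0.41  1.32 -0.87]
[0.52787471 0.41639239 0.16008685] [-0.01372588 -0.34174461 -0.93969262] [0.52938456 0.45398429 0.26345304] [0.52840316 0.42954955 0.19626501]
```

Request:
play_rows(
  series=[50,0,0,-0.03,0,0,-7,50,0,0,-0.065,0,0,-14,50,0,0,-0.1,0,0,-21,50,0,0,-0.13,0,0,-28,50,0,0,-0.15,0,0,-35,50,0,0,-0.16,0,0,-42,50,0,0,-0.16,0,0,-49,50,0,0,-0.16,0,0,-56,50,0,0,-0.16,0,0,-63,50,0,0,-0.16,0,0,-70],
)

```text
time: 55.12
position: [0.5225, 0.2748, 0.3077]
tool_rot: [-0.597, -3.082, 0.003]
ft_force: [-0.1, 0.9, -1.0]
grip_width: 0.498
```

Run:
```python
from arc2 import *
s=avg(4)
rows(s,[pose(1.95,20,.11),pose(1.95,20)])
```

```text
t=55.27 pos [0.5225 0.2749 0.3078] sd [0.  0.1 0.2] yang 67.9 z [-0.003 -0.001 -1.   ] F [ 0.   0.4 -0.2] grip 0.497 q [ 0.44  0.45 -1.34  1.4   0.43  1.63  0.34]
t [0.0608, 0.1687, 0.0441] r [19.7, -3.6, -19.5]
t [0.0479, 0.1335, 0.1475] r [19.7, -3.6, -19.5]
```

Joint 3 is at -1.34, close to its -1.38 limit, so I'll step carefully and watch which way it goes.

Request:
play_rows(
  series=[50,0.007,0.02,0,0,0,-3,50,0.014,0.04,0,0,0,-6,50,0.014,0.04,0,0,0,-6],
)

```text
time: 55.52
position: [0.5232, 0.3215, 0.3086]
tool_rot: [-0.439, -3.108, -0.003]
ft_force: [-0.9, 0.3, 0.6]
grip_width: 0.499
```

Run:
```python
from arc2 import *
s=avg(3); print(np.round(s["joint_positions"],3))
```

```text
t=55.62 pos [0.5237 0.32   0.3087] sd [0.5 1.3 0.1] yang 73.8 z [-0.002  0.001 -1.   ] F [-0.7 -0.2  0.1] grip 0.500 q [ 0.31  0.5  -1.32  1.34  0.49  1.66  0.36]
[ 0.314  0.503 -1.318  1.339  0.486  1.656  0.36 ]
```

Run:
```python
from arc2 import *
s=avg(1)
rows(s,[pose(1.95,8,.14),pose(1.95,20,.14),pose(1.95,20,.11)])
```

```text
t=55.62 pos [0.5243 0.3184 0.3089] sd [0. 0. 0.] yang 73.7 z [-0.001 -0.001 -1.   ] F [-0.6 -0.3 -0.1] grip 0.500 q [ 0.31  0.5  -1.32  1.34  0.49  1.66  0.36]
t [0.0307, 0.1215, 0.012] r [7.9, -1.1, -14.0]
t [0.0357, 0.1415, 0.0171] r [19.9, -2.5, -13.9]
t [0.0332, 0.1315, 0.0453] r [19.9, -2.5, -13.9]
```

Request:
play_rows(
  series=[30,0.01,0.035,0,2,0,-5,30,0.02,0.07,0.005,5,-0.5,-10,30,0.028,0.105,0.01,8,-1,-14,30,0.033,0.13,0.015,13,-2,-14,30,0.036,0.141,0.017,19,-2.5,-14,30,0.036,0.141,0.017,20,-2.5,-14,30,0.036,0.141,0.017,20,-2.5,-14],
)

```text
time: 56.2
position: [0.5285, 0.4655, 0.2882]
tool_rot: [-0.054, -3.084, 0.559]
ft_force: [0.3, -0.1, -0.6]
grip_width: 0.302
```

Run:
```python
from arc2 import *
from bench import *
s=avg(4); print(np.round(s["joint_positions"],3))
rows(s,[pose(1.95,20,.08),pose(1.95,20,.04),pose(1.95,20)])
d=get_image("scene"); crop(d,260,20,440,155,4.4,"pics/sc36.png")
d=get_image("top"); crop(d,60,130,240,265,4.4,"pics/tp36.png")
```

```text
t=56.35 pos [0.5299 0.4636 0.2913] sd [0.9 1.3 2.1] yang 87.8 z [-0.012 -0.346 -0.938] F [ 0.5 -0.2  0.1] grip 0.300 q [-0.51  0.78 -0.86  0.8   0.74  2.05  0.49]
[-0.512  0.784 -0.861  0.8    0.739  2.048  0.487]
t [0.0002, 0.0007, 0.0594] r [-0.3, 0.1, 0.1]
t [0.0003, 0.0009, 0.0994] r [-0.3, 0.1, 0.1]
t [0.0003, 0.0011, 0.1394] r [-0.3, 0.1, 0.1]
```

View pics/sc36.png

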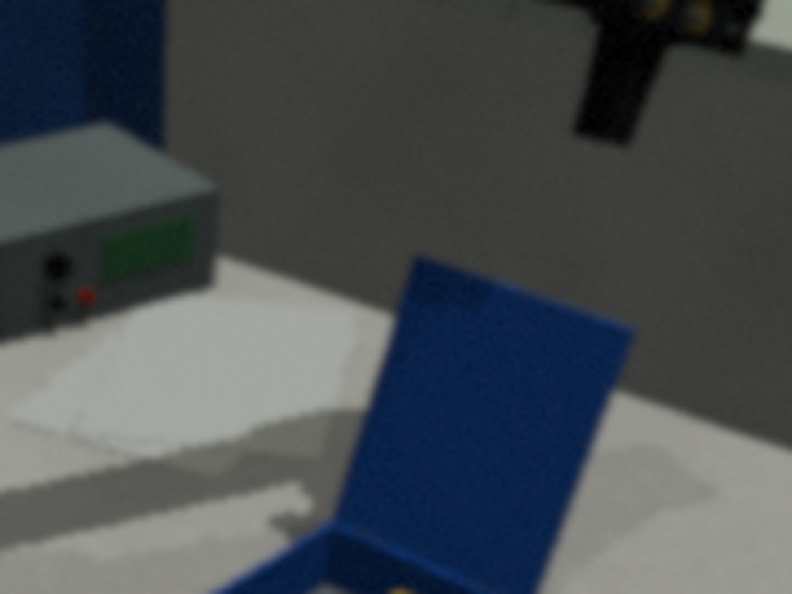

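View pics/tp36.png

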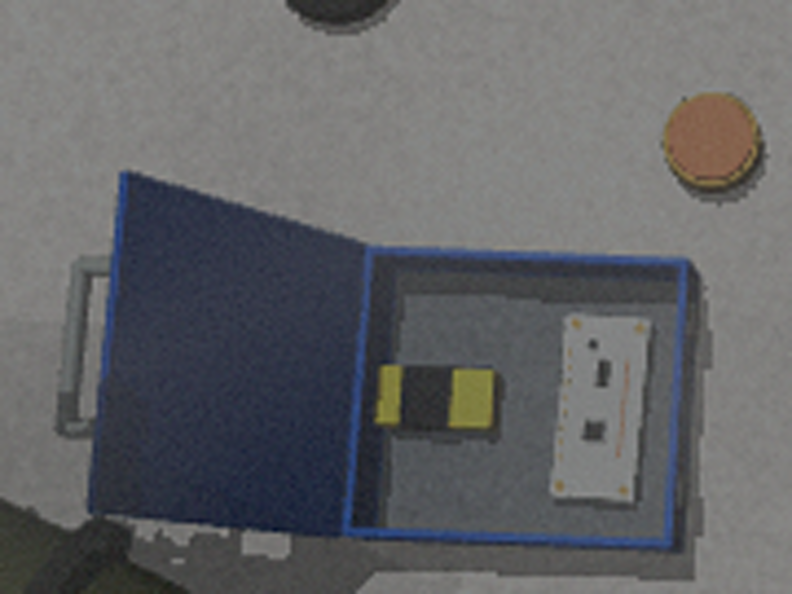

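The top view shows the battery and the board stack well inside. Joint 6 sits at its limit with 20° of tilt, so I'll go back to 8°, which still leaves clearance to the lid edge.

Run:
```python
from arc2 import *
from bench import *
s=avg(2)
rows(s,[pose(1.95,8,.13)])
d=get_image("top")
# bar ends in top crop (72,262)-(62,432), bar z ~ .196
P=plane(d,np.array([[78,262],[66,428]])/4.4+[60,130]-.5,.2); print(P,P.mean(0)); print(bar(1.95), proj(d,bar(1.95)))
```

```text
t=56.50 pos [0.5314 0.4613 0.2946] sd [0. 0. 0.] yang 87.6 z [-0.012 -0.341 -0.94 ] F [ 0.2 -0.3  0.7] grip 0.299 q [-0.51  0.78 -0.86  0.8   0.74  2.05  0.49]
t [0.0017, -0.0154, 0.0138] r [-11.9, 0.1, -0.0]
[[0.57247094 0.42872885 0.2       ]
 [0.48606289 0.42976367 0.2       ]] [0.52926692 0.42924626 0.2       ]
[0.52840316 0.42954955 0.19626501] [[ 76.38746895 208.41117984]]
```

Request:
play_rows(
  series=[25,0,-0.004,0,-4,0,0,25,0.001,-0.01,0,-8,0,0,25,0.002,-0.015,0,-12,0,0,25,0.002,-0.015,0.007,-12,0,0,25,0.002,-0.015,0.014,-12,0,0,25,0.002,-0.015,0.014,-12,0,0],
)

```text
time: 57.05
position: [0.5276, 0.4427, 0.2832]
tool_rot: [-0.06, -3.129, 0.226]
ft_force: [-0.1, -0.4, -0.7]
grip_width: 0.252
```

Run:
```python
from arc2 import *
s=avg(5); print(np.round(s["joint_positions"],3))
rows(s,[pose(1.95,8,.06),pose(1.95,8,.03),pose(1.95,8)])
```

```text
t=57.25 pos [0.5269 0.4445 0.2835] sd [0.4 1.1 0.3] yang 87.9 z [-0.006 -0.143 -0.99 ] F [-0.  -0.3 -0.1] grip 0.251 q [-0.26  0.64 -0.97  1.06  0.58  1.8   0.48]
[-0.26   0.642 -0.972  1.06   0.584  1.795  0.477]
t [-0.0021, -0.0023, 0.0669] r [-0.2, -0.0, 0.2]
t [-0.0022, -0.0022, 0.0969] r [-0.2, -0.0, 0.2]
t [-0.0022, -0.0021, 0.1269] r [-0.2, -0.0, 0.2]
```

Request:
play_rows(
  series=[25,-0.001,-0.002,0.02,0,0,0,25,-0.002,-0.002,0.04,0,0,0,25,-0.002,-0.002,0.058,0,0,0,25,-0.002,-0.002,0.066,0,0,0,25,-0.002,-0.002,0.068,0,0,0,25,-0.002,-0.002,0.068,0,0,0],
)

```text
time: 57.75
position: [0.5285, 0.4334, 0.2174]
tool_rot: [-0.056, -3.13, 0.222]
ft_force: [-0.0, -1.0, -0.6]
grip_width: 0.247
```

Run:
```python
from arc2 import *
from bench import *
s=avg(5); print(np.round(s["joint_positions"],3))
rows(s,[pose(1.95,8,.03),pose(1.95,8)])
d=get_image("scene"); crop(d,300,20,420,110,6.5,"pics/sc37.png")
```

```text
t=57.95 pos [0.5288 0.4337 0.2185] sd [0.2 0.2 0.6] yang 87.9 z [-0.004 -0.14  -0.99 ] F [ 0.1 -0.4 -0.4] grip 0.248 q [-0.2   0.65 -0.97  1.2   0.58  1.67  0.46]
[-0.2    0.647 -0.971  1.199  0.584  1.669  0.458]
t [0.0002, -0.001, 0.0311] r [-0.0, 0.1, 0.2]
t [0.0003, -0.001, 0.0611] r [-0.0, 0.1, 0.2]
```

View pics/sc37.png

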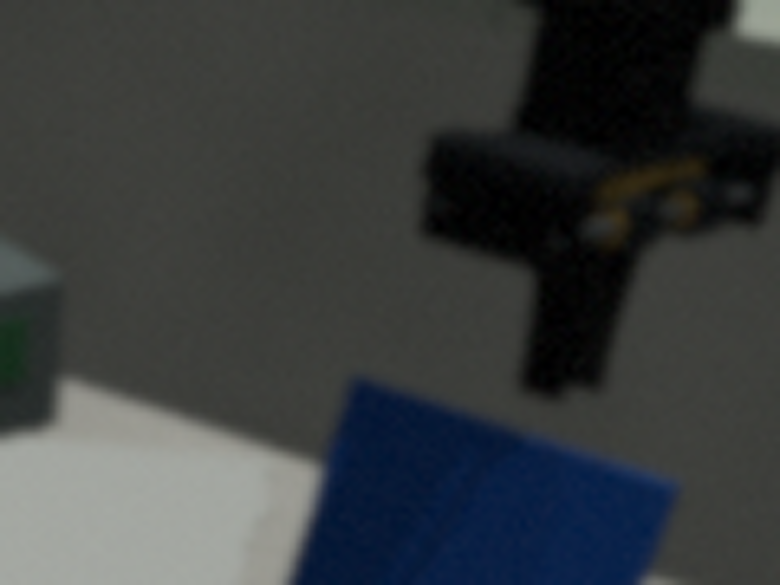

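Request:
play_rows(
  series=[25,0,-0.001,0.01,0,0,0,25,0,-0.001,0.02,0,0,0,25,0,-0.001,0.03,0,0,0,25,0,-0.001,0.038,0,0,0,25,0,-0.001,0.04,0,0,0,25,0,-0.001,0.04,0,0,0],
)

```text
time: 58.5
position: [0.5285, 0.4253, 0.1768]
tool_rot: [-0.058, -3.129, 0.224]
ft_force: [0.5, -0.2, -0.0]
grip_width: 0.253
```

Run:
```python
from arc2 import *
from bench import *
s=avg(4); print(np.round(s["joint_positions"],3))
rows(s,[pose(1.95,8)])
d=get_image("top"); crop(d,50,170,130,230,8,"pics/tp37.png")
```

```text
t=58.65 pos [0.5287 0.4259 0.1778] sd [0.1 0.4 0.7] yang 87.9 z [-0.005 -0.141 -0.99 ] F [-0.2  0.2  0.2] grip 0.248 q [-0.17  0.66 -0.97  1.27  0.59  1.6   0.45]
[-0.175  0.658 -0.966  1.272  0.591  1.598  0.446]
t [0.0004, 0.001, 0.0198] r [-0.1, 0.0, 0.2]
```

View pics/tp37.png

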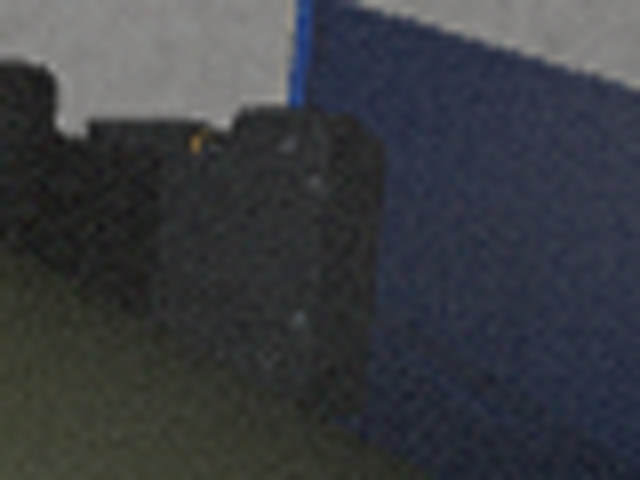

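No contact force. The last 20 mm, then close on the bar.

Request:
play_rows(
  series=[25,0,0.001,0.008,0,0,0,25,0,0.001,0.015,0,0,0,25,0,0.001,0.02,0,0,0,25,0,0.001,0.02,0,0,0,5,0,0.001,0.02,0,0,0,5,0,0.001,0.02,0,0,0,5,0,0.001,0.02,0,0,0,5,0,0.001,0.02,0,0,0,5,0,0.001,0.02,0,0,0],
  force=12,
)

```text
time: 59.45
position: [0.5287, 0.4241, 0.1586]
tool_rot: [-0.058, -3.131, 0.223]
ft_force: [-0.5, -1.4, 1.0]
grip_width: 0.106
```

Run:
```python
from arc2 import *
s=avg(4)
print(pose(1.95,8)[0])
th=np.linspace(1.95,0,37); ti=8*th/1.95
for k in range(4):
    print("call",k); seq(pose(th[9*k],ti[9*k]),th[9*k+1:9*k+10],ti[9*k+1:9*k+10])
```

```text
t=59.60 pos [0.5287 0.4241 0.1586] sd [0. 0. 0.] yang 87.9 z [-0.005 -0.141 -0.99 ] F [-0.6 -1.4  1.2] grip 0.105 q [-0.17  0.67 -0.96  1.3   0.6   1.57  0.44]
[0.52818813 0.42419571 0.15813969]
call 0
1.90 [0.0, -0.008, -0.004] [-0.2, -0.0, 0.0]
1.84 [0.0, -0.017, -0.008] [-0.4, 0.0, 0.0]
1.79 [0.0, -0.026, -0.012] [-0.7, -0.0, 0.0]
1.73 [0.0, -0.035, -0.014] [-0.9, 0.0, 0.0]
1.68 [0.0, -0.044, -0.017] [-1.1, 0.0, 0.0]
1.62 [-0.0, -0.053, -0.019] [-1.3, -0.0, 0.0]
1.57 [0.0, -0.062, -0.02] [-1.6, 0.0, -0.0]
1.52 [0.0, -0.071, -0.021] [-1.8, 0.0, 0.0]
1.46 [0.0, -0.081, -0.021] [-2.0, 0.0, -0.0]
call 1
1.41 [0.0, -0.009, -0.0] [-0.2, 0.0, 0.0]
1.35 [-0.0, -0.019, 0.0] [-0.4, -0.0, 0.0]
1.30 [0.0, -0.028, 0.001] [-0.7, 0.0, 0.0]
1.25 [0.0, -0.037, 0.002] [-0.9, -0.0, 0.0]
1.19 [0.0, -0.047, 0.004] [-1.1, -0.0, 0.0]
1.14 [0.0, -0.056, 0.007] [-1.3, -0.0, 0.0]
1.08 [-0.0, -0.065, 0.009] [-1.6, -0.0, 0.0]
1.03 [0.0, -0.073, 0.013] [-1.8, 0.0, 0.0]
0.97 [0.0, -0.082, 0.017] [-2.0, 0.0, 0.0]
call 2
0.92 [-0.0, -0.008, 0.004] [-0.2, -0.0, -0.0]
0.87 [-0.0, -0.017, 0.008] [-0.4, -0.0, -0.0]
0.81 [-0.0, -0.025, 0.013] [-0.7, -0.0, -0.0]
0.76 [-0.0, -0.032, 0.019] [-0.9, -0.0, -0.0]
0.70 [0.0, -0.04, 0.024] [-1.1, -0.0, -0.0]
0.65 [-0.0, -0.047, 0.031] [-1.3, -0.0, -0.0]
0.60 [0.0, -0.054, 0.037] [-1.6, -0.0, -0.0]
0.54 [0.0, -0.06, 0.044] [-1.8, -0.0, -0.0]
0.49 [-0.0, -0.066, 0.051] [-2.0, -0.0, -0.0]
call 3
0.43 [0.0, -0.006, 0.007] [-0.2, -0.0, 0.0]
0.38 [0.0, -0.011, 0.015] [-0.4, -0.0, 0.0]
0.32 [-0.0, -0.016, 0.023] [-0.7, -0.0, 0.0]
0.27 [0.0, -0.021, 0.031] [-0.9, -0.0, -0.0]
0.22 [0.0, -0.025, 0.04] [-1.1, -0.0, -0.0]
0.16 [-0.0, -0.029, 0.049] [-1.3, -0.0, -0.0]
0.11 [0.0, -0.032, 0.057] [-1.6, -0.0, 0.0]
0.05 [0.0, -0.035, 0.067] [-1.8, -0.0, -0.0]
0.00 [0.0, -0.037, 0.076] [-2.0, -0.0, -0.0]
```

The bar is gripped (9 mm) at the expected pose. Following the arc back down.

Request:
play_rows(
  series=[5,0,-0.008,-0.004,-0.2,0,0,5,0,-0.017,-0.008,-0.4,0,0,5,0,-0.026,-0.012,-0.7,0,0,5,0,-0.035,-0.014,-0.9,0,0,5,0,-0.044,-0.017,-1.1,0,0,5,0,-0.053,-0.019,-1.3,0,0,5,0,-0.062,-0.02,-1.6,0,0,5,0,-0.071,-0.021,-1.8,0,0,5,0,-0.081,-0.021,-2,0,0],
)

```text
time: 60.35
position: [0.5253, 0.3466, 0.1913]
tool_rot: [-0.058, -3.135, 0.166]
ft_force: [-0.7, 0.8, 2.6]
grip_width: 0.109
```

Run:
```python
from arc2 import *
s=avg(2); print("exp",pose(1.4625,6)[0])
```

```text
t=60.40 pos [0.5253 0.3453 0.1914] sd [0.  1.2 0.1] yang 87.8 z [-0.004 -0.107 -0.994] F [-2.1  0.2  3.5] grip 0.112 q [ 0.05  0.53 -1.03  1.43  0.51  1.52  0.55]
exp [0.52509645 0.34721962 0.19057881]
```

Request:
play_rows(
  series=[5,0,-0.009,0,-0.2,0,0,5,0,-0.019,0,-0.4,0,0,5,0,-0.028,0.001,-0.7,0,0,5,0,-0.037,0.002,-0.9,0,0,5,0,-0.047,0.004,-1.1,0,0,5,0,-0.056,0.007,-1.3,0,0,5,0,-0.065,0.009,-1.6,0,0,5,0,-0.073,0.013,-1.8,0,0,5,0,-0.082,0.017,-2,0,0],
)

```text
time: 61.15
position: [0.5218, 0.2628, 0.182]
tool_rot: [-0.058, -3.136, 0.114]
ft_force: [-1.9, 0.5, -1.0]
grip_width: 0.105
```

Run:
```python
from arc2 import *
s=avg(2); print("exp",pose(.975,4)[0])
```

```text
t=61.20 pos [0.5217 0.2614 0.1816] sd [0.1 1.4 0.5] yang 87.8 z [-0.005 -0.074 -0.997] F [-2.7 -1.  -0.1] grip 0.108 q [ 0.3   0.41 -1.08  1.59  0.42  1.42  0.7 ]
exp [0.52175848 0.2641114  0.18255567]
```

Request:
play_rows(
  series=[5,0,-0.008,0.004,-0.2,0,0,5,0,-0.017,0.008,-0.4,0,0,5,0,-0.025,0.013,-0.7,0,0,5,0,-0.032,0.019,-0.9,0,0,5,0,-0.04,0.024,-1.1,0,0,5,0,-0.047,0.031,-1.3,0,0,5,0,-0.054,0.037,-1.6,0,0,5,0,-0.06,0.044,-1.8,0,0,5,0,-0.066,0.051,-2,0,0],
)

```text
time: 61.95
position: [0.5194, 0.1938, 0.1352]
tool_rot: [-0.058, -3.139, 0.057]
ft_force: [-5.7, 0.5, -0.2]
grip_width: 0.104
```

Request:
play_rows(
  series=[5,0,-0.006,0.007,-0.2,0,0,5,0,-0.011,0.015,-0.4,0,0,5,0,-0.016,0.023,-0.7,0,0,5,0,-0.021,0.031,-0.9,0,0,5,0,-0.025,0.04,-1.1,0,0,5,0,-0.029,0.049,-1.3,0,0,5,0,-0.032,0.057,-1.6,0,0,5,0,-0.035,0.065,-1.8,0,0],
)

```text
time: 62.62
position: [0.5183, 0.1574, 0.0715]
tool_rot: [-0.058, -3.141, 0.006]
ft_force: [-5.1, 3.3, -2.0]
grip_width: 0.109
```

Run:
```python
from arc2 import *
from bench import *
s=avg(3); print("exp0",pose(0,0)[0])
d=get_image("scene"); crop(d,260,60,430,187,4.7,"pics/sc38.png")
```

```text
t=62.72 pos [0.5182 0.1573 0.0709] sd [0.  0.2 0.6] yang 87.9 z [-0.001 -0.003 -1.   ] F [-3.8  3.  -2.6] grip 0.108 q [ 0.57  0.39 -1.07  1.85  0.38  1.13  0.9 ]
exp0 [0.5173776  0.15503695 0.0615    ]
```

View pics/sc38.png

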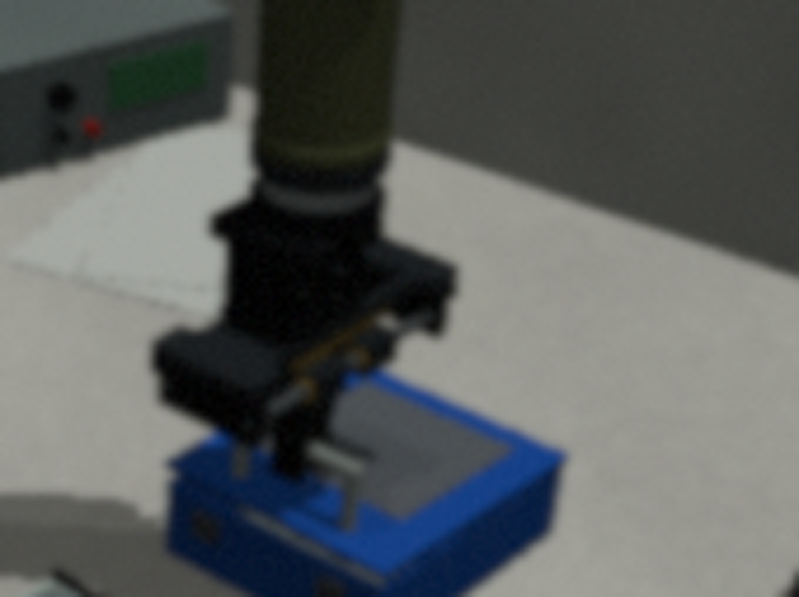

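The lid is nearly shut, with a thin gap. Lowering the last 10 mm, then I'll release and rise.

Request:
play_rows(
  series=[5,0,-0.001,0.004,0,0,0,5,0,-0.002,0.007,0,0,0,5,0,-0.002,0.009,0,0,0,5,0,-0.002,0.0095,0,0,0,5,0,-0.002,0.0095,0,0,0],
)

```text
time: 63.18
position: [0.5182, 0.1548, 0.063]
tool_rot: [-0.058, -3.14, 0.01]
ft_force: [-5.6, 0.6, -1.4]
grip_width: 0.11
```

Run:
```python
from arc2 import *
s=avg(3)
```

```text
t=63.28 pos [0.5182 0.1549 0.0631] sd [0.  0.  0.1] yang 87.9 z [-0.001 -0.006 -1.   ] F [-5.2  0.9 -1.2] grip 0.106 q [ 0.56  0.4  -1.06  1.86  0.39  1.12  0.89]
```

Request:
play_rows(
  series=[5,0,0,0.001,0,0,0,25,0,0,0.001,0,0,0,40,0,0,0.001,0,0,0,40,0,0,0.001,0,0,0,40,0,0,0.001,0,0,0,40,0,0,-0.02,0,0,0,40,0,0,-0.05,0,0,0,40,0,0,-0.085,0,0,0,40,0,0,-0.12,0,0,0,40,0,0,-0.14,0,0,0],
)

```text
time: 64.12
position: [0.5206, 0.1566, 0.2071]
tool_rot: [0.058, 3.135, -0.007]
ft_force: [0.9, 0.6, 0.9]
grip_width: 0.396
```

Run:
```python
from arc2 import *
from bench import *
s=avg(3)
d=get_image("scene"); crop(d,260,60,430,187,4.7,"pics/sc39.png")
d=get_image("top"); cv2.imwrite("pics/top39.png",d["frame"][:,:,::-1])
```

```text
t=64.22 pos [0.5215 0.1569 0.2081] sd [0.7 0.3 1.3] yang 87.9 z [ 0.008 -0.005 -1.   ] F [1.3 0.5 1.2] grip 0.399 q [ 0.67  0.24 -1.16  1.68  0.24  1.36  1.01]
```

View pics/sc39.png

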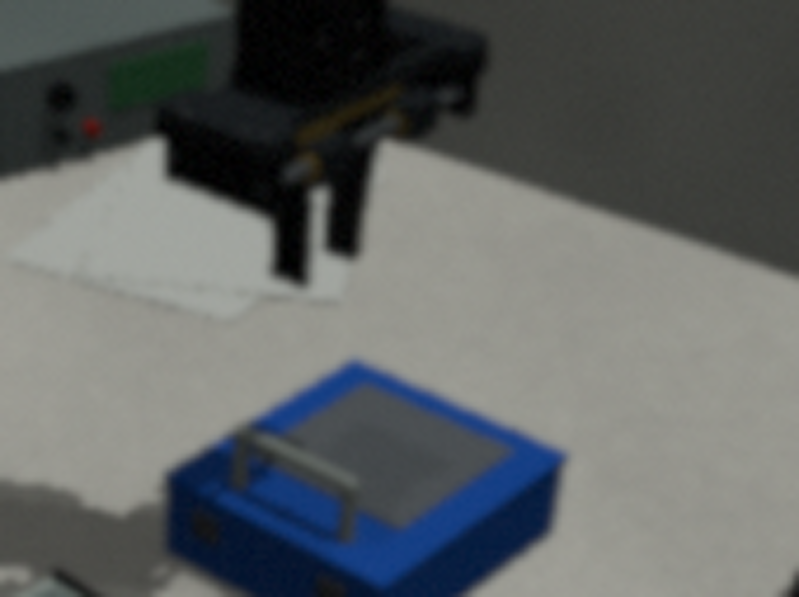

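View pics/top39.png

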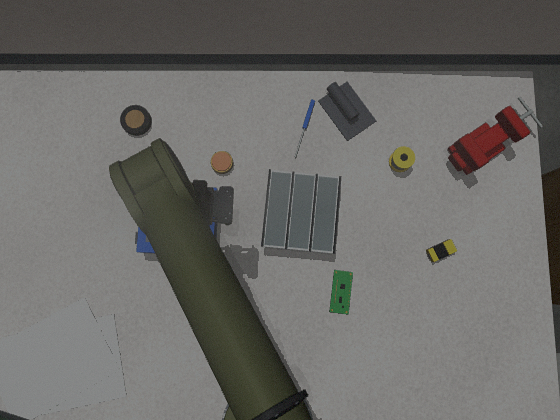

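The lid is shut. The stand is empty, and the tin (222,162), spool (403,158), pick (305,128), green board and second battery are where they were. I'll let the arm settle and hand in.

Request:
play_rows(
  series=[40,0,0,0,0,0,0,40,0,0,0,0,0,0,40,0,0,0,0,0,0,40,0,0,0,0,0,0,40,0,0,0,0,0,0,40,0,0,0,0,0,0],
)

```text
time: 64.82
position: [0.5185, 0.1559, 0.2027]
tool_rot: [-0.058, -3.141, 0.008]
ft_force: [0.4, 0.5, 0.8]
grip_width: 0.4
```

Run:
```python
from h import *
from bench import *
s=avg(2)
print(close_job())
```

```text
t=64.87 pos [0.5185 0.1559 0.2028] sd [0.  0.  0.1] yang 87.9 z [-0.    -0.005 -1.   ] F [0.7 0.1 0.4] grip 0.401 q [ 0.67  0.25 -1.16  1.69  0.24  1.36  1.01]
the job is handed in; nothing more can be done
None
```

I opened the lid until it leaned back on its own and stacked all three white boards in the case, lying flat with the chips up. I then put the left-hand battery beside them, closed the lid by its bar, and handed the job in at about 65 s.

**Last checks:**
- **Contents:** a top view just before closing showed the battery and the top board well inside the case.
- **After closing:** the lid was shut and the stand was empty. The tin, spool, pick, green board and second battery looked unmoved by eye. The gripper was clear of everything, with wrist force under 1 N.

**What went wrong or disagreed:**
- **First lid lift:** the fingertips turned out to end about 19 mm short of the reported TCP. The bar slipped from the grip and the lid fell back shut, damped. I measured the offset by touching the lid (up to about 21 N) and regripped deeper.
- **Battery direction:** it lies along the case's x rather than its y, so that the gripper's body would not hit the open lid.
- **Joint limits:** joint 6 reached 2.048 (limit 2.05) and joint 3 reached -1.34 (limit -1.38) while I was moving to close the lid. Both readings stayed inside their ranges.
- **Scene camera:** it read about 3 mm off the arm's y. I allowed for this.

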